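Unpack the tumblers from the bolted cup box

TASK

Roll the thumbwheel on the cup box to draw its bolt fully, swing both flaps wide open, and take out every tumbler in the box, nesting them one in another, the right way up, in the tumbler of the stand on the ledge; let each one down gently so that it sits loosely, not jammed. Then shut both flaps of the empty box and roll the thumbwheel back until the bolt is fully home over them. Leave the other kitchen things where they are.

Things in the scene. Friction and masses are not known exactly. Their poses are not given: they have to be found in the camera images.
- box: Fixed wooden cup box, 128 mm (its x) by 368 mm (its y) by 95 mm high; origin at the centre of its underside, z up, y along it towards the thumbwheel. Floor and walls 6 mm thick. Tumblers stand in a row inside at y = -108, 0, +108 mm (two or three of these places filled), parted by dividers only 25 mm high. A block 60 by 72 mm, 100 mm high, at its +y end carries thumbwheel and bolt.
- near_flap (a joint): Flap over the half of the box on the box's -x side, rad: 0 shut, 2.2 is its stop; 1.57 is upright. A 6 mm board 61 by 360 mm, lying on the box rim, hinged along the box's long edge at x = -64 mm, z = 95 mm (box frame). Its hinge is stiff enough (0.05 N m) to stay wherever it is left. Held shut by the bolt.
- far_flap (a joint): The same flap on the box's +x side, hinged at x = +64 mm, z = 95 mm; 0 shut, 2.2 its stop, stays where left.
- near_bar (a point): Centre of the near flap's grip bar: a round wooden bar 16 mm thick and 40 mm long, parallel to the hinge (box y), on a central post 12 mm thick; bar centre 42 mm from the hinge along the flap and 24 mm above its outer face (30 mm above the hinge line when shut). Moves with the flap. It can be pinched at its two ends and swung about the hinge.
- far_bar (a point): Centre of the far flap's grip bar, alike.
- near_hinge (a point): Point on the near flap's hinge line beside its grip bar (fixed on the box; axes as the box).
- far_hinge (a point): Point on the far flap's hinge line beside its grip bar (fixed on the box; axes as the box).
- wheel (a joint): Thumbwheel, rad: 0 bolt home, 2.7 (stop) bolt fully drawn; above 2.4 counts as drawn, under 0.3 as home. Grows as the wheel's top is rolled towards the box's +y, away from the flaps; takes about 1.5 N at the rim and stays where left. The bolt moves 10 mm per rad: its steel cross bar, 46 mm wide, lies 3.5 mm above both flaps' ends when home; a flap not fully shut stops it.
- wheel_top (a point): Highest point of the thumbwheel's rim, 122 mm above the ledge (fixed on the box; axes as the box): a rubber-rimmed wheel 54 mm in diameter, 16 mm wide, axle along the box's x, standing 22 mm out of its block between the bolt's two rails (tops 12 mm below the wheel's top, 15 to 23 mm either side of its middle). Rolled from above with a fingertip, stroke after stroke.
- cup0_mid (a point): Tumbler stand, loose on the ledge: a bottom tumbler fixed on a round weighted wooden foot 130 mm across and 15 mm high, 0.7 kg in all. Its tumbler is as the others: plastic, tapered, open at the top, 85 mm tall, 66 mm across the rim, 47 mm across its foot, walls 4 mm; its rim is 100 mm above the ledge. The point is on the axis, half-way up the tumbler (57.5 mm above the ledge), z up.
- cup1_mid (a point): Loose tumbler that starts upright in the box at its y = -108 mm place (may be absent), its foot 6 mm above the ledge; 85 mm tall, 66 mm across the rim, 47 mm across the foot, walls 4 mm, 50 to 80 g. The point is on its axis half-way up (42.5 mm), z towards the rim. Nested, it rests with its rim 37 to 49 mm above the rim below; pressing it down with over 25 N jams it.
- cup2_mid (a point): Loose tumbler that starts upright in the box at its y = 0 mm place (may be absent), its foot 6 mm above the ledge; 85 mm tall, 66 mm across the rim, 47 mm across the foot, walls 4 mm, 50 to 80 g. The point is on its axis half-way up (42.5 mm), z towards the rim. Nested, it rests with its rim 37 to 49 mm above the rim below; pressing it down with over 25 N jams it.
- cup3_mid (a point): Loose tumbler that starts upright in the box at its y = 108 mm place (may be absent), its foot 6 mm above the ledge; 85 mm tall, 66 mm across the rim, 47 mm across the foot, walls 4 mm, 50 to 80 g. The point is on its axis half-way up (42.5 mm), z towards the rim. Nested, it rests with its rim 37 to 49 mm above the rim below; pressing it down with over 25 N jams it.
- tub: Bystander: red spice tub, 60 mm wide, 75 mm tall, on the turntable; to be left alone.
- shaker: Bystander: blue salt shaker, 44 mm wide, 100 mm tall, on the turntable; to be left alone.
- jar: Bystander: squat glass jar, 72 mm wide, 70 mm tall, on the turntable; to be left alone.
- ladle: Bystander: steel ladle, 280 mm long, lying on the ledge near the robot; origin at the middle, x along it towards the bowl; to be left alone.
- spoon: Bystander: wooden spoon, 240 mm long, lying on the ledge; x along it; to be left alone.
There are look-alikes about, which are no part of the job. What is shaped like the part that bears cup0_mid but purple is not meant.

How it is judged:
On the way, in this order (a step that is already met when the one before it is completed fails the run):
1. the thumbwheel has drawn the bolt, the flaps still shut (value of joint wheel above 2.4 rad and value of joint each of near_flap, far_flap below 0.12 rad), for 0.2 s.
2. both flaps stand open, upright or beyond (value of joint each of near_flap, far_flap above 1.5 rad), for 0.2 s.
3. every tumbler from the box is nested in the stand and released (horizontal distance between each of cup1_mid, cup2_mid, cup3_mid and cup0_mid below 0.012 m and z of cup1_mid in the frame of cup0_mid between 0.024 and 0.16 m and angle between each of cup1_mid, cup2_mid, cup3_mid's own z axis and vertical below 0.15 rad and z of cup2_mid in the frame of cup0_mid between 0.024 and 0.16 m and z of cup3_mid in the frame of cup0_mid between 0.024 and 0.16 m and angle between cup0_mid's own z axis and vertical below 0.12 rad and height (world z) of cup0_mid between 0.045 and 0.07 m and contact force between the fingers and cup0 below 0.5 N and contact force between the fingers and cup1 below 0.5 N and contact force between the fingers and cup2 below 0.5 N and contact force between the fingers and cup3 below 0.5 N), for 0.3 s.
4. both flaps are shut again (value of joint each of near_flap, far_flap below 0.12 rad), for 0.2 s.
At the end, for the whole second after the job is handed in: All the tumblers that were in the box stand nested, upright (within 0.15 rad) and on one axis (within 12 mm), in the tumbler of the stand on the ledge, at rest and released; both flaps are shut (under 0.12 rad) and the thumbwheel is back below 0.3 rad with the bolt home (all of step 3 and all of step 4 and linear speed of each of cup0, cup1, cup2, cup3 below 0.03 m/s and value of joint wheel below 0.3 rad); the robot touches nothing.
It fails at once if tumblers jammed together (pressed down with over about 25 N, which makes 90 N between their walls) (contact force between any of cup1, cup2, cup3 and cup0 above 90 N or contact force between any of cup2, cup3 and cup1 above 90 N or contact force between cup3 and cup2 above 90 N).
It fails at once if another kitchen thing moved by more than 40 mm (distance of any of tub, shaker, jar, ladle, spoon from where it was at the start of the episode above 0.04 m).
Of cup1, cup2, cup3 only 2 to 3 are there at a start; the rules pass over those that are not, and their reading is None.
At some moment in a run one of cup0 may be knocked a few centimetres aside while the robot is not near it.
It also fails if it takes over 210 s, if anything falls off the work surface, if the arm or the gripper's body presses on something with over 40 N, if the wrist force passes 120 N, or if a joint passes its speed limit or range.

ROBOT

A 7-joint arm with a two-finger parallel gripper is mounted at the origin on the work surface. World frame = base frame: x ahead of the robot, y to its left, z up, the work surface at z = 0. Lengths are in m, angles in rad, forces in N, time in s.
With the tool pointing down it reaches from about 0.4 to 0.85 m from the base axis. Payload 4.5 kg.
Tool frame: the origin (TCP) lies on the centre line of the jaws, within the pads' length; the fingertips stand 11 mm ahead of it and the grasp point (between the pads) lies 8 mm behind it; z points along the fingers, y is the line along which they close (so a half turn about z gives the same grasp; the last joint's range is limited). The gripper opens to 88 mm and grips with 3 to 60 N. Pads are 18 mm wide; open, the fingers measure 123 mm over their backs; the gripper's body (75 mm by 187 mm) begins 45 mm behind the grasp point.
Start: joints at [-1.104, 0.689, -0.195, 1.565, 0.157, 0.902, -0.215], TCP at [0.262, 0.567, 0.25] pointing down, gripper open.
Joint ranges: [-3.01, 3.01], [-0.46, 2.08], [-1.47, 1.51], [0.13, 2.56], [-1, 4.14], [0.04, 2.09], [-2.66, 2.66]. Speed limits (rad/s): [2.57, 2.57, 3.14, 3.14, 3.14, 3.14, 3.14].

INTERFACE

Orientations are given as a unit quaternion [x, y, z, w].
In Python, from plant import * gives the robot as it stands. The module is installed in compiled form; this text tells all that it offers.
- The arm moves only by the tool send_rows, never from a script. Its argument "motion" is a list of rows, each an object of numbers: "x", "y", "z": the shift along the tool's x, y, z in cm; "rx", "ry", "rz": the turn, a rotation vector about the tool's x, y, z in rad; "jaw": the finger opening in cm, from 0 to 8.81. In form: [{"x": .., "y": .., "z": .., "rx": .., "ry": .., "rz": .., "jaw": ..}, ...]. A call has exactly 5 rows; each row shifts and turns the commanded pose from where the row before left it, along the tool's axes as they then stand; what a row does not reach is not made up. A row lasts 1/10 s, in which the tool goes at most 50 mm and 8.59 degrees, less where a joint would pass 70% of its speed; a pose out of reach is approached as far as the arm can. A call is refused whole if a number of a shift passes 5 or a number of a turn 0.15, either way. A call with a gripper value outside its range is refused whole. The fingers move at their own pace and stop on an object; "grip_force" is the grip in N (left out, the last holds). Time passes only in rows, so rows that do not move let the fingers close, or fill a call up. It gives the time, the measured TCP pose, the force, the opening and the grip force at its end, in the units of the state.
- get_state(): the state, without advancing time (a new reading comes with each control period).
- snapshot(name): name is "side" or "top" or "wrist"; returns a dict with "img" (480x640x3 uint8, red, green, blue), "vertical_fov" (degrees; the focal length in pixels is half the picture's height over the tangent of half this angle, whatever the lens; pixels are square), "cx", "cy" (the principal point, pixels), "D" ([k1, k2, p1, p2, k3] as OpenCV has them; the pictures are not rectified), "extrinsics" (4x4, takes a point from camera to world coordinates). Camera axes: x right, y up, looking along -z (the intrinsics and any distortion apply to the point x, -y, -z); pixel columns grow to the right and rows downward; lengths in m; the calibration is good to about 2 mm. A picture is of the moment at which its call begins. There is no depth.
- finish_job(): hands the job in; it is judged then, once.
The state is a dict: "clock": time; "q": joint angles; "qd": joint speeds; "joint_torque": joint torques, N m; "tool_pos": TCP position; "eef_rot": TCP orientation; "contact_force": force on the tool from outside, world axes, zero at the start; "moment": the same for the moment, N m; "opening": opening from 0.0 (shut) to 1.0 (fully open); "finger_force": force on a finger pad.
Only numpy, scipy, OpenCV 4.12 (cv2) and the standard library are available. Lean on these libraries where they do the work, as an engineer would, in place of code of your own. Each camera call takes 0.05 s, during which the arm holds its last target. There are 200 camera calls.

## Working session

There is one attempt and no reset: what is moved stays moved. The work goes in short steps, Python scripts to look and compute and a tool call to move; the robot and the scene stay as the last step left them, time stands still between calls to the robot, and variables do not carry over. Pictures are saved under pics/ and viewed, at most 14 in all, crops included, and the job is handed in when it is done.

Besides the shell and the picture viewer there is one more tool, called after "Request:" as name(argument=value, ...) on one line, values as JSON. send_rows: Moves the arm, as the interface text tells. Its arguments: {"type":"object","properties":{"motion":{"type":"array"},"grip_force":{"type":"number"}},"required":["motion"]}

```bash
mkdir -p pics; cat > h.py <<'E'
from plant import *
import numpy as np, cv2
from scipy.spatial.transform import Rotation as R
def snap(n,f=None):
    s=snapshot(n)
    if f: cv2.imwrite('pics/'+f,cv2.cvtColor(s['img'],cv2.COLOR_RGB2BGR))
    h=s['img'].shape[0]; fl=h/2/np.tan(np.radians(s['vertical_fov'])/2)
    s['K']=np.array([[fl,0,s['cx']],[0,fl,s['cy']],[0,0,1.]]); s['D']=np.array(s['D'],float); s['E']=np.array(s['extrinsics'])
    return s
def ray(s,uv):
    p=cv2.undistortPoints(np.array(uv,float).reshape(-1,1,2),s['K'],s['D'])[:,0]
    d=np.c_[p[:,0],-p[:,1],-np.ones(len(p))]@s['E'][:3,:3].T
    return s['E'][:3,3],d
def onz(s,uv,z):
    o,d=ray(s,uv); return o+d*((z-o[2])/d[:,2])[:,None]
def proj(s,P):
    P=np.array(P,float).reshape(-1,3); c=(P-s['E'][:3,3])@s['E'][:3,:3]; c=c*[1,-1,-1]
    return cv2.projectPoints(c,np.zeros(3),np.zeros(3),s['K'],s['D'])[0][:,0]
def st():
    s=get_state(); print({k:np.round(s[k],4).tolist() for k in ['clock','tool_pos','eef_rot','contact_force','opening','finger_force']}); return s
E
python3 - <<'E'
from h import *
st()
for n in ['side','top','wrist']:
    s=snap(n,n+'0.png'); print(n,s['E'].round(3).tolist(),s['K'][0,0],s['D'])
st()
E
```

```text
{'clock': 0.0, 'tool_pos': [0.2619, 0.5668, 0.2489], 'eef_rot': [0.2147, 0.9767, -0.0009, -0.0001], 'contact_force': [0.0501, 0.4455, -0.219], 'opening': 1.0005, 'finger_force': 0.0}
side [[-0.985, 0.093, -0.143, 0.297], [-0.169, -0.615, 0.77, 1.232], [-0.016, 0.783, 0.622, 1.11], [0.0, 0.0, 0.0, 1.0]] 564.6272119402281 [-0.08005788  0.          0.          0.          0.        ]
top [[-0.006, 0.996, -0.088, 0.429], [-1.0, -0.005, 0.005, -0.053], [0.004, 0.088, 0.996, 1.251], [0.0, 0.0, 0.0, 1.0]] 485.8574018231234 [-0.02414271  0.          0.          0.          0.        ]
wrist [[0.419, -0.859, -0.293, 0.186], [0.908, 0.396, 0.137, 0.603], [-0.002, -0.323, 0.946, 0.384], [0.0, 0.0, 0.0, 1.0]] 340.56802726270433 [-0.05300682  0.          0.          0.          0.        ]
{'clock': 0.15, 'tool_pos': [0.262, 0.567, 0.2491], 'eef_rot': [0.2147, 0.9767, -0.0007, -0.0001], 'contact_force': [-0.2167, -0.2672, -0.3664], 'opening': 1.0013, 'finger_force': 0.0}
```

View pics/top0.png

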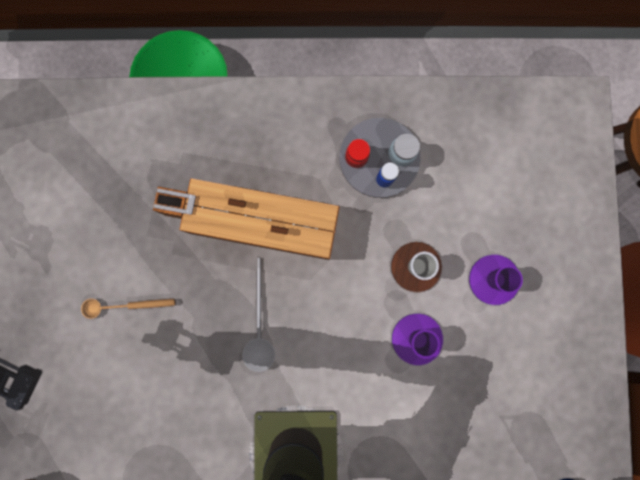

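View pics/side0.png

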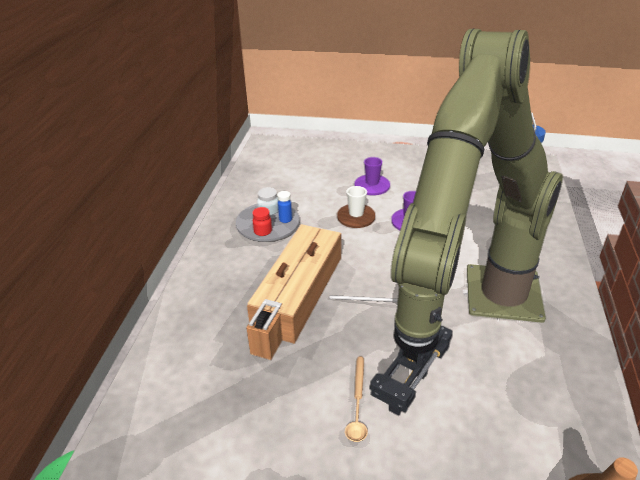

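```bash
python3 - <<'E'
import cv2
i=cv2.imread('pics/top0.png')[160:320,145:345]
cv2.imwrite('pics/c1.png',cv2.resize(i,None,fx=4,fy=3.75,interpolation=cv2.INTER_CUBIC)[:600])
i=cv2.imread('pics/top0.png')[225:375,370:530]
E
```

```text
(no output)
```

View pics/c1.png

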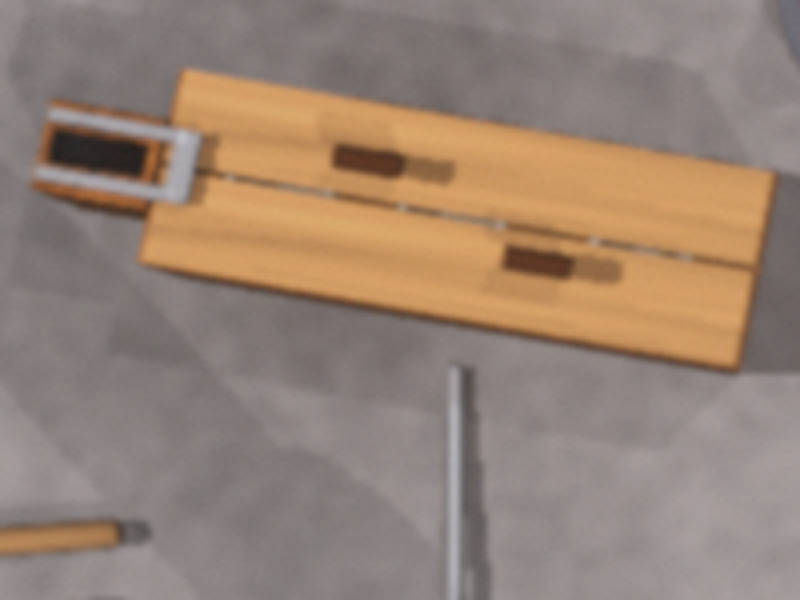

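```bash
cat >> h.py <<'E'
def stand(s=None):
    s=s or snap('top'); i=s['img'].astype(int); r,g,b=i[...,0],i[...,1],i[...,2]
    m=((r>50)&(r<140)&(g<0.65*r)&(b<0.5*r)).astype(np.uint8)
    m[:,:340]=0
    n,l,t,c=cv2.connectedComponentsWithStats(m)
    k=1+np.argmax(t[1:,4]); cs=cv2.findContours((l==k).astype(np.uint8),0,1)[0]
    h=cv2.convexHull(max(cs,key=len))[:,0].astype(float)
    p=onz(s,h,0.015)[:,:2]
    c0,rad=cv2.minEnclosingCircle((p*1000).astype(np.float32))
    return np.array(c0)/1000,rad,t[k]
E
cat > box.json <<'E'
E
python3 - <<'E'
from h import *
s=snap('top')
c=np.array([(182,70),(775,172),(738,370),(140,263)],float); uv=c/[4,3.75]+[145,160]-0.4
P=onz(s,uv,0.098)[:,:2]; print(P.round(4))
e=[np.linalg.norm(P[i]-P[(i+1)%4]) for i in range(4)]; print('edges',np.round(e,4))
ctr=P.mean(0); yb=(P[0]-P[1])+(P[3]-P[2]); yb/=np.linalg.norm(yb); print('ctr',ctr,'ydir',yb,np.degrees(np.arctan2(yb[0],yb[1])))
xb=np.array([yb[1],-yb[0]])
B=lambda p:[(p-ctr)@xb*1000,(p-ctr)@yb*1000]
for n,u,z in [('nearbar',(540,262),.133),('farbar',(368,161),.133),('wheel',(97,154),.120),('block',(60,103),.1),('block2',(33,186),.1),('crossbar',(180,165),.108)]:
    q=onz(s,np.array([u])/[4,3.75]+[145,160]-.4,z)[0,:2]; print(n,q.round(4),np.round(B(q),1))
# side check
s2=snap('side')
def W(x,y,z): return [*(ctr+xb*x+yb*y),z]
print(proj(s2,[W(-64,-.180*1000,0) if 0 else [*(ctr-xb*.064-yb*.18),.101],[*(ctr-xb*.064+yb*.18),.101],[*(ctr+xb*.064+yb*.18),.101],[*(ctr+xb*.064-yb*.18),.101]]))
print(stand(s))
E
python3 - <<'E'
import cv2
i=cv2.imread('pics/side0.png')[140:370,170:430]
cv2.imwrite('pics/c2.png',cv2.resize(i,None,fx=3,fy=2.6,interpolation=cv2.INTER_CUBIC))
E
```

```text
[[ 0.6753  0.2478]
 [ 0.6071 -0.1089]
 [ 0.4806 -0.0857]
 [ 0.5507  0.2707]]
edges [0.3632 0.1286 0.3633 0.1267]
ctr [0.57845791 0.08098683] ydir [0.1903739  0.98171166] 10.97460511107888
nearbar [0.5464 0.0293] [-21.7 -56.9]
farbar [0.6099 0.1294] [21.6 53.5]
wheel [0.6174 0.2913] [ -1.8 213.9]
block [0.6539 0.3205] [ 28.5 249.5]
block2 [0.6003 0.3354] [-27.  253.9]
crossbar [0.612  0.2453] [  1.7 167.7]
[[340.5699776  232.59536253]
 [293.04853052 315.09316961]
 [246.97323666 302.83754352]
 [300.47038951 224.03503628]]
(array([ 0.37493463, -0.88174768]), 144.0269317626953, array([ 622,  243,   18,  114, 1701], dtype=int32))
```

View pics/c2.png

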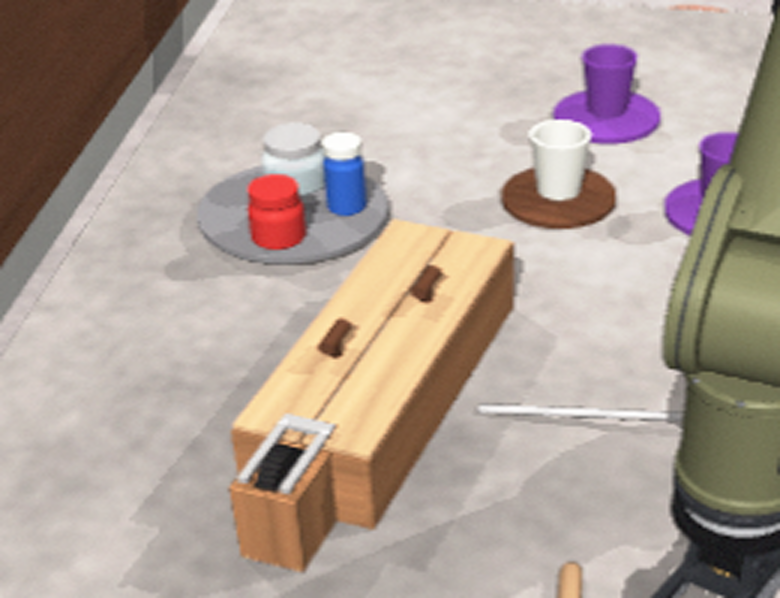

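Request:
send_rows(motion=[{"rz": -0.12,"jaw": 0},{"rz": -0.121,"jaw": 0},{"x": -4,"y": -2.15,"jaw": 0},{"x": -4,"y": -2.15,"jaw": 0},{"x": -4,"y": -2.15,"jaw": 0}], grip_force=20)

```text
schema error: expected keys x, y, z, rx, ry, rz, jaw
```

Request:
send_rows(motion=[{"x": -4,"y": -2.15,"jaw": 0},{"x": -4,"y": -2.15,"jaw": 0},{"x": -4,"y": -2.15,"jaw": 0},{"x": -4,"y": -2.15,"jaw": 0},{"x": -4,"y": -2.15,"jaw": 0}])

```text
schema error: expected keys x, y, z, rx, ry, rz, jaw
```

Request:
send_rows(motion=[{"x": -4,"y": -2.15,"z": 3,"jaw": 0},{"x": -4.3,"y": -2.15,"z": 3,"jaw": 0},{"z": 2,"jaw": 0},{"jaw": 0},{"jaw": 0}])

```text
schema error: expected keys x, y, z, rx, ry, rz, jaw
```

```bash
cat >> h.py <<'E'
ctr=np.array([.5785,.0810]); yb=np.array([.1904,.9817]); xb=np.array([.9817,-.1904])
def B(p): p=np.asarray(p); return np.r_[(p[:2]-ctr)@xb,(p[:2]-ctr)@yb,p[2]]*1000
def Wd(x,y,z): return np.r_[ctr+xb*x/1000+yb*y/1000,z/1000]
def bst(s=None):
    s=s or get_state(); Rm=R.from_quat(s['eef_rot']).as_matrix()
    print('t',round(float(s['clock']),2),'box',B(s['tool_pos']).round(1),'toolz',Rm[:,2].round(3),'ty yaw err',round(np.degrees(np.arctan2(Rm[0,1],Rm[1,1]))-10.97,2),'F',np.round(s['contact_force'],1),'open',round(float(s['opening'])*88,1),'ff',s['finger_force'])
E
sed -i 's/    m\[:,:340\]=0/    m[:,:340]=0; m[:,490:]=0; m[:180]=0; m[350:]=0/' h.py
python3 - <<'E'
from h import *
bst(); s=snap('top','top1.png'); print(stand(s)); s=snap('wrist','w1.png')
bst()
E
```

```text
t 0.25 box [-403.2  417.   249.3] toolz [-0.    -0.001 -1.   ] ty yaw err 13.82 F [-0.5 -0.1 -0.3] open 87.6 ff 0.0
(array([ 0.45958624, -0.30781165]), 60.769256591796875, array([392, 246,  45,  44, 599], dtype=int32))
t 0.35 box [-403.2  417.1  249.6] toolz [-0. -0. -1.] ty yaw err 13.82 F [-0.6  0.9 -0.1] open 88.3 ff 0.0
```

View pics/w1.png

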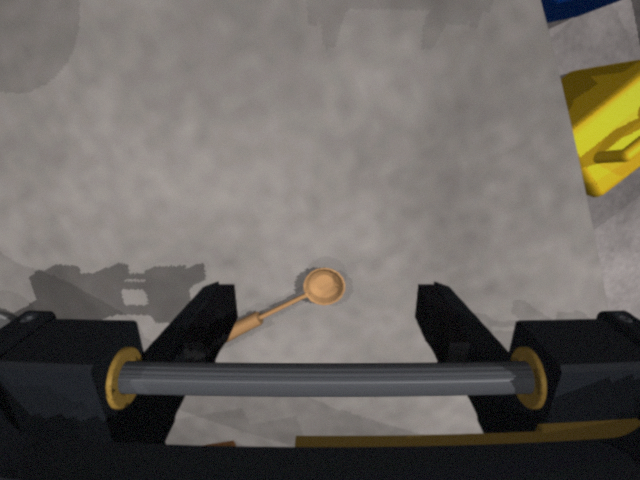

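Request:
send_rows(motion=[{"x": 0,"y": 0,"z": 0,"rx": 0,"ry": 0,"rz": -0.12,"jaw": 0},{"x": 0,"y": 0,"z": 0,"rx": 0,"ry": 0,"rz": -0.121,"jaw": 0},{"x": -4,"y": -2.15,"z": 0,"rx": 0,"ry": 0,"rz": 0,"jaw": 0},{"x": -4,"y": -2.15,"z": 0,"rx": 0,"ry": 0,"rz": 0,"jaw": 0},{"x": -4,"y": -2.15,"z": 0,"rx": 0,"ry": 0,"rz": 0,"jaw": 0}], grip_force=20)

```text
clock: 0.85
tool_pos: [0.3686, 0.4802, 0.2497]
eef_rot: [0.095, 0.995, 0.0, 0.0]
contact_force: [0.7, -0.3, 0.4]
opening: 0.567
finger_force: 0.0
```

Request:
send_rows(motion=[{"x": -4,"y": -2.15,"z": 0,"rx": 0,"ry": 0,"rz": 0,"jaw": 0},{"x": -4,"y": -2.15,"z": 0,"rx": 0,"ry": 0,"rz": 0,"jaw": 0},{"x": -4,"y": -2.15,"z": 0,"rx": 0,"ry": 0,"rz": 0,"jaw": 0},{"x": -4,"y": -2.15,"z": 0,"rx": 0,"ry": 0,"rz": 0,"jaw": 0},{"x": -4,"y": -2.15,"z": 0,"rx": 0,"ry": 0,"rz": 0,"jaw": 0}])

```text
clock: 1.35
tool_pos: [0.5448, 0.3361, 0.2498]
eef_rot: [0.096, 0.995, 0.0, 0.0]
contact_force: [0.2, 0.1, -0.3]
opening: 0.119
finger_force: 0.0
```

Request:
send_rows(motion=[{"x": -4,"y": -2.15,"z": 3,"rx": 0,"ry": 0,"rz": 0,"jaw": 0},{"x": -4.3,"y": -2.15,"z": 3,"rx": 0,"ry": 0,"rz": 0,"jaw": 0},{"x": 0,"y": 0,"z": 2,"rx": 0,"ry": 0,"rz": 0,"jaw": 0},{"x": 0,"y": 0,"z": 0,"rx": 0,"ry": 0,"rz": 0,"jaw": 0},{"x": 0,"y": 0,"z": 0,"rx": 0,"ry": 0,"rz": 0,"jaw": 0}])

```text
clock: 1.85
tool_pos: [0.6086, 0.2867, 0.1759]
eef_rot: [0.095, 0.995, 0.001, -0.001]
contact_force: [0.6, 0.6, 0.3]
opening: 0.0
finger_force: 0.0
```

```bash
python3 - <<'E'
from h import *
bst(); s=snap('top'); print(stand(s)); 
s=snap('wrist','w2.png')
print('wheel top in wrist',proj(s,[Wd(0,215,122),Wd(8,215,122),Wd(-8,215,122)]).round(1), 'top', proj(snap('top'),[Wd(0,215,122)]))
bst()
E
```

```text
t 1.85 box [ -9.6 207.6 175.9] toolz [-0.001  0.001 -1.   ] ty yaw err -0.07 F [0.6 0.6 0.3] open 0.0 ff 0.0
(array([ 0.4600314 , -0.30797177]), 60.870140075683594, array([392, 250,  46,  40, 713], dtype=int32))
wheel top in wrist [[335.8 276.7]
 [335.6 288.3]
 [335.9 264.9]] top [[168.29907168 199.67419349]]
t 2.0 box [ -9.2 208.4 177.5] toolz [ 0.002  0.002 -1.   ] ty yaw err -0.11 F [0.4 0.9 0.2] open 0.5 ff 0.0
```

View pics/w2.png

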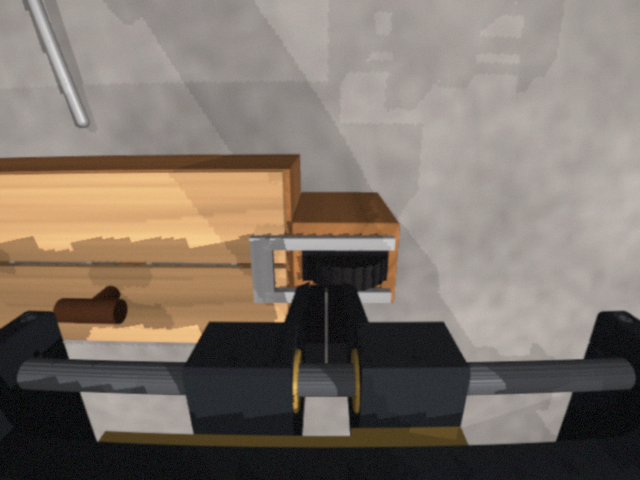

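Request:
send_rows(motion=[{"x": -0.35,"y": 0,"z": 1,"rx": 0,"ry": 0,"rz": 0,"jaw": 0},{"x": -0.35,"y": 0,"z": 1,"rx": 0,"ry": 0,"rz": 0,"jaw": 0},{"x": 0,"y": 0,"z": 1,"rx": 0,"ry": 0,"rz": 0,"jaw": 0},{"x": 0,"y": 0,"z": 0.8,"rx": 0,"ry": 0,"rz": 0,"jaw": 0},{"x": 0,"y": 0,"z": 0,"rx": 0,"ry": 0,"rz": 0,"jaw": 0}])

```text
clock: 2.5
tool_pos: [0.6152, 0.2834, 0.1357]
eef_rot: [0.096, 0.995, -0.001, -0.001]
contact_force: [-0.1, -0.8, 0.1]
opening: 0.006
finger_force: 0.0
```

```bash
python3 - <<'E'
from h import *
bst()
E
```

```text
t 2.5 box [ -2.6 205.7 135.7] toolz [-0.003 -0.002 -1.   ] ty yaw err 0.0 F [-0.1 -0.8  0.1] open 0.5 ff 0.0
```

Request:
send_rows(motion=[{"x": 0,"y": 0,"z": 0.2,"rx": 0,"ry": 0,"rz": 0,"jaw": 0},{"x": 0,"y": 0,"z": 0,"rx": 0,"ry": 0,"rz": 0,"jaw": 0},{"x": 0,"y": 0,"z": 0,"rx": 0,"ry": 0,"rz": 0,"jaw": 0},{"x": 0,"y": 0,"z": 0,"rx": 0,"ry": 0,"rz": 0,"jaw": 0},{"x": 0,"y": 0,"z": 0,"rx": 0,"ry": 0,"rz": 0,"jaw": 0}])

```text
clock: 3.0
tool_pos: [0.6164, 0.2841, 0.136]
eef_rot: [0.096, 0.995, 0.0, 0.0]
contact_force: [-0.6, 0.2, 0.4]
opening: 0.006
finger_force: 0.0
```

Request:
send_rows(motion=[{"x": 0,"y": 0,"z": 0.1,"rx": 0,"ry": 0,"rz": 0,"jaw": 0},{"x": 0,"y": 0,"z": 0,"rx": 0,"ry": 0,"rz": 0,"jaw": 0},{"x": 0,"y": 0,"z": 0,"rx": 0,"ry": 0,"rz": 0,"jaw": 0},{"x": 0,"y": 0,"z": 0,"rx": 0,"ry": 0,"rz": 0,"jaw": 0},{"x": 0,"y": 0,"z": 0,"rx": 0,"ry": 0,"rz": 0,"jaw": 0}])

```text
clock: 3.5
tool_pos: [0.6163, 0.284, 0.1347]
eef_rot: [0.096, 0.995, 0.0, 0.0]
contact_force: [0.3, 0.7, -0.5]
opening: 0.009
finger_force: 0.0
```

Request:
send_rows(motion=[{"x": 0,"y": 0,"z": 0.1,"rx": 0,"ry": 0,"rz": 0,"jaw": 0},{"x": 0,"y": 0,"z": 0,"rx": 0,"ry": 0,"rz": 0,"jaw": 0},{"x": 0,"y": 0,"z": 0,"rx": 0,"ry": 0,"rz": 0,"jaw": 0},{"x": 0,"y": 0,"z": 0,"rx": 0,"ry": 0,"rz": 0,"jaw": 0},{"x": 0,"y": 0,"z": 0,"rx": 0,"ry": 0,"rz": 0,"jaw": 0}])

```text
clock: 4.0
tool_pos: [0.6163, 0.284, 0.1337]
eef_rot: [0.096, 0.995, 0.0, 0.0]
contact_force: [0.1, -0.0, 0.5]
opening: 0.005
finger_force: 0.0
```

Request:
send_rows(motion=[{"x": 0,"y": 0,"z": 0.1,"rx": 0,"ry": 0,"rz": 0,"jaw": 0},{"x": 0,"y": 0,"z": 0,"rx": 0,"ry": 0,"rz": 0,"jaw": 0},{"x": 0,"y": 0,"z": 0,"rx": 0,"ry": 0,"rz": 0,"jaw": 0},{"x": 0,"y": 0,"z": 0,"rx": 0,"ry": 0,"rz": 0,"jaw": 0},{"x": 0,"y": 0,"z": 0,"rx": 0,"ry": 0,"rz": 0,"jaw": 0}])

```text
clock: 4.5
tool_pos: [0.6163, 0.284, 0.1327]
eef_rot: [0.096, 0.995, 0.0, 0.0]
contact_force: [-0.6, -0.1, 0.6]
opening: 0.007
finger_force: 0.0
```

Request:
send_rows(motion=[{"x": 0,"y": 0,"z": 0.1,"rx": 0,"ry": 0,"rz": 0,"jaw": 0},{"x": 0,"y": 0,"z": 0,"rx": 0,"ry": 0,"rz": 0,"jaw": 0},{"x": 0,"y": 0,"z": 0,"rx": 0,"ry": 0,"rz": 0,"jaw": 0},{"x": 0,"y": 0,"z": 0,"rx": 0,"ry": 0,"rz": 0,"jaw": 0},{"x": 0,"y": 0,"z": 0,"rx": 0,"ry": 0,"rz": 0,"jaw": 0}])

```text
clock: 5.0
tool_pos: [0.6164, 0.2842, 0.1321]
eef_rot: [0.096, 0.995, 0.0, 0.0]
contact_force: [-0.9, -0.9, 5.9]
opening: 0.005
finger_force: 2.6
```

Request:
send_rows(motion=[{"x": 0,"y": 0,"z": 0.1,"rx": 0,"ry": 0,"rz": 0,"jaw": 0},{"x": 0,"y": 0,"z": 0,"rx": 0,"ry": 0,"rz": 0,"jaw": 0},{"x": 0,"y": 0,"z": 0,"rx": 0,"ry": 0,"rz": 0,"jaw": 0},{"x": 0,"y": 0,"z": 0,"rx": 0,"ry": 0,"rz": 0,"jaw": 0},{"x": 0,"y": 0,"z": 0,"rx": 0,"ry": 0,"rz": 0,"jaw": 0}])

```text
clock: 5.5
tool_pos: [0.6165, 0.2839, 0.1318]
eef_rot: [0.096, 0.995, 0.0, 0.0]
contact_force: [-1.8, -1.8, 9.6]
opening: 0.003
finger_force: 4.9
```

Request:
send_rows(motion=[{"x": 0,"y": 0.5,"z": 0,"rx": 0,"ry": 0,"rz": 0,"jaw": 0},{"x": 0,"y": 0.5,"z": 0,"rx": 0,"ry": 0,"rz": 0,"jaw": 0},{"x": 0,"y": 0.5,"z": 0,"rx": 0,"ry": 0,"rz": 0,"jaw": 0},{"x": 0,"y": 0.5,"z": 0,"rx": 0,"ry": 0,"rz": 0,"jaw": 0},{"x": 0,"y": 0.5,"z": 0,"rx": 0,"ry": 0,"rz": 0,"jaw": 0}])

```text
clock: 6.0
tool_pos: [0.6216, 0.3099, 0.1332]
eef_rot: [0.096, 0.995, 0.001, 0.001]
contact_force: [-2.4, -0.8, 13.0]
opening: 0.001
finger_force: 6.1
```

```bash
cat >> h.py <<'E'
def bolt(s=None,f=None):
    # crossbar: leftmost grey in the flap area, from the top view, in box mm along y
    s=s or snap('top'); i=s['img'].astype(float)
    o=[]
    ys=np.arange(130,262,0.5)
    for x in (-4,0,4):
        uv=proj(s,[Wd(x,y,108) for y in ys]).astype(np.float32)
        c=cv2.remap(s['img'],uv[:,0],uv[:,1],cv2.INTER_LINEAR)[:,0].astype(int)
        g=(c.min(1)>100)&(c.max(1)-c.min(1)<30)
        o.append((ys[g].min(),ys[g].max()) if g.any() else None)
    return o
E
python3 - <<'E'
from h import *
bst(); print(bolt()); s=snap('wrist','w3.png')
t=cv2.imread('pics/top0.png'); 
E
```

```text
t 6.0 box [ -1.2 232.9 133.2] toolz [ 0.002  0.002 -1.   ] ty yaw err 0.01 F [-2.4 -0.8 13. ] open 0.1 ff 6.088520139455795
[None, None, None]
```

View pics/w3.png

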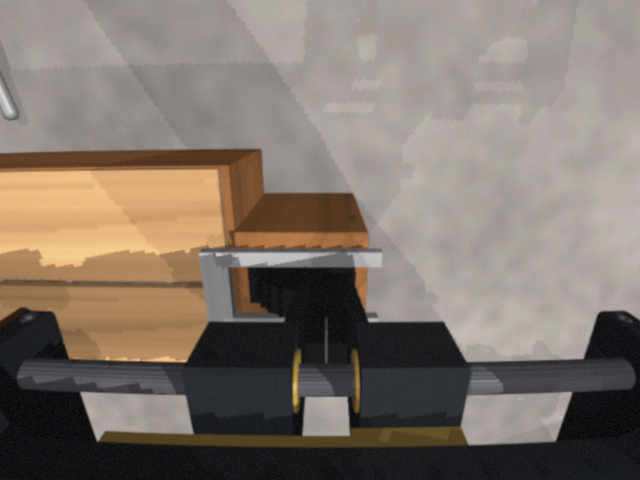

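Request:
send_rows(motion=[{"x": 0,"y": 0,"z": -1,"rx": 0,"ry": 0,"rz": 0,"jaw": 0},{"x": 0,"y": -1.3,"z": 0,"rx": 0,"ry": 0,"rz": 0,"jaw": 0},{"x": 0,"y": -1.3,"z": 0,"rx": 0,"ry": 0,"rz": 0,"jaw": 0},{"x": 0,"y": 0,"z": 1,"rx": 0,"ry": 0,"rz": 0,"jaw": 0},{"x": 0,"y": 0,"z": 0,"rx": 0,"ry": 0,"rz": 0,"jaw": 0}])

```text
clock: 6.6
tool_pos: [0.6168, 0.2786, 0.1298]
eef_rot: [0.097, 0.995, -0.003, 0.0]
contact_force: [-0.4, -4.4, 6.2]
opening: 0.003
finger_force: 3.5
```

Request:
send_rows(motion=[{"x": 0,"y": 0.5,"z": 0,"rx": 0,"ry": 0,"rz": 0,"jaw": 0},{"x": 0,"y": 0.5,"z": 0,"rx": 0,"ry": 0,"rz": 0,"jaw": 0},{"x": 0,"y": 0.5,"z": 0,"rx": 0,"ry": 0,"rz": 0,"jaw": 0},{"x": 0,"y": 0.5,"z": 0,"rx": 0,"ry": 0,"rz": 0,"jaw": 0},{"x": 0,"y": 0.5,"z": 0,"rx": 0,"ry": 0,"rz": 0,"jaw": 0}])

```text
clock: 7.1
tool_pos: [0.6227, 0.3083, 0.1332]
eef_rot: [0.096, 0.995, 0.001, 0.002]
contact_force: [-1.8, -1.4, 15.1]
opening: 0.011
finger_force: 7.3
```

Request:
send_rows(motion=[{"x": 0,"y": 0,"z": -1,"rx": 0,"ry": 0,"rz": 0,"jaw": 0},{"x": 0,"y": -1.3,"z": 0,"rx": 0,"ry": 0,"rz": 0,"jaw": 0},{"x": 0,"y": -1.3,"z": 0,"rx": 0,"ry": 0,"rz": 0,"jaw": 0},{"x": 0,"y": 0,"z": 1,"rx": 0,"ry": 0,"rz": 0,"jaw": 0},{"x": 0,"y": 0,"z": 0,"rx": 0,"ry": 0,"rz": 0,"jaw": 0}])

```text
clock: 7.6
tool_pos: [0.6164, 0.2777, 0.1293]
eef_rot: [0.097, 0.995, -0.003, -0.0]
contact_force: [0.8, -3.7, 4.1]
opening: 0.005
finger_force: 2.7
```

Request:
send_rows(motion=[{"x": 0,"y": 0.5,"z": 0,"rx": 0,"ry": 0,"rz": 0,"jaw": 0},{"x": 0,"y": 0.5,"z": 0,"rx": 0,"ry": 0,"rz": 0,"jaw": 0},{"x": 0,"y": 0.5,"z": 0,"rx": 0,"ry": 0,"rz": 0,"jaw": 0},{"x": 0,"y": 0.5,"z": 0,"rx": 0,"ry": 0,"rz": 0,"jaw": 0},{"x": 0,"y": 0.5,"z": 0,"rx": 0,"ry": 0,"rz": 0,"jaw": 0}])

```text
clock: 8.1
tool_pos: [0.6192, 0.2893, 0.1325]
eef_rot: [0.1, 0.995, -0.015, -0.003]
contact_force: [-16.5, -34.3, 42.0]
opening: 0.004
finger_force: 23.0
```

```bash
python3 - <<'E'
from h import *
bst(); s=snap('wrist','w4.png')
i=s['img']; a=cv2.imread('pics/w3.png')[:,:,::-1]
for im in (a,i):
    r=im[258].astype(int); g=np.where((r.min(1)>120)&(r.max(1)-r.min(1)<25))[0]; g=g[(g>180)&(g<460)]; print(g.min(),g.max(),np.where(np.diff(g)>2)[0], g[np.where(np.diff(g)>2)[0]])
    print([proj(s,[Wd(x,256,100)]).round(0).tolist() for x in (0,)])
E
```

```text
t 8.1 box [  0.3 212.3 132.5] toolz [-0.009 -0.029 -1.   ] ty yaw err 0.45 F [-16.5 -34.3  42. ] open 0.3 ff 22.979438602924347
200 459 [12 90] [212 312]
[[[407.0, 279.0]]]
275 459 [48] [323]
[[[407.0, 279.0]]]
```

Request:
send_rows(motion=[{"x": 0,"y": 0,"z": -1.5,"rx": 0,"ry": 0,"rz": 0,"jaw": 0},{"x": 0,"y": 0,"z": -2,"rx": 0,"ry": 0,"rz": 0,"jaw": 0},{"x": 3,"y": 0,"z": -3,"rx": 0,"ry": 0,"rz": 0,"jaw": 0},{"x": 3,"y": 0,"z": -3,"rx": 0,"ry": 0,"rz": 0,"jaw": 0},{"x": 3,"y": 0,"z": 0,"rx": 0,"ry": 0,"rz": 0,"jaw": 5.5}])

```text
clock: 8.65
tool_pos: [0.5329, 0.3255, 0.2286]
eef_rot: [0.096, 0.995, 0.003, 0.002]
contact_force: [0.1, 0.1, 0.4]
opening: 0.077
finger_force: 0.0
```

Request:
send_rows(motion=[{"x": 3,"y": -4,"z": 0,"rx": 0,"ry": 0,"rz": 0,"jaw": 5.5},{"x": 3,"y": -4,"z": 0,"rx": 0,"ry": 0,"rz": 0,"jaw": 5.5},{"x": 0,"y": -4,"z": 0,"rx": 0,"ry": 0,"rz": 0,"jaw": 5.5},{"x": 0,"y": -4,"z": 0,"rx": 0,"ry": 0,"rz": 0,"jaw": 5.5},{"x": 0,"y": 0,"z": 0,"rx": 0,"ry": 0,"rz": 0,"jaw": 5.5}])

```text
clock: 9.15
tool_pos: [0.4408, 0.1714, 0.2247]
eef_rot: [0.099, 0.995, -0.003, -0.002]
contact_force: [0.1, 0.6, -0.3]
opening: 0.525
finger_force: 0.0
```

```bash
python3 - <<'E'
from h import *
bst(); s=snap('side'); t=snap('top')
print(proj(t,[Wd(-21.7,-57,125),Wd(21.6,53.5,125)]), stand(t))
a=cv2.resize(s['img'][260:380,200:360],None,fx=3,fy=3,interpolation=2)
b=cv2.resize(t['img'][150:270,140:300],None,fx=3,fy=3,interpolation=2)
cv2.imwrite('pics/c3.png',np.hstack([a[:, :400],b[:,:400]])[:,:,::-1])
E
```

```text
t 9.15 box [-152.3   62.5  224.7] toolz [-0.004 -0.006 -1.   ] ty yaw err 0.41 F [ 0.1  0.6 -0.3] open 46.2 ff 0.0
[[279.89391057 229.8322331 ]
 [237.12854423 203.07616031]] (array([ 0.48885828, -0.30479623]), 52.32802963256836, array([394, 243,  41,  18, 242], dtype=int32))
```

View pics/c3.png

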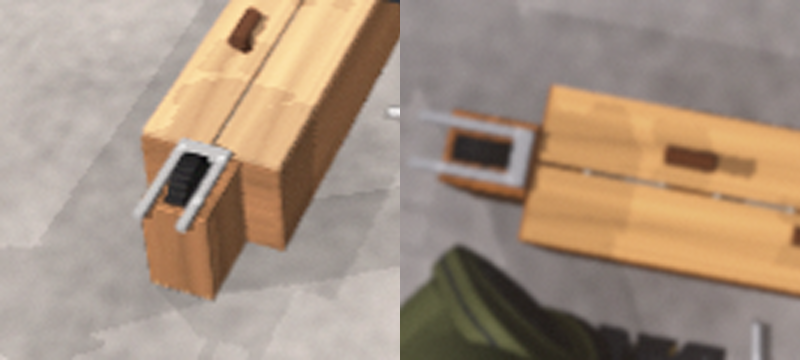

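```bash
python3 - <<'E'
from h import *
s=snap('top','top4.png')
for f in ('top0.png','top4.png'):
    im=cv2.imread('pics/'+f)[:,:,::-1].copy()
    for x in (-8,0,8):
        ys=np.arange(140,205,0.5); uv=proj(s,[Wd(x,y,106) for y in ys]).astype(np.float32)
        c=cv2.remap(im,uv[:,0],uv[:,1],cv2.INTER_LINEAR)[:,0].astype(int)
        sat=c.max(1)-c.min(1); g=sat<45
        w=np.clip(60-sat,0,None); print(f,x,ys[g][[0,-1]] if g.any() else None, (w*ys).sum()/w.sum())
    # rail ends
    for x in (-19,19):
        ys=np.arange(235,300,0.5); uv=proj(s,[Wd(x,y,106) for y in ys]).astype(np.float32)
        c=cv2.remap(im,uv[:,0],uv[:,1],cv2.INTER_LINEAR)[:,0].astype(int)
        print(x,[ (y,int(v)) for y,v in zip(ys[::6],c.mean(1)[::6])])
E
```

```text
top0.png -8 [158.  204.5] 178.6928384930996
top0.png 0 [155.5 204.5] 179.25178359096313
top0.png 8 [158.  204.5] 179.68042127071823
-19 [(np.float64(235.0), 164), (np.float64(238.0), 160), (np.float64(241.0), 160), (np.float64(244.0), 161), (np.float64(247.0), 161), (np.float64(250.0), 154), (np.float64(253.0), 140), (np.float64(256.0), 134), (np.float64(259.0), 133), (np.float64(262.0), 133), (np.float64(265.0), 129), (np.float64(268.0), 124), (np.float64(271.0), 121), (np.float64(274.0), 120), (np.float64(277.0), 120), (np.float64(280.0), 121), (np.float64(283.0), 119), (np.float64(286.0), 117), (np.float64(289.0), 116), (np.float64(292.0), 115), (np.float64(295.0), 116), (np.float64(298.0), 116)]
19 [(np.float64(235.0), 152), (np.float64(238.0), 157), (np.float64(241.0), 159), (np.float64(244.0), 157), (np.float64(247.0), 157), (np.float64(250.0), 154), (np.float64(253.0), 137), (np.float64(256.0), 125), (np.float64(259.0), 122), (np.float64(262.0), 124), (np.float64(265.0), 126), (np.float64(268.0), 129), (np.float64(271.0), 131), (np.float64(274.0), 132), (np.float64(277.0), 135
[... 769 characters left out ...]
loat64(286.0), 145), (np.float64(289.0), 143), (np.float64(292.0), 143), (np.float64(295.0), 143), (np.float64(298.0), 145)]
19 [(np.float64(235.0), 159), (np.float64(238.0), 162), (np.float64(241.0), 163), (np.float64(244.0), 160), (np.float64(247.0), 159), (np.float64(250.0), 160), (np.float64(253.0), 162), (np.float64(256.0), 161), (np.float64(259.0), 160), (np.float64(262.0), 162), (np.float64(265.0), 161), (np.float64(268.0), 162), (np.float64(271.0), 161), (np.float64(274.0), 162), (np.float64(277.0), 161), (np.float64(280.0), 156), (np.float64(283.0), 153), (np.float64(286.0), 152), (np.float64(289.0), 150), (np.float64(292.0), 147), (np.float64(295.0), 144), (np.float64(298.0), 142)]
```

Request:
send_rows(motion=[{"x": -2.6,"y": -2.4,"z": 0.8,"rx": 0,"ry": 0,"rz": 0,"jaw": 5.8},{"x": -2.6,"y": -2.4,"z": 0.8,"rx": 0,"ry": 0,"rz": 0,"jaw": 5.8},{"x": -2.6,"y": -2.4,"z": 0.8,"rx": 0,"ry": 0,"rz": 0,"jaw": 5.8},{"x": -2.6,"y": -2.4,"z": 0.8,"rx": 0,"ry": 0,"rz": 0,"jaw": 5.8},{"x": -2.6,"y": -2.4,"z": 0.8,"rx": 0,"ry": 0,"rz": 0,"jaw": 5.8}])

```text
clock: 9.8
tool_pos: [0.5492, 0.0364, 0.1849]
eef_rot: [0.095, 0.996, 0.001, 0.0]
contact_force: [0.3, -0.1, 0.1]
opening: 0.654
finger_force: 0.0
```

Request:
send_rows(motion=[{"x": 0,"y": 0,"z": 0.8,"rx": 0,"ry": 0,"rz": 0,"jaw": 5.8},{"x": 0,"y": 0,"z": 0.6,"rx": 0,"ry": 0,"rz": 0,"jaw": 5.8},{"x": 0,"y": 0,"z": 0,"rx": 0,"ry": 0,"rz": 0,"jaw": 5.8},{"x": 0,"y": 0,"z": 0,"rx": 0,"ry": 0,"rz": 0,"jaw": 5.8},{"x": 0,"y": 0,"z": 0,"rx": 0,"ry": 0,"rz": 0,"jaw": 5.8}])

```text
clock: 10.3
tool_pos: [0.5475, 0.037, 0.1721]
eef_rot: [0.095, 0.996, 0.0, 0.0]
contact_force: [0.4, -0.3, 0.2]
opening: 0.656
finger_force: 0.0
```

```bash
python3 - <<'E'
from h import *
bst(); s=snap('wrist','w5.png'); print(proj(s,[Wd(-22,-57,125),Wd(-22,-77,125),Wd(-22,-37,125)]).round(0))
i=s['img'].astype(int); m=((i[...,0]>35)&(i[...,0]<120)&(i[...,0]-i[...,2]>22)&(i[...,1]<0.65*i[...,0])).astype(np.uint8)
n,l,t,c=cv2.connectedComponentsWithStats(m)
print([(t[k].tolist(),c[k].round(0).tolist()) for k in range(1,n) if t[k,4]>300])
E
```

```text
t 10.3 box [-22.  -49.1 172.1] toolz [ 0.     0.001 -1.   ] ty yaw err -0.11 F [ 0.4 -0.3  0.2] open 57.7 ff 0.0
[[312. 268.]
 [278. 268.]
 [346. 268.]]
[([0, 160, 23, 94, 1386], [8.0, 207.0]), ([283, 248, 69, 37, 1796], [318.0, 270.0])]
```

View pics/w5.png

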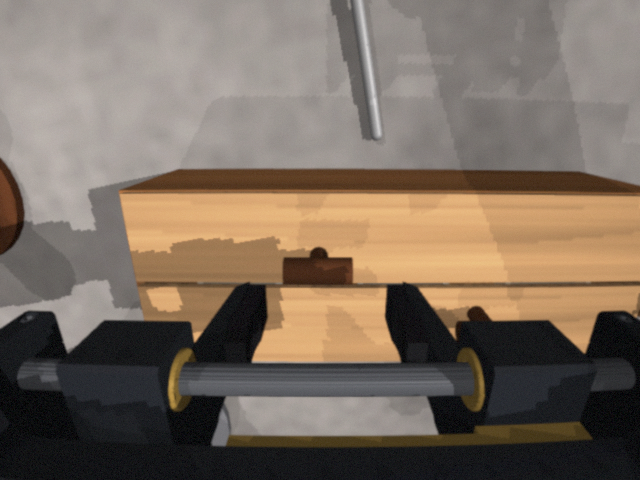

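Request:
send_rows(motion=[{"x": -0.1,"y": -0.45,"z": 0.5,"rx": 0,"ry": 0,"rz": 0,"jaw": 5.8},{"x": 0,"y": 0,"z": 1.5,"rx": 0,"ry": 0,"rz": 0,"jaw": 5.8},{"x": 0,"y": 0,"z": 1.5,"rx": 0,"ry": 0,"rz": 0,"jaw": 5.8},{"x": 0,"y": 0,"z": 1,"rx": 0,"ry": 0,"rz": 0,"jaw": 5.8},{"x": 0,"y": 0,"z": 0.5,"rx": 0,"ry": 0,"rz": 0,"jaw": 5.8}])

```text
clock: 10.85
tool_pos: [0.5473, 0.0306, 0.1208]
eef_rot: [0.096, 0.995, -0.0, -0.001]
contact_force: [-0.1, 0.0, 0.5]
opening: 0.657
finger_force: 0.0
```

Request:
send_rows(motion=[{"x": 0,"y": 0,"z": 0,"rx": 0,"ry": 0,"rz": 0,"jaw": 3.5},{"x": 0,"y": 0,"z": 0,"rx": 0,"ry": 0,"rz": 0,"jaw": 3.5},{"x": 0,"y": 0,"z": 0,"rx": 0,"ry": 0,"rz": 0,"jaw": 3.5},{"x": 0,"y": 0,"z": 0,"rx": 0,"ry": 0,"rz": 0,"jaw": 3.5},{"x": 0,"y": 0,"z": 0,"rx": 0,"ry": 0,"rz": 0,"jaw": 3.5}], grip_force=20)

```text
clock: 11.35
tool_pos: [0.5483, 0.0319, 0.1221]
eef_rot: [0.095, 0.995, 0.001, 0.001]
contact_force: [0.6, 3.1, -0.0]
opening: 0.453
finger_force: 20.0
```

```bash
python3 - <<'E'
from h import *
bst()
r=np.array([42,30.]); 
print('arc (tool x cm, tool z cm) increments for the near flap, 10 deg steps; far: tool x flips')
p=None
for d in range(0,131,10):
    a=np.radians(d); c=np.array([42*np.cos(a)-30*np.sin(a),42*np.sin(a)+30*np.cos(a)])
    if p is not None: print(d,((p[0]-c[0])/10).round(2),((p[1]-c[1])/10).round(2))
    p=c
E
```

```text
t 11.35 box [-20.3 -53.9 122.1] toolz [ 0.001  0.001 -1.   ] ty yaw err -0.03 F [ 0.6  3.1 -0. ] open 39.8 ff 20.000013057142496
arc (tool x cm, tool z cm) increments for the near flap, 10 deg steps; far: tool x flips
10 0.58 -0.68
20 0.69 -0.57
30 0.78 -0.44
40 0.85 -0.3
50 0.89 -0.15
60 0.9 0.01
70 0.88 0.16
80 0.84 0.32
90 0.77 0.46
100 0.68 0.58
110 0.57 0.69
120 0.44 0.78
130 0.3 0.85
```

Request:
send_rows(motion=[{"x": 0.58,"y": 0,"z": -0.68,"rx": 0,"ry": 0,"rz": 0,"jaw": 3.5},{"x": 0.69,"y": 0,"z": -0.57,"rx": 0,"ry": 0,"rz": 0,"jaw": 3.5},{"x": 0.78,"y": 0,"z": -0.44,"rx": 0,"ry": 0,"rz": 0,"jaw": 3.5},{"x": 0.85,"y": 0,"z": -0.3,"rx": 0,"ry": 0,"rz": 0,"jaw": 3.5},{"x": 0.89,"y": 0,"z": -0.15,"rx": 0,"ry": 0,"rz": 0,"jaw": 3.5}])

```text
clock: 11.85
tool_pos: [0.5125, 0.0389, 0.1446]
eef_rot: [0.096, 0.995, 0.001, 0.003]
contact_force: [4.0, 2.6, -1.8]
opening: 0.45
finger_force: 20.0
```

Request:
send_rows(motion=[{"x": 0.9,"y": 0,"z": 0.01,"rx": 0,"ry": 0,"rz": 0,"jaw": 3.5},{"x": 0.88,"y": 0,"z": 0.16,"rx": 0,"ry": 0,"rz": 0,"jaw": 3.5},{"x": 0.84,"y": 0,"z": 0.32,"rx": 0,"ry": 0,"rz": 0,"jaw": 3.5},{"x": 0.77,"y": 0,"z": 0.46,"rx": 0,"ry": 0,"rz": 0,"jaw": 3.5},{"x": 0.68,"y": 0,"z": 0.58,"rx": 0,"ry": 0,"rz": 0,"jaw": 3.5}])

```text
clock: 12.35
tool_pos: [0.4714, 0.0469, 0.1295]
eef_rot: [0.095, 0.995, 0.001, 0.002]
contact_force: [1.7, 3.8, 3.9]
opening: 0.446
finger_force: 20.0
```

Request:
send_rows(motion=[{"x": 0.57,"y": 0,"z": 0.69,"rx": 0,"ry": 0,"rz": 0,"jaw": 3.5},{"x": 0.23,"y": 0,"z": 0.37,"rx": 0,"ry": 0,"rz": 0,"jaw": 3.5},{"x": 0,"y": 0,"z": 0,"rx": 0,"ry": 0,"rz": 0,"jaw": 3.5},{"x": 0,"y": 0,"z": 0,"rx": 0,"ry": 0,"rz": 0,"jaw": 3.5},{"x": 0,"y": 0,"z": 0,"rx": 0,"ry": 0,"rz": 0,"jaw": 3.5}])

```text
clock: 12.85
tool_pos: [0.4624, 0.0486, 0.1178]
eef_rot: [0.095, 0.995, 0.001, 0.0]
contact_force: [-0.2, 5.5, 2.5]
opening: 0.451
finger_force: 20.0
```

```bash
python3 - <<'E'
from h import *
bst(); s=snap('side'); i=s['img'][150:350,220:400]
cv2.imwrite('pics/c4.png',cv2.resize(i,None,fx=3,fy=3,interpolation=2)[:,:,::-1])
E
```

```text
t 12.85 box [-107.8  -53.9  117.8] toolz [ 0.     0.001 -1.   ] ty yaw err -0.07 F [-0.2  5.5  2.5] open 39.7 ff 20.000281054526567
```

View pics/c4.png

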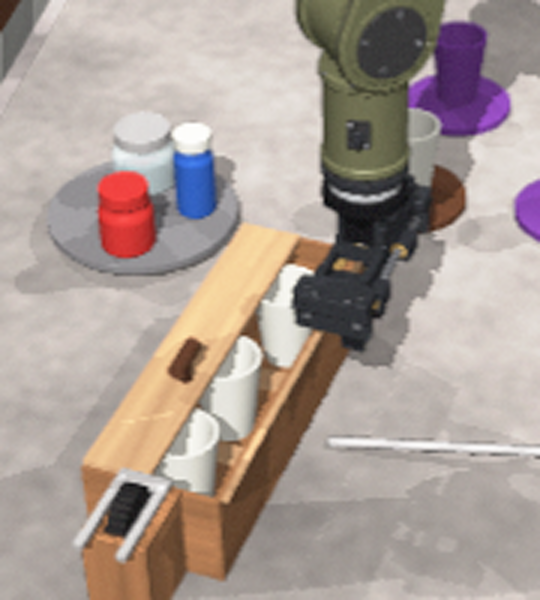

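Request:
send_rows(motion=[{"x": 0,"y": 0,"z": 0,"rx": 0,"ry": 0,"rz": 0,"jaw": 5.8},{"x": 0,"y": 0,"z": 0,"rx": 0,"ry": 0,"rz": 0,"jaw": 5.8},{"x": 0,"y": 0,"z": 0,"rx": 0,"ry": 0,"rz": 0,"jaw": 5.8},{"x": 0,"y": 0,"z": -2,"rx": 0,"ry": 0,"rz": 0,"jaw": 5.8},{"x": 0,"y": 0,"z": -3,"rx": 0,"ry": 0,"rz": 0,"jaw": 5.8}])

```text
clock: 13.4
tool_pos: [0.4613, 0.0464, 0.1666]
eef_rot: [0.096, 0.995, -0.001, -0.002]
contact_force: [0.7, 0.2, -0.2]
opening: 0.656
finger_force: 0.0
```

Request:
send_rows(motion=[{"x": 0,"y": 0,"z": -3,"rx": 0,"ry": 0,"rz": 0,"jaw": 5.8},{"x": -3,"y": 2.6,"z": 0,"rx": 0,"ry": 0,"rz": 0,"jaw": 5.8},{"x": -3,"y": 2.6,"z": 0,"rx": 0,"ry": 0,"rz": 0,"jaw": 5.8},{"x": -3,"y": 2.6,"z": 0,"rx": 0,"ry": 0,"rz": 0,"jaw": 5.8},{"x": -3,"y": 2.6,"z": 0,"rx": 0,"ry": 0,"rz": 0,"jaw": 5.8}])

```text
clock: 13.9
tool_pos: [0.6013, 0.1262, 0.1972]
eef_rot: [0.096, 0.995, -0.001, -0.0]
contact_force: [0.5, 0.4, 0.1]
opening: 0.659
finger_force: 0.0
```

Request:
send_rows(motion=[{"x": -1,"y": 0.7,"z": 1,"rx": 0,"ry": 0,"rz": 0,"jaw": 5.8},{"x": 0,"y": 0,"z": 1,"rx": 0,"ry": 0,"rz": 0,"jaw": 5.8},{"x": 0,"y": 0,"z": 0,"rx": 0,"ry": 0,"rz": 0,"jaw": 5.8},{"x": 0,"y": 0,"z": 0,"rx": 0,"ry": 0,"rz": 0,"jaw": 5.8},{"x": 0,"y": 0,"z": 0,"rx": 0,"ry": 0,"rz": 0,"jaw": 5.8}])

```text
clock: 14.4
tool_pos: [0.6107, 0.1306, 0.1774]
eef_rot: [0.096, 0.995, -0.0, -0.0]
contact_force: [0.5, 0.8, -0.7]
opening: 0.663
finger_force: 0.0
```

```bash
python3 - <<'E'
from h import *
bst(); s=snap('wrist','w6.png'); print(proj(s,[Wd(22,57,125),Wd(22,37,125),Wd(22,77,125)]).round(0))
i=s['img'].astype(int); m=((i[...,0]>35)&(i[...,0]<120)&(i[...,0]-i[...,2]>22)&(i[...,1]<0.65*i[...,0])).astype(np.uint8)
n,l,t,c=cv2.connectedComponentsWithStats(m)
print([(t[k].tolist(),c[k].round(0).tolist()) for k in range(1,n) if t[k,4]>300])
E
```

```text
t 14.4 box [ 22.1  54.8 177.4] toolz [-0.001 -0.001 -1.   ] ty yaw err 0.06 F [ 0.5  0.8 -0.7] open 58.3 ff 0.0
[[329. 264.]
 [296. 264.]
 [362. 264.]]
[([65, 13, 91, 39, 1739], [114.0, 32.0]), ([295, 245, 66, 34, 1277], [323.0, 265.0])]
```

Request:
send_rows(motion=[{"x": 0,"y": 0.2,"z": 1.2,"rx": 0,"ry": 0,"rz": 0,"jaw": 5.8},{"x": 0,"y": 0,"z": 1.5,"rx": 0,"ry": 0,"rz": 0,"jaw": 5.8},{"x": 0,"y": 0,"z": 1.5,"rx": 0,"ry": 0,"rz": 0,"jaw": 5.8},{"x": 0,"y": 0,"z": 1,"rx": 0,"ry": 0,"rz": 0,"jaw": 5.8},{"x": 0,"y": 0,"z": 0.4,"rx": 0,"ry": 0,"rz": 0,"jaw": 5.8}])

```text
clock: 14.95
tool_pos: [0.6109, 0.1332, 0.1191]
eef_rot: [0.096, 0.995, -0.001, -0.001]
contact_force: [0.3, 0.4, -0.5]
opening: 0.656
finger_force: 0.0
```

Request:
send_rows(motion=[{"x": 0,"y": 0,"z": 0,"rx": 0,"ry": 0,"rz": 0,"jaw": 3.5},{"x": 0,"y": 0,"z": 0,"rx": 0,"ry": 0,"rz": 0,"jaw": 3.5},{"x": 0,"y": 0,"z": 0,"rx": 0,"ry": 0,"rz": 0,"jaw": 3.5},{"x": 0,"y": 0,"z": 0,"rx": 0,"ry": 0,"rz": 0,"jaw": 3.5},{"x": 0,"y": 0,"z": 0,"rx": 0,"ry": 0,"rz": 0,"jaw": 3.5}], grip_force=20)

```text
clock: 15.45
tool_pos: [0.6119, 0.1318, 0.1213]
eef_rot: [0.096, 0.995, -0.001, -0.0]
contact_force: [-0.5, -5.3, -0.3]
opening: 0.449
finger_force: 20.0
```

Request:
send_rows(motion=[{"x": -0.58,"y": 0,"z": -0.68,"rx": 0,"ry": 0,"rz": 0,"jaw": 3.5},{"x": -0.69,"y": 0,"z": -0.57,"rx": 0,"ry": 0,"rz": 0,"jaw": 3.5},{"x": -0.78,"y": 0,"z": -0.44,"rx": 0,"ry": 0,"rz": 0,"jaw": 3.5},{"x": -0.85,"y": 0,"z": -0.3,"rx": 0,"ry": 0,"rz": 0,"jaw": 3.5},{"x": -0.89,"y": 0,"z": -0.15,"rx": 0,"ry": 0,"rz": 0,"jaw": 3.5}])

```text
clock: 15.95
tool_pos: [0.6472, 0.1249, 0.1429]
eef_rot: [0.096, 0.995, -0.002, -0.003]
contact_force: [-5.7, -5.3, 1.4]
opening: 0.451
finger_force: 20.0
```

Request:
send_rows(motion=[{"x": -0.9,"y": 0,"z": 0.01,"rx": 0,"ry": 0,"rz": 0,"jaw": 3.5},{"x": -0.88,"y": 0,"z": 0.16,"rx": 0,"ry": 0,"rz": 0,"jaw": 3.5},{"x": -0.84,"y": 0,"z": 0.32,"rx": 0,"ry": 0,"rz": 0,"jaw": 3.5},{"x": -0.77,"y": 0,"z": 0.46,"rx": 0,"ry": 0,"rz": 0,"jaw": 3.5},{"x": -0.68,"y": 0,"z": 0.58,"rx": 0,"ry": 0,"rz": 0,"jaw": 3.5}])

```text
clock: 16.45
tool_pos: [0.6897, 0.1167, 0.1284]
eef_rot: [0.096, 0.995, -0.001, 0.0]
contact_force: [-2.9, -6.0, 3.2]
opening: 0.449
finger_force: 20.0
```

Request:
send_rows(motion=[{"x": -0.57,"y": 0,"z": 0.69,"rx": 0,"ry": 0,"rz": 0,"jaw": 3.5},{"x": -0.23,"y": 0,"z": 0.37,"rx": 0,"ry": 0,"rz": 0,"jaw": 3.5},{"x": 0,"y": 0,"z": 0,"rx": 0,"ry": 0,"rz": 0,"jaw": 3.5},{"x": 0,"y": 0,"z": 0,"rx": 0,"ry": 0,"rz": 0,"jaw": 5.8},{"x": 0,"y": 0,"z": 0,"rx": 0,"ry": 0,"rz": 0,"jaw": 5.8}])

```text
clock: 16.95
tool_pos: [0.6979, 0.1193, 0.1177]
eef_rot: [0.095, 0.995, 0.002, 0.001]
contact_force: [-0.1, -0.6, -0.6]
opening: 0.607
finger_force: 0.0
```

Request:
send_rows(motion=[{"x": 0,"y": 0,"z": 0,"rx": 0,"ry": 0,"rz": 0,"jaw": 5.8},{"x": 0,"y": 0,"z": -3,"rx": 0,"ry": 0,"rz": 0,"jaw": 5.8},{"x": 0,"y": 0,"z": -3,"rx": 0,"ry": 0,"rz": 0,"jaw": 8.8},{"x": 0,"y": 0,"z": -4,"rx": 0,"ry": 0,"rz": 0,"jaw": 8.8},{"x": 4,"y": 0,"z": -4,"rx": 0,"ry": 0,"rz": 0,"jaw": 8.8}])

```text
clock: 17.45
tool_pos: [0.6656, 0.1233, 0.2537]
eef_rot: [0.097, 0.995, 0.001, 0.003]
contact_force: [0.7, 0.3, -0.1]
opening: 0.904
finger_force: 0.0
```

```bash
python3 - <<'E'
from h import *
bst(); s=snap('wrist','w7.png'); t=snap('top','top7.png')
cv2.imwrite('pics/c5.png',np.hstack([cv2.resize(s['img'],(400,300)),cv2.resize(t['img'],(400,300))])[:,:,::-1])
E
```

```text
t 17.45 box [ 77.4  58.1 253.7] toolz [ 0.006  0.002 -1.   ] ty yaw err 0.21 F [ 0.7  0.3 -0.1] open 79.6 ff 0.0
```

View pics/c5.png

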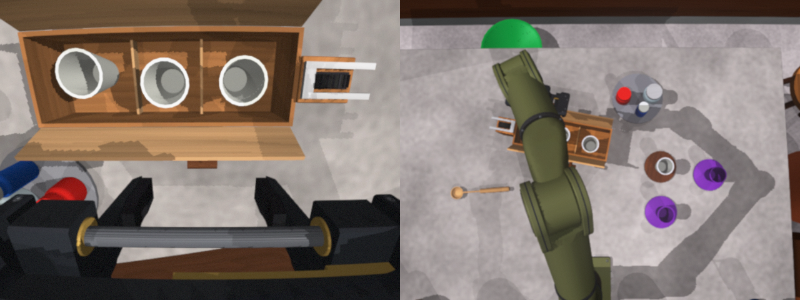

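```bash
cat >> h.py <<'E'
def rims(s,z,xr=None,thr=225):
    i=s['img'].astype(int); m=((i.min(2)>thr)&(i.max(2)-i.min(2)<25)).astype(np.uint8)
    n,l,t,c=cv2.connectedComponentsWithStats(m); out=[]
    for k in range(1,n):
        if t[k,4]<60: continue
        cs=cv2.findContours((l==k).astype(np.uint8),0,1)[0]
        h=cv2.convexHull(max(cs,key=len))[:,0].astype(float)
        p=onz(s,h,z)[:,:2]*1000
        c0,r=cv2.minEnclosingCircle(p.astype(np.float32))
        A=np.c_[2*p,np.ones(len(p))]; q=np.linalg.lstsq(A,(p**2).sum(1),rcond=None)[0]; rr=np.sqrt(q[2]+q[0]**2+q[1]**2)
        out.append((t[k].tolist(),'enc',np.round(c0,1).tolist(),round(r,1),'fit',q[:2].round(1).tolist(),rr.round(1),'box',B(np.r_[q[:2]/1000,z]).round(1).tolist()))
    return out
E
python3 - <<'E'
from h import *
s=snap('wrist')
for thr in (200,225,240):
    print(thr)
    for o in rims(s,.091,thr=thr): print(o)
t=snap('top')
for o in rims(t,.1,thr=200): print(o)
print('box expect', [proj(s,[Wd(0,y,91)]).round(0).tolist() for y in (-104,4,112)])
E
```

```text
200
([88, 82, 74, 79, 1081], 'enc', [549.9, -25.7], 33.0, 'fit', [550.0, -25.7], np.float64(32.7), 'box', [-7.6, -110.1, 91.0])
([346, 96, 76, 78, 1055], 'enc', [603.9, 190.6], 32.8, 'fit', [604.0, 190.6], np.float64(32.6), 'box', [4.1, 112.4, 91.0])
([222, 98, 76, 79, 1142], 'enc', [586.1, 85.8], 32.9, 'fit', [586.1, 85.8], np.float64(32.7), 'box', [6.6, 6.1, 91.0])
([480, 106, 111, 59, 2187], 'enc', [627.0, 320.9], 53.7, 'fit', [624.7, 322.8], np.float64(49.1), 'box', [-0.7, 246.2, 91.0])
225
([88, 83, 74, 78, 825], 'enc', [549.8, -25.7], 32.6, 'fit', [550.1, -25.8], np.float64(32.3), 'box', [-7.5, -110.3, 91.0])
([346, 96, 75, 78, 814], 'enc', [603.9, 190.6], 32.4, 'fit', [604.0, 190.5], np.float64(32.2), 'box', [4.2, 112.4, 91.0])
([223, 99, 75, 77, 911], 'enc', [586.2, 85.7], 32.6, 'fit', [586.1, 85.7], np.float64(32.4), 'box', [6.6, 6.1, 91.0])
([490, 106, 12, 11, 76], 'enc', [600.7, 288.1], 5.1, 'fit', [600.6, 288.0], np.float64(4.5), 'box', [-17.8, 207.4, 91.0])
([503, 108, 87, 11, 580], 'enc', [609.0, 333.6], 39.4, 'fit', [603.6, 335.0], np.float64(33.7), 'box', [-23.8, 254.1, 91.0])
240
([89, 89, 72, 71, 471], 'enc', [550.0, -25.7], 32.0, 'fit', [550.1, -25.7], np.float64(31.7), 'box', [-7.6, -110.2, 91.0])
([223, 99, 74, 77, 697], 'enc', [586.0, 85.8], 32.2, 'fit', [586.1, 85.8], np.float64(32.0), 'box', [6.6, 6.1, 91.0])
([347, 111, 40, 62, 265], 'enc', [607.5, 179.0], 29.2, 'fit', [604.3, 189.4], np.float64(30.8), 'box', [4.6, 111.4, 91.0])
([370, 362, 18, 19, 169], 'enc', [218.5, -195.2], 24.1, 'fit', [215.9, -198.0], np.float64(21.3), 'box', [-302.8, -342.9, 100.0])
([389, 402, 24, 23, 315], 'enc', [117.3, -249.4], 29.6, 'fit', [117.9, -249.6], np.float64(27.7), 'box', [-389.3, -412.2, 100.0])
box expect [[[133.0, 131.0]], [[257.0, 130.0]], [[383.0, 131.0]]]
```

Request:
send_rows(motion=[{"x": 1.42,"y": -1.04,"z": 1.5,"rx": 0,"ry": 0,"rz": 0,"jaw": 8},{"x": 1.42,"y": -1.04,"z": 1.5,"rx": 0,"ry": 0,"rz": 0,"jaw": 8},{"x": 1.42,"y": -1.04,"z": 1.5,"rx": 0,"ry": 0,"rz": 0,"jaw": 8},{"x": 1.42,"y": -1.04,"z": 1.5,"rx": 0,"ry": 0,"rz": 0,"jaw": 8},{"x": 1.42,"y": -1.04,"z": 1.5,"rx": 0,"ry": 0,"rz": 0,"jaw": 8}], grip_force=10)

```text
clock: 18.15
tool_pos: [0.5819, 0.0857, 0.1749]
eef_rot: [0.096, 0.995, -0.0, -0.001]
contact_force: [0.9, 0.1, -0.5]
opening: 0.905
finger_force: 0.0
```

Request:
send_rows(motion=[{"x": 0,"y": 0,"z": 1.5,"rx": 0,"ry": 0,"rz": 0,"jaw": 8},{"x": 0,"y": 0,"z": 1.5,"rx": 0,"ry": 0,"rz": 0,"jaw": 8},{"x": 0,"y": 0,"z": 0,"rx": 0,"ry": 0,"rz": 0,"jaw": 8},{"x": 0,"y": 0,"z": 0,"rx": 0,"ry": 0,"rz": 0,"jaw": 8},{"x": 0,"y": 0,"z": 0,"rx": 0,"ry": 0,"rz": 0,"jaw": 8}])

```text
clock: 18.65
tool_pos: [0.5832, 0.0864, 0.1472]
eef_rot: [0.096, 0.995, 0.0, 0.0]
contact_force: [-0.7, 0.7, 0.8]
opening: 0.905
finger_force: 0.0
```

```bash
python3 - <<'E'
from h import *
bst(); s=snap('wrist','w8.png')
for o in rims(s,.091,thr=215): print(o)
E
```

```text
t 18.65 box [  3.6   6.2 147.2] toolz [ 0.001  0.    -1.   ] ty yaw err 0.02 F [-0.7  0.7  0.8] open 79.7 ff 0.0
([288, 0, 24, 89, 542], 'enc', [463.6, 96.4], 21.2, 'fit', [464.1, 96.0], np.float64(18.3), 'box', [-115.2, -7.1, 91.0])
([83, 192, 106, 100, 1735], 'enc', [549.9, -25.6], 33.2, 'fit', [549.6, -25.6], np.float64(32.6), 'box', [-8.0, -110.1, 91.0])
([0, 198, 9, 21, 81], 'enc', [511.6, -100.2], 6.3, 'fit', [511.5, -101.8], np.float64(5.6), 'box', [-30.9, -192.2, 91.0])
([444, 212, 105, 97, 1894], 'enc', [604.2, 190.8], 33.0, 'fit', [604.2, 190.8], np.float64(32.8), 'box', [4.4, 112.7, 91.0])
([273, 215, 106, 99, 1871], 'enc', [586.3, 86.0], 33.1, 'fit', [586.3, 86.2], np.float64(32.8), 'box', [6.6, 6.6, 91.0])
([635, 258, 5, 36, 91], 'enc', [633.3, 286.5], 13.4, 'fit', [630.0, 314.1], np.float64(30.9), 'box', [6.2, 238.7, 91.0])
```

Request:
send_rows(motion=[{"x": -0.3,"y": 0,"z": 1.5,"rx": 0,"ry": 0,"rz": 0,"jaw": 8},{"x": 0,"y": 0,"z": 2,"rx": 0,"ry": 0,"rz": 0,"jaw": 8},{"x": 0,"y": 0,"z": 2,"rx": 0,"ry": 0,"rz": 0,"jaw": 8},{"x": 0,"y": 0,"z": 1.5,"rx": 0,"ry": 0,"rz": 0,"jaw": 8},{"x": 0,"y": 0,"z": 0.4,"rx": 0,"ry": 0,"rz": 0,"jaw": 8}])

```text
clock: 19.2
tool_pos: [0.5846, 0.0854, 0.071]
eef_rot: [0.096, 0.995, -0.0, -0.001]
contact_force: [-0.0, -0.4, -0.0]
opening: 0.907
finger_force: 0.0
```

Request:
send_rows(motion=[{"x": 0,"y": 0,"z": 0,"rx": 0,"ry": 0,"rz": 0,"jaw": 8},{"x": 0,"y": 0,"z": 0,"rx": 0,"ry": 0,"rz": 0,"jaw": 5.5},{"x": 0,"y": 0,"z": 0,"rx": 0,"ry": 0,"rz": 0,"jaw": 5.5},{"x": 0,"y": 0,"z": 0,"rx": 0,"ry": 0,"rz": 0,"jaw": 5.5},{"x": 0,"y": 0,"z": 0,"rx": 0,"ry": 0,"rz": 0,"jaw": 5.5}])

```text
clock: 19.7
tool_pos: [0.5862, 0.0858, 0.0738]
eef_rot: [0.096, 0.995, 0.0, 0.001]
contact_force: [0.1, -0.5, 2.7]
opening: 0.718
finger_force: 9.8
```

```bash
python3 - <<'E'
from h import *
bst()
E
```

```text
t 19.7 box [ 6.6  6.2 73.8] toolz [ 0.002  0.    -1.   ] ty yaw err 0.03 F [ 0.1 -0.5  2.7] open 63.2 ff 9.757725807708653
```

Request:
send_rows(motion=[{"x": 0,"y": 0,"z": -1,"rx": 0,"ry": 0,"rz": 0,"jaw": 5.5},{"x": 0,"y": 0,"z": -3,"rx": 0,"ry": 0,"rz": 0,"jaw": 5.5},{"x": 0,"y": 0,"z": -4,"rx": 0,"ry": 0,"rz": 0,"jaw": 5.5},{"x": 0,"y": 0,"z": -4,"rx": 0,"ry": 0,"rz": 0,"jaw": 5.5},{"x": 0,"y": 0,"z": -4,"rx": 0,"ry": 0,"rz": 0,"jaw": 5.5}])

```text
clock: 20.2
tool_pos: [0.585, 0.0856, 0.2351]
eef_rot: [0.096, 0.995, 0.0, -0.0]
contact_force: [0.7, -0.3, -0.2]
opening: 0.719
finger_force: 10.0
```

Request:
send_rows(motion=[{"x": 0,"y": 0,"z": -4,"rx": 0,"ry": 0,"rz": 0,"jaw": 5.5},{"x": -0.6,"y": -3,"z": 0,"rx": 0,"ry": 0,"rz": 0,"jaw": 5.5},{"x": -0.6,"y": -4,"z": 0,"rx": 0,"ry": 0,"rz": 0,"jaw": 5.5},{"x": -0.6,"y": -4,"z": 0,"rx": 0,"ry": 0,"rz": 0,"jaw": 5.5},{"x": -0.6,"y": -4,"z": 0,"rx": 0,"ry": 0,"rz": 0,"jaw": 5.5}])

```text
clock: 20.7
tool_pos: [0.5799, -0.0676, 0.2738]
eef_rot: [0.095, 0.995, -0.0, 0.0]
contact_force: [0.8, -0.2, -0.0]
opening: 0.719
finger_force: 10.0
```

Request:
send_rows(motion=[{"x": 0,"y": -4,"z": 0,"rx": 0,"ry": 0,"rz": 0,"jaw": 5.5},{"x": 0,"y": -4,"z": 0,"rx": 0,"ry": 0,"rz": 0,"jaw": 5.5},{"x": 0,"y": -4,"z": 0,"rx": 0,"ry": 0,"rz": 0,"jaw": 5.5},{"x": 0,"y": -4,"z": 0,"rx": 0,"ry": 0,"rz": 0,"jaw": 5.5},{"x": 0,"y": -4,"z": 0,"rx": 0,"ry": 0,"rz": 0,"jaw": 5.5}])

```text
clock: 21.2
tool_pos: [0.5415, -0.2639, 0.2736]
eef_rot: [0.096, 0.995, 0.0, -0.0]
contact_force: [0.3, -0.1, -1.3]
opening: 0.719
finger_force: 10.0
```

Request:
send_rows(motion=[{"x": 0,"y": -3,"z": 0,"rx": 0,"ry": 0,"rz": 0,"jaw": 5.5},{"x": 0,"y": -2,"z": 0,"rx": 0,"ry": 0,"rz": 0,"jaw": 5.5},{"x": 0,"y": 0,"z": 0,"rx": 0,"ry": 0,"rz": 0,"jaw": 5.5},{"x": 0,"y": 0,"z": 0,"rx": 0,"ry": 0,"rz": 0,"jaw": 5.5},{"x": 0,"y": 0,"z": 0,"rx": 0,"ry": 0,"rz": 0,"jaw": 5.5}])

```text
clock: 21.7
tool_pos: [0.5336, -0.3091, 0.2734]
eef_rot: [0.094, 0.996, 0.001, 0.0]
contact_force: [-0.0, 0.9, -0.1]
opening: 0.717
finger_force: 10.0
```

```bash
python3 - <<'E'
from h import *
bst(); s=snap('wrist','w9.png')
for o in rims(s,.100,thr=215): print(o)
E
```

```text
t 21.7 box [  30.2 -391.5  273.4] toolz [ 0.001  0.002 -1.   ] ty yaw err -0.15 F [-0.   0.9 -0.1] open 63.1 ff 9.977291485684816
([272, 97, 74, 76, 893], 'enc', [463.3, -310.3], 32.6, 'fit', [463.4, -310.3], np.float64(32.4), 'box', [-38.5, -406.0, 100.0])
([584, 139, 56, 67, 471], 'enc', [547.1, -32.8], 31.5, 'fit', [547.1, -32.8], np.float64(31.3), 'box', [-9.1, -117.6, 100.0])
([256, 262, 121, 37, 1043], 'enc', [609.0, -333.7], 62.0, 'fit', [657.3, -332.7], np.float64(76.7), 'box', [156.1, -391.2, 100.0])
([253, 352, 13, 10, 84], 'enc', [683.3, -412.1], 7.9, 'fit', [682.9, -411.7], np.float64(7.0), 'box', [196.3, -463.8, 100.0])
```

View pics/w9.png

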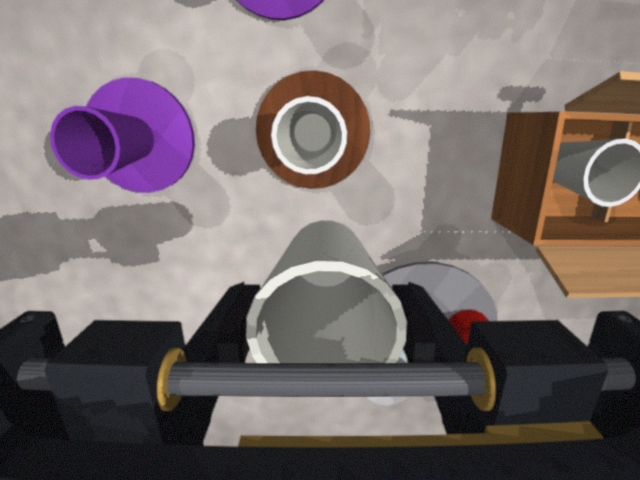

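Request:
send_rows(motion=[{"x": 1.5,"y": -0.3,"z": 0,"rx": 0,"ry": 0,"rz": 0,"jaw": 5.5},{"x": 2.5,"y": -0.5,"z": 1.5,"rx": 0,"ry": 0,"rz": 0,"jaw": 5.5},{"x": 2,"y": -0.4,"z": 2.5,"rx": 0,"ry": 0,"rz": 0,"jaw": 5.5},{"x": 0.9,"y": -0.25,"z": 3,"rx": 0,"ry": 0,"rz": 0,"jaw": 5.5},{"x": 0,"y": 0,"z": 2,"rx": 0,"ry": 0,"rz": 0,"jaw": 5.5}])

```text
clock: 22.25
tool_pos: [0.4604, -0.3114, 0.1818]
eef_rot: [0.095, 0.995, 0.0, -0.002]
contact_force: [0.6, 0.7, 0.3]
opening: 0.721
finger_force: 10.0
```

Request:
send_rows(motion=[{"x": 0,"y": 0,"z": 0.5,"rx": 0,"ry": 0,"rz": 0,"jaw": 5.5},{"x": 0,"y": 0,"z": 0,"rx": 0,"ry": 0,"rz": 0,"jaw": 5.5},{"x": 0,"y": 0,"z": 0,"rx": 0,"ry": 0,"rz": 0,"jaw": 5.5},{"x": 0,"y": 0,"z": 0,"rx": 0,"ry": 0,"rz": 0,"jaw": 5.5},{"x": 0,"y": 0,"z": 0,"rx": 0,"ry": 0,"rz": 0,"jaw": 5.5}])

```text
clock: 22.75
tool_pos: [0.4631, -0.3128, 0.1789]
eef_rot: [0.096, 0.995, -0.0, 0.001]
contact_force: [-0.2, 0.4, -0.3]
opening: 0.722
finger_force: 10.0
```

```bash
python3 - <<'E'
from h import *
bst(); s=snap('wrist','w10.png'); print(B([.4634,-.3103,.1]))
E
```

```text
t 22.75 box [ -38.3 -408.5  178.9] toolz [ 0.002 -0.001 -1.   ] ty yaw err 0.01 F [-0.2  0.4 -0.3] open 63.5 ff 9.978375559818744
[ -38.49015 -406.05425  100.     ]
```

Request:
send_rows(motion=[{"x": 0,"y": 0.25,"z": 0.4,"rx": 0,"ry": 0,"rz": 0,"jaw": 5.5},{"x": 0,"y": 0,"z": 1,"rx": 0,"ry": 0,"rz": 0,"jaw": 5.5},{"x": 0,"y": 0,"z": 1,"rx": 0,"ry": 0,"rz": 0,"jaw": 5.5},{"x": 0,"y": 0,"z": 1,"rx": 0,"ry": 0,"rz": 0,"jaw": 5.5},{"x": 0,"y": 0,"z": 0.5,"rx": 0,"ry": 0,"rz": 0,"jaw": 5.5}])

```text
clock: 23.3
tool_pos: [0.4622, -0.3098, 0.1374]
eef_rot: [0.096, 0.995, 0.0, -0.001]
contact_force: [0.5, -0.9, -0.6]
opening: 0.723
finger_force: 10.0
```

Request:
send_rows(motion=[{"x": 0,"y": 0,"z": 0.2,"rx": 0,"ry": 0,"rz": 0,"jaw": 5.5},{"x": 0,"y": 0,"z": 0.1,"rx": 0,"ry": 0,"rz": 0,"jaw": 5.5},{"x": 0,"y": 0,"z": 0.1,"rx": 0,"ry": 0,"rz": 0,"jaw": 5.5},{"x": 0,"y": 0,"z": 0,"rx": 0,"ry": 0,"rz": 0,"jaw": 5.5},{"x": 0,"y": 0,"z": 0,"rx": 0,"ry": 0,"rz": 0,"jaw": 5.5}])

```text
clock: 23.8
tool_pos: [0.463, -0.3103, 0.1353]
eef_rot: [0.096, 0.995, -0.0, 0.0]
contact_force: [0.1, 0.6, -1.0]
opening: 0.716
finger_force: 10.0
```

Request:
send_rows(motion=[{"x": 0,"y": 0,"z": 0.15,"rx": 0,"ry": 0,"rz": 0,"jaw": 5.5},{"x": 0,"y": 0,"z": 0.15,"rx": 0,"ry": 0,"rz": 0,"jaw": 5.5},{"x": 0,"y": 0,"z": 0,"rx": 0,"ry": 0,"rz": 0,"jaw": 5.5},{"x": 0,"y": 0,"z": 0,"rx": 0,"ry": 0,"rz": 0,"jaw": 5.5},{"x": 0,"y": 0,"z": 0,"rx": 0,"ry": 0,"rz": 0,"jaw": 5.5}])

```text
clock: 24.3
tool_pos: [0.4629, -0.3102, 0.132]
eef_rot: [0.096, 0.995, 0.0, 0.0]
contact_force: [0.1, -0.2, -0.3]
opening: 0.72
finger_force: 10.0
```

Request:
send_rows(motion=[{"x": 0,"y": 0,"z": 0.1,"rx": 0,"ry": 0,"rz": 0,"jaw": 5.5},{"x": 0,"y": 0,"z": 0.1,"rx": 0,"ry": 0,"rz": 0,"jaw": 5.5},{"x": 0,"y": 0,"z": 0,"rx": 0,"ry": 0,"rz": 0,"jaw": 5.5},{"x": 0,"y": 0,"z": 0,"rx": 0,"ry": 0,"rz": 0,"jaw": 5.5},{"x": 0,"y": 0,"z": 0,"rx": 0,"ry": 0,"rz": 0,"jaw": 5.5}])

```text
clock: 24.8
tool_pos: [0.4629, -0.3102, 0.13]
eef_rot: [0.096, 0.995, 0.0, 0.0]
contact_force: [0.1, -0.6, -1.0]
opening: 0.722
finger_force: 10.0
```

Request:
send_rows(motion=[{"x": 0,"y": 0,"z": 0.1,"rx": 0,"ry": 0,"rz": 0,"jaw": 5.5},{"x": 0,"y": 0,"z": 0.1,"rx": 0,"ry": 0,"rz": 0,"jaw": 5.5},{"x": 0,"y": 0,"z": 0,"rx": 0,"ry": 0,"rz": 0,"jaw": 5.5},{"x": 0,"y": 0,"z": 0,"rx": 0,"ry": 0,"rz": 0,"jaw": 5.5},{"x": 0,"y": 0,"z": 0,"rx": 0,"ry": 0,"rz": 0,"jaw": 5.5}])

```text
clock: 25.3
tool_pos: [0.4629, -0.3101, 0.128]
eef_rot: [0.096, 0.995, 0.0, 0.0]
contact_force: [-0.0, -0.5, -0.9]
opening: 0.719
finger_force: 10.0
```

Request:
send_rows(motion=[{"x": 0,"y": 0,"z": 0.1,"rx": 0,"ry": 0,"rz": 0,"jaw": 5.5},{"x": 0,"y": 0,"z": 0,"rx": 0,"ry": 0,"rz": 0,"jaw": 5.5},{"x": 0,"y": 0,"z": 0,"rx": 0,"ry": 0,"rz": 0,"jaw": 5.5},{"x": 0,"y": 0,"z": 0,"rx": 0,"ry": 0,"rz": 0,"jaw": 5.5},{"x": 0,"y": 0,"z": 0,"rx": 0,"ry": 0,"rz": 0,"jaw": 5.5}])

```text
clock: 25.8
tool_pos: [0.4629, -0.3102, 0.127]
eef_rot: [0.096, 0.995, 0.0, 0.0]
contact_force: [0.4, 0.3, -1.1]
opening: 0.718
finger_force: 10.0
```

Request:
send_rows(motion=[{"x": 0,"y": 0,"z": 0.1,"rx": 0,"ry": 0,"rz": 0,"jaw": 5.5},{"x": 0,"y": 0,"z": 0.05,"rx": 0,"ry": 0,"rz": 0,"jaw": 5.5},{"x": 0,"y": 0,"z": 0,"rx": 0,"ry": 0,"rz": 0,"jaw": 5.5},{"x": 0,"y": 0,"z": 0,"rx": 0,"ry": 0,"rz": 0,"jaw": 5.5},{"x": 0,"y": 0,"z": 0,"rx": 0,"ry": 0,"rz": 0,"jaw": 5.5}])

```text
clock: 26.3
tool_pos: [0.4629, -0.3102, 0.1256]
eef_rot: [0.096, 0.995, -0.0, 0.0]
contact_force: [0.8, 0.8, 0.5]
opening: 0.719
finger_force: 10.0
```

Request:
send_rows(motion=[{"x": 0,"y": 0,"z": 0.1,"rx": 0,"ry": 0,"rz": 0,"jaw": 5.5},{"x": 0,"y": 0,"z": 0.05,"rx": 0,"ry": 0,"rz": 0,"jaw": 5.5},{"x": 0,"y": 0,"z": 0,"rx": 0,"ry": 0,"rz": 0,"jaw": 5.5},{"x": 0,"y": 0,"z": 0,"rx": 0,"ry": 0,"rz": 0,"jaw": 5.5},{"x": 0,"y": 0,"z": 0,"rx": 0,"ry": 0,"rz": 0,"jaw": 5.5}])

```text
clock: 26.8
tool_pos: [0.4631, -0.3103, 0.124]
eef_rot: [0.096, 0.995, -0.0, 0.0]
contact_force: [0.0, -1.6, 0.3]
opening: 0.723
finger_force: 10.0
```

Request:
send_rows(motion=[{"x": 0,"y": 0,"z": 0.1,"rx": 0,"ry": 0,"rz": 0,"jaw": 5.5},{"x": 0,"y": 0,"z": 0,"rx": 0,"ry": 0,"rz": 0,"jaw": 5.5},{"x": 0,"y": 0,"z": 0,"rx": 0,"ry": 0,"rz": 0,"jaw": 5.5},{"x": 0,"y": 0,"z": 0,"rx": 0,"ry": 0,"rz": 0,"jaw": 5.5},{"x": 0,"y": 0,"z": 0,"rx": 0,"ry": 0,"rz": 0,"jaw": 5.5}])

```text
clock: 27.3
tool_pos: [0.4632, -0.3104, 0.1231]
eef_rot: [0.096, 0.995, -0.0, 0.0]
contact_force: [1.3, -1.6, 0.8]
opening: 0.722
finger_force: 9.9
```

Request:
send_rows(motion=[{"x": 0,"y": 0,"z": 0.1,"rx": 0,"ry": 0,"rz": 0,"jaw": 5.5},{"x": 0,"y": 0,"z": 0,"rx": 0,"ry": 0,"rz": 0,"jaw": 5.5},{"x": 0,"y": 0,"z": 0,"rx": 0,"ry": 0,"rz": 0,"jaw": 5.5},{"x": 0,"y": 0,"z": 0,"rx": 0,"ry": 0,"rz": 0,"jaw": 5.5},{"x": 0,"y": 0,"z": 0,"rx": 0,"ry": 0,"rz": 0,"jaw": 5.5}])

```text
clock: 27.8
tool_pos: [0.4634, -0.3105, 0.1224]
eef_rot: [0.096, 0.995, -0.0, 0.001]
contact_force: [1.9, -2.4, 4.9]
opening: 0.72
finger_force: 9.6
```

Request:
send_rows(motion=[{"x": 0,"y": 0,"z": -0.05,"rx": 0,"ry": 0,"rz": 0,"jaw": 8},{"x": 0,"y": 0,"z": 0,"rx": 0,"ry": 0,"rz": 0,"jaw": 8},{"x": 0,"y": 0,"z": 0,"rx": 0,"ry": 0,"rz": 0,"jaw": 8},{"x": 0,"y": 0,"z": -2,"rx": 0,"ry": 0,"rz": 0,"jaw": 8},{"x": 0,"y": 0,"z": -3,"rx": 0,"ry": 0,"rz": 0,"jaw": 8}])

```text
clock: 28.3
tool_pos: [0.461, -0.3091, 0.1712]
eef_rot: [0.095, 0.995, 0.001, -0.003]
contact_force: [-0.2, -0.8, -0.5]
opening: 0.907
finger_force: 0.0
```

Request:
send_rows(motion=[{"x": 0,"y": 0,"z": -4,"rx": 0,"ry": 0,"rz": 0,"jaw": 8},{"x": 0,"y": 0,"z": -4,"rx": 0,"ry": 0,"rz": 0,"jaw": 8},{"x": -3,"y": 0,"z": -2,"rx": 0,"ry": 0,"rz": 0,"jaw": 8},{"x": -3,"y": 0,"z": 0,"rx": 0,"ry": 0,"rz": 0,"jaw": 8},{"x": -1,"y": 0,"z": 0,"rx": 0,"ry": 0,"rz": 0,"jaw": 8}])

```text
clock: 28.8
tool_pos: [0.5338, -0.3231, 0.2729]
eef_rot: [0.095, 0.995, 0.0, 0.001]
contact_force: [0.3, 0.6, -0.4]
opening: 0.908
finger_force: 0.0
```

```bash
python3 - <<'E'
from h import *
bst(); s=snap('wrist','w11.png'); 
for z in (.137,.142):
  for o in rims(s,z,thr=215): print(z,o)
E
```

```text
t 28.8 box [  33.1 -405.2  272.9] toolz [ 0.002  0.    -1.   ] ty yaw err -0.05 F [ 0.3  0.6 -0.4] open 79.9 ff 0.0
0.137 ([282, 90, 85, 87, 1055], 'enc', [463.6, -310.3], 32.7, 'fit', [463.7, -310.3], np.float64(32.6), 'box', [-38.2, -406.0, 137.0])
0.137 ([599, 136, 41, 66, 288], 'enc', [535.7, -66.4], 27.3, 'fit', [535.7, -66.2], np.float64(27.1), 'box', [-14.0, -152.7, 137.0])
0.142 ([282, 90, 85, 87, 1055], 'enc', [463.4, -310.2], 32.1, 'fit', [463.4, -310.2], np.float64(32.0), 'box', [-38.5, -406.0, 142.0])
0.142 ([599, 136, 41, 66, 288], 'enc', [534.1, -70.8], 26.8, 'fit', [534.2, -70.7], np.float64(26.6), 'box', [-14.6, -157.3, 142.0])
```

Request:
send_rows(motion=[{"x": 0.8,"y": 3,"z": 0,"rx": 0,"ry": 0,"rz": 0,"jaw": 8},{"x": 0.8,"y": 4,"z": 0,"rx": 0,"ry": 0,"rz": 0,"jaw": 8},{"x": 0.8,"y": 4,"z": 0,"rx": 0,"ry": 0,"rz": 0,"jaw": 8},{"x": 0.8,"y": 4,"z": 0,"rx": 0,"ry": 0,"rz": 0,"jaw": 8},{"x": 0.8,"y": 4,"z": 0,"rx": 0,"ry": 0,"rz": 0,"jaw": 8}])

```text
clock: 29.35
tool_pos: [0.5261, -0.1282, 0.2715]
eef_rot: [0.096, 0.995, -0.0, -0.002]
contact_force: [0.6, 0.3, -0.2]
opening: 0.909
finger_force: 0.0
```

Request:
send_rows(motion=[{"x": 0.1,"y": 4,"z": 0,"rx": 0,"ry": 0,"rz": 0,"jaw": 8},{"x": 0,"y": 4,"z": 2,"rx": 0,"ry": 0,"rz": 0,"jaw": 8},{"x": 0,"y": 2.5,"z": 3,"rx": 0,"ry": 0,"rz": 0,"jaw": 8},{"x": 0,"y": 0,"z": 3,"rx": 0,"ry": 0,"rz": 0,"jaw": 8},{"x": 0,"y": 0,"z": 3,"rx": 0,"ry": 0,"rz": 0,"jaw": 8}])

```text
clock: 29.85
tool_pos: [0.5454, -0.0253, 0.1608]
eef_rot: [0.095, 0.996, -0.0, -0.002]
contact_force: [0.2, -0.6, -0.3]
opening: 0.907
finger_force: 0.0
```

Request:
send_rows(motion=[{"x": 0,"y": 0,"z": 1,"rx": 0,"ry": 0,"rz": 0,"jaw": 8},{"x": 0,"y": 0,"z": 0,"rx": 0,"ry": 0,"rz": 0,"jaw": 8},{"x": 0,"y": 0,"z": 0,"rx": 0,"ry": 0,"rz": 0,"jaw": 8},{"x": 0,"y": 0,"z": 0,"rx": 0,"ry": 0,"rz": 0,"jaw": 8},{"x": 0,"y": 0,"z": 0,"rx": 0,"ry": 0,"rz": 0,"jaw": 8}])

```text
clock: 30.35
tool_pos: [0.5482, -0.0263, 0.1537]
eef_rot: [0.096, 0.995, 0.0, 0.001]
contact_force: [0.2, -0.8, -0.5]
opening: 0.911
finger_force: 0.0
```

```bash
python3 - <<'E'
from h import *
bst(); s=snap('wrist')
for o in rims(s,.091,thr=215): print(o)
E
```

```text
t 30.35 box [  -9.3 -111.1  153.7] toolz [ 0.002  0.    -1.   ] ty yaw err 0.05 F [ 0.2 -0.8 -0.5] open 80.1 ff 0.0
([452, 0, 8, 70, 239], 'enc', [437.8, 64.9], 16.8, 'fit', [438.3, 54.4], np.float64(17.1), 'box', [-132.6, -52.8, 91.0])
([75, 88, 20, 12, 104], 'enc', [425.1, -138.9], 5.8, 'fit', [425.8, -138.7], np.float64(4.7), 'box', [-108.1, -244.8, 91.0])
([81, 117, 23, 10, 99], 'enc', [441.6, -140.8], 6.5, 'fit', [442.2, -140.5], np.float64(5.5), 'box', [-91.6, -243.4, 91.0])
([101, 142, 15, 14, 123], 'enc', [458.5, -137.1], 5.1, 'fit', [457.8, -137.3], np.float64(4.4), 'box', [-76.9, -237.2, 91.0])
([102, 171, 22, 20, 168], 'enc', [475.6, -141.4], 6.8, 'fit', [475.3, -141.0], np.float64(6.2), 'box', [-59.1, -237.6, 91.0])
([279, 210, 101, 96, 1466], 'enc', [550.2, -25.4], 33.0, 'fit', [550.2, -25.4], np.float64(32.8), 'box', [-7.5, -109.9, 91.0])
([609, 240, 31, 76, 431], 'enc', [605.7, 180.1], 30.1, 'fit', [604.3, 190.2], np.float64(31.7), 'box', [4.6, 112.1, 91.0])
```

Request:
send_rows(motion=[{"x": -0.18,"y": 0.12,"z": 1.5,"rx": 0,"ry": 0,"rz": 0,"jaw": 8},{"x": 0,"y": 0,"z": 2.25,"rx": 0,"ry": 0,"rz": 0,"jaw": 8},{"x": 0,"y": 0,"z": 2.2,"rx": 0,"ry": 0,"rz": 0,"jaw": 8},{"x": 0,"y": 0,"z": 1.5,"rx": 0,"ry": 0,"rz": 0,"jaw": 8},{"x": 0,"y": 0,"z": 0.5,"rx": 0,"ry": 0,"rz": 0,"jaw": 8}])

```text
clock: 30.9
tool_pos: [0.5484, -0.0251, 0.0709]
eef_rot: [0.096, 0.995, -0.0, -0.002]
contact_force: [-0.4, -0.0, -0.5]
opening: 0.906
finger_force: 0.0
```

Request:
send_rows(motion=[{"x": 0,"y": 0,"z": 0,"rx": 0,"ry": 0,"rz": 0,"jaw": 8},{"x": 0,"y": 0,"z": 0,"rx": 0,"ry": 0,"rz": 0,"jaw": 5.5},{"x": 0,"y": 0,"z": 0,"rx": 0,"ry": 0,"rz": 0,"jaw": 5.5},{"x": 0,"y": 0,"z": 0,"rx": 0,"ry": 0,"rz": 0,"jaw": 5.5},{"x": 0,"y": 0,"z": 0,"rx": 0,"ry": 0,"rz": 0,"jaw": 5.5}])

```text
clock: 31.4
tool_pos: [0.5501, -0.0253, 0.0737]
eef_rot: [0.096, 0.995, 0.0, 0.001]
contact_force: [0.1, 1.0, 3.0]
opening: 0.718
finger_force: 9.8
```

```bash
python3 - <<'E'
from h import *
bst()
E
```

```text
t 31.4 box [  -7.7 -109.8   73.7] toolz [ 0.001  0.    -1.   ] ty yaw err 0.03 F [0.1 1.  3. ] open 63.1 ff 9.786052722391787
```

Request:
send_rows(motion=[{"x": 0,"y": 0,"z": -1,"rx": 0,"ry": 0,"rz": 0,"jaw": 5.5},{"x": 0,"y": 0,"z": -3,"rx": 0,"ry": 0,"rz": 0,"jaw": 5.5},{"x": 0,"y": 0,"z": -4,"rx": 0,"ry": 0,"rz": 0,"jaw": 5.5},{"x": 0,"y": 0,"z": -4,"rx": 0,"ry": 0,"rz": 0,"jaw": 5.5},{"x": 0,"y": 0,"z": -4,"rx": 0,"ry": 0,"rz": 0,"jaw": 5.5}])

```text
clock: 31.9
tool_pos: [0.549, -0.0254, 0.2352]
eef_rot: [0.096, 0.995, 0.0, -0.0]
contact_force: [1.7, -0.2, -0.5]
opening: 0.718
finger_force: 10.0
```

Request:
send_rows(motion=[{"x": -0.6,"y": -2,"z": -4,"rx": 0,"ry": 0,"rz": 0,"jaw": 5.5},{"x": -0.7,"y": -3,"z": 0,"rx": 0,"ry": 0,"rz": 0,"jaw": 5.5},{"x": -0.7,"y": -4,"z": 0,"rx": 0,"ry": 0,"rz": 0,"jaw": 5.5},{"x": -0.7,"y": -4,"z": 0,"rx": 0,"ry": 0,"rz": 0,"jaw": 5.5},{"x": -0.7,"y": -4,"z": 0,"rx": 0,"ry": 0,"rz": 0,"jaw": 5.5}])

```text
clock: 32.4
tool_pos: [0.5499, -0.2001, 0.2739]
eef_rot: [0.096, 0.995, -0.0, 0.0]
contact_force: [2.1, -0.0, -0.8]
opening: 0.716
finger_force: 10.0
```

Request:
send_rows(motion=[{"x": -0.7,"y": -4,"z": 0,"rx": 0,"ry": 0,"rz": 0,"jaw": 5.5},{"x": 0,"y": -4,"z": 0,"rx": 0,"ry": 0,"rz": 0,"jaw": 5.5},{"x": 0,"y": -4,"z": 0,"rx": 0,"ry": 0,"rz": 0,"jaw": 5.5},{"x": 0,"y": -1,"z": 0,"rx": 0,"ry": 0,"rz": 0,"jaw": 5.5},{"x": 0,"y": 0,"z": 0,"rx": 0,"ry": 0,"rz": 0,"jaw": 5.5}])

```text
clock: 32.9
tool_pos: [0.5313, -0.3297, 0.2731]
eef_rot: [0.098, 0.995, -0.0, -0.0]
contact_force: [-0.0, 0.6, -1.0]
opening: 0.716
finger_force: 10.0
```

Request:
send_rows(motion=[{"x": 0,"y": 0,"z": 0,"rx": 0,"ry": 0,"rz": 0,"jaw": 5.5},{"x": 0,"y": 0,"z": 0,"rx": 0,"ry": 0,"rz": 0,"jaw": 5.5},{"x": 0,"y": 0,"z": 0,"rx": 0,"ry": 0,"rz": 0,"jaw": 5.5},{"x": 0,"y": 0,"z": 0,"rx": 0,"ry": 0,"rz": 0,"jaw": 5.5},{"x": 0,"y": 0,"z": 0,"rx": 0,"ry": 0,"rz": 0,"jaw": 5.5}])

```text
clock: 33.4
tool_pos: [0.5329, -0.3269, 0.2731]
eef_rot: [0.095, 0.995, 0.0, 0.0]
contact_force: [-0.8, 0.1, -0.8]
opening: 0.715
finger_force: 10.0
```

```bash
python3 - <<'E'
from h import *
bst(); s=snap('wrist','w12.png')
for o in rims(s,.138,thr=215): print(o)
E
```

```text
t 33.4 box [  32.9 -409.2  273.1] toolz [ 0.  0. -1.] ty yaw err -0.04 F [-0.8  0.1 -0.8] open 62.9 ff 9.97319692099154
([288, 90, 85, 88, 1132], 'enc', [463.6, -310.2], 32.8, 'fit', [463.5, -310.3], np.float64(32.5), 'box', [-38.4, -406.0, 138.0])
([258, 261, 116, 39, 1035], 'enc', [587.1, -347.0], 52.1, 'fit', [629.8, -346.5], np.float64(65.8), 'box', [131.7, -409.9, 138.0])
([254, 352, 11, 10, 73], 'enc', [652.7, -415.0], 6.6, 'fit', [653.5, -415.9], np.float64(5.4), 'box', [168.2, -473.6, 138.0])
```

Request:
send_rows(motion=[{"x": 1.5,"y": 0.1,"z": 0,"rx": 0,"ry": 0,"rz": 0,"jaw": 5.5},{"x": 2.5,"y": 0.1,"z": 0.5,"rx": 0,"ry": 0,"rz": 0,"jaw": 5.5},{"x": 2.2,"y": 0.12,"z": 1.5,"rx": 0,"ry": 0,"rz": 0,"jaw": 5.5},{"x": 0.9,"y": 0,"z": 2,"rx": 0,"ry": 0,"rz": 0,"jaw": 5.5},{"x": 0,"y": 0,"z": 1.5,"rx": 0,"ry": 0,"rz": 0,"jaw": 5.5}])

```text
clock: 33.95
tool_pos: [0.4615, -0.3109, 0.2174]
eef_rot: [0.096, 0.995, -0.0, -0.001]
contact_force: [0.2, 0.8, -0.3]
opening: 0.717
finger_force: 10.0
```

Request:
send_rows(motion=[{"x": 0,"y": 0,"z": 0,"rx": 0,"ry": 0,"rz": 0,"jaw": 5.5},{"x": 0,"y": 0,"z": 0,"rx": 0,"ry": 0,"rz": 0,"jaw": 5.5},{"x": 0,"y": 0,"z": 0,"rx": 0,"ry": 0,"rz": 0,"jaw": 5.5},{"x": 0,"y": 0,"z": 0,"rx": 0,"ry": 0,"rz": 0,"jaw": 5.5},{"x": 0,"y": 0,"z": 0,"rx": 0,"ry": 0,"rz": 0,"jaw": 5.5}])

```text
clock: 34.45
tool_pos: [0.464, -0.311, 0.2186]
eef_rot: [0.096, 0.995, -0.0, 0.001]
contact_force: [-0.0, 0.4, 0.1]
opening: 0.714
finger_force: 10.0
```

```bash
python3 - <<'E'
from h import *
bst()
E
```

```text
t 34.45 box [ -37.8 -406.7  218.6] toolz [ 0.001 -0.    -1.   ] ty yaw err 0.02 F [-0.   0.4  0.1] open 62.9 ff 9.975775967945992
```

Request:
send_rows(motion=[{"x": 0.06,"y": 0.07,"z": 0.6,"rx": 0,"ry": 0,"rz": 0,"jaw": 5.5},{"x": 0,"y": 0,"z": 1.2,"rx": 0,"ry": 0,"rz": 0,"jaw": 5.5},{"x": 0,"y": 0,"z": 1.2,"rx": 0,"ry": 0,"rz": 0,"jaw": 5.5},{"x": 0,"y": 0,"z": 1.2,"rx": 0,"ry": 0,"rz": 0,"jaw": 5.5},{"x": 0,"y": 0,"z": 0.6,"rx": 0,"ry": 0,"rz": 0,"jaw": 5.5}])

```text
clock: 34.95
tool_pos: [0.4625, -0.3098, 0.1682]
eef_rot: [0.096, 0.995, 0.0, -0.001]
contact_force: [0.2, -1.2, 0.4]
opening: 0.717
finger_force: 10.0
```

Request:
send_rows(motion=[{"x": 0,"y": 0,"z": 0.2,"rx": 0,"ry": 0,"rz": 0,"jaw": 5.5},{"x": 0,"y": 0,"z": 0.1,"rx": 0,"ry": 0,"rz": 0,"jaw": 5.5},{"x": 0,"y": 0,"z": 0,"rx": 0,"ry": 0,"rz": 0,"jaw": 5.5},{"x": 0,"y": 0,"z": 0,"rx": 0,"ry": 0,"rz": 0,"jaw": 5.5},{"x": 0,"y": 0,"z": 0,"rx": 0,"ry": 0,"rz": 0,"jaw": 5.5}])

```text
clock: 35.45
tool_pos: [0.4632, -0.3102, 0.1674]
eef_rot: [0.096, 0.995, -0.0, 0.0]
contact_force: [0.5, -0.4, -1.0]
opening: 0.719
finger_force: 10.0
```

Request:
send_rows(motion=[{"x": 0,"y": 0,"z": 0.1,"rx": 0,"ry": 0,"rz": 0,"jaw": 5.5},{"x": 0,"y": 0,"z": 0.1,"rx": 0,"ry": 0,"rz": 0,"jaw": 5.5},{"x": 0,"y": 0,"z": 0,"rx": 0,"ry": 0,"rz": 0,"jaw": 5.5},{"x": 0,"y": 0,"z": 0,"rx": 0,"ry": 0,"rz": 0,"jaw": 5.5},{"x": 0,"y": 0,"z": 0,"rx": 0,"ry": 0,"rz": 0,"jaw": 5.5}])

```text
clock: 35.95
tool_pos: [0.4631, -0.3101, 0.165]
eef_rot: [0.096, 0.995, 0.0, 0.0]
contact_force: [-0.5, -0.2, -0.8]
opening: 0.715
finger_force: 10.0
```

Request:
send_rows(motion=[{"x": 0,"y": 0,"z": 0.1,"rx": 0,"ry": 0,"rz": 0,"jaw": 5.5},{"x": 0,"y": 0,"z": 0.05,"rx": 0,"ry": 0,"rz": 0,"jaw": 5.5},{"x": 0,"y": 0,"z": 0,"rx": 0,"ry": 0,"rz": 0,"jaw": 5.5},{"x": 0,"y": 0,"z": 0,"rx": 0,"ry": 0,"rz": 0,"jaw": 5.5},{"x": 0,"y": 0,"z": 0,"rx": 0,"ry": 0,"rz": 0,"jaw": 5.5}])

```text
clock: 36.45
tool_pos: [0.4631, -0.3101, 0.1635]
eef_rot: [0.096, 0.995, 0.0, 0.0]
contact_force: [0.3, 0.6, -1.1]
opening: 0.717
finger_force: 10.0
```

Request:
send_rows(motion=[{"x": 0,"y": 0,"z": 0.1,"rx": 0,"ry": 0,"rz": 0,"jaw": 5.5},{"x": 0,"y": 0,"z": 0,"rx": 0,"ry": 0,"rz": 0,"jaw": 5.5},{"x": 0,"y": 0,"z": 0,"rx": 0,"ry": 0,"rz": 0,"jaw": 5.5},{"x": 0,"y": 0,"z": 0,"rx": 0,"ry": 0,"rz": 0,"jaw": 5.5},{"x": 0,"y": 0,"z": 0,"rx": 0,"ry": 0,"rz": 0,"jaw": 5.5}])

```text
clock: 36.95
tool_pos: [0.4631, -0.3101, 0.1625]
eef_rot: [0.096, 0.995, 0.0, 0.0]
contact_force: [-0.0, -0.4, -1.2]
opening: 0.718
finger_force: 10.0
```

Request:
send_rows(motion=[{"x": 0,"y": 0,"z": 0.1,"rx": 0,"ry": 0,"rz": 0,"jaw": 5.5},{"x": 0,"y": 0,"z": 0,"rx": 0,"ry": 0,"rz": 0,"jaw": 5.5},{"x": 0,"y": 0,"z": 0,"rx": 0,"ry": 0,"rz": 0,"jaw": 5.5},{"x": 0,"y": 0,"z": 0,"rx": 0,"ry": 0,"rz": 0,"jaw": 5.5},{"x": 0,"y": 0,"z": 0,"rx": 0,"ry": 0,"rz": 0,"jaw": 5.5}])

```text
clock: 37.45
tool_pos: [0.4632, -0.3101, 0.1615]
eef_rot: [0.096, 0.995, 0.0, 0.0]
contact_force: [1.5, -0.9, 0.2]
opening: 0.717
finger_force: 10.0
```

Request:
send_rows(motion=[{"x": 0,"y": 0,"z": 0.1,"rx": 0,"ry": 0,"rz": 0,"jaw": 5.5},{"x": 0,"y": 0,"z": 0,"rx": 0,"ry": 0,"rz": 0,"jaw": 5.5},{"x": 0,"y": 0,"z": 0,"rx": 0,"ry": 0,"rz": 0,"jaw": 5.5},{"x": 0,"y": 0,"z": 0,"rx": 0,"ry": 0,"rz": 0,"jaw": 5.5},{"x": 0,"y": 0,"z": 0,"rx": 0,"ry": 0,"rz": 0,"jaw": 5.5}])

```text
clock: 37.95
tool_pos: [0.4633, -0.3101, 0.1606]
eef_rot: [0.096, 0.995, 0.0, 0.0]
contact_force: [1.6, 0.8, -0.3]
opening: 0.72
finger_force: 9.9
```

Request:
send_rows(motion=[{"x": 0,"y": 0,"z": 0.1,"rx": 0,"ry": 0,"rz": 0,"jaw": 5.5},{"x": 0,"y": 0,"z": 0,"rx": 0,"ry": 0,"rz": 0,"jaw": 5.5},{"x": 0,"y": 0,"z": 0,"rx": 0,"ry": 0,"rz": 0,"jaw": 5.5},{"x": 0,"y": 0,"z": 0,"rx": 0,"ry": 0,"rz": 0,"jaw": 5.5},{"x": 0,"y": 0,"z": 0,"rx": 0,"ry": 0,"rz": 0,"jaw": 5.5}])

```text
clock: 38.45
tool_pos: [0.4634, -0.3101, 0.1597]
eef_rot: [0.096, 0.995, -0.0, 0.0]
contact_force: [1.4, -0.1, 3.6]
opening: 0.721
finger_force: 9.7
```

Request:
send_rows(motion=[{"x": 0,"y": 0,"z": 0,"rx": 0,"ry": 0,"rz": 0,"jaw": 8},{"x": 0,"y": 0,"z": 0,"rx": 0,"ry": 0,"rz": 0,"jaw": 8},{"x": 0,"y": 0,"z": 0,"rx": 0,"ry": 0,"rz": 0,"jaw": 8},{"x": 0,"y": 0,"z": -2,"rx": 0,"ry": 0,"rz": 0,"jaw": 8},{"x": 0,"y": 0,"z": -3,"rx": 0,"ry": 0,"rz": 0,"jaw": 8}])

```text
clock: 38.95
tool_pos: [0.4614, -0.3094, 0.2083]
eef_rot: [0.096, 0.995, 0.001, -0.002]
contact_force: [-0.2, -0.3, 0.4]
opening: 0.91
finger_force: 0.0
```

Request:
send_rows(motion=[{"x": 0,"y": 0,"z": -3,"rx": 0,"ry": 0,"rz": 0,"jaw": 8},{"x": 0,"y": 0,"z": -3,"rx": 0,"ry": 0,"rz": 0,"jaw": 8},{"x": -3,"y": 0,"z": -2,"rx": 0,"ry": 0,"rz": 0,"jaw": 8},{"x": -3,"y": 0,"z": 0,"rx": 0,"ry": 0,"rz": 0,"jaw": 8},{"x": -1,"y": 0,"z": 0,"rx": 0,"ry": 0,"rz": 0,"jaw": 8}])

```text
clock: 39.45
tool_pos: [0.5342, -0.3233, 0.2899]
eef_rot: [0.095, 0.995, 0.0, 0.001]
contact_force: [-0.7, 0.6, -0.4]
opening: 0.904
finger_force: 0.0
```

```bash
python3 - <<'E'
from h import *
bst(); s=snap('wrist','w13.png'); 
for o in rims(s,.176,thr=215): print(o)
E
```

```text
t 39.45 box [  33.5 -405.3  289.9] toolz [ 0.003  0.    -1.   ] ty yaw err -0.03 F [-0.7  0.6 -0.4] open 79.6 ff 0.0
([279, 86, 93, 95, 1258], 'enc', [463.6, -310.0], 32.7, 'fit', [463.6, -310.0], np.float64(32.5), 'box', [-38.4, -405.7, 176.0])
```

Request:
send_rows(motion=[{"x": 0.5,"y": 3,"z": 0,"rx": 0,"ry": 0,"rz": 0,"jaw": 8},{"x": 0.6,"y": 4.5,"z": 0,"rx": 0,"ry": 0,"rz": 0,"jaw": 8},{"x": 0.6,"y": 4.5,"z": 0,"rx": 0,"ry": 0,"rz": 0,"jaw": 8},{"x": 0.6,"y": 4.5,"z": 0,"rx": 0,"ry": 0,"rz": 0,"jaw": 8},{"x": 0.6,"y": 4.5,"z": 0,"rx": 0,"ry": 0,"rz": 0,"jaw": 8}])

```text
clock: 40.0
tool_pos: [0.5412, -0.1106, 0.2887]
eef_rot: [0.096, 0.995, -0.0, -0.002]
contact_force: [1.2, 0.1, 0.7]
opening: 0.909
finger_force: 0.0
```

Request:
send_rows(motion=[{"x": 0,"y": 4.5,"z": 0,"rx": 0,"ry": 0,"rz": 0,"jaw": 8},{"x": 0,"y": 4.5,"z": 0,"rx": 0,"ry": 0,"rz": 0,"jaw": 8},{"x": 0,"y": 4.5,"z": 0,"rx": 0,"ry": 0,"rz": 0,"jaw": 8},{"x": 0,"y": 4.5,"z": 0,"rx": 0,"ry": 0,"rz": 0,"jaw": 8},{"x": 0,"y": 4.5,"z": 0,"rx": 0,"ry": 0,"rz": 0,"jaw": 8}])

```text
clock: 40.5
tool_pos: [0.5847, 0.1097, 0.2886]
eef_rot: [0.096, 0.995, -0.001, -0.001]
contact_force: [1.2, -0.3, -0.2]
opening: 0.907
finger_force: 0.0
```

Request:
send_rows(motion=[{"x": 0,"y": 4.5,"z": 1,"rx": 0,"ry": 0,"rz": 0,"jaw": 8},{"x": 0,"y": 3.8,"z": 3,"rx": 0,"ry": 0,"rz": 0,"jaw": 8},{"x": 0,"y": 0,"z": 3,"rx": 0,"ry": 0,"rz": 0,"jaw": 8},{"x": 0,"y": 0,"z": 4,"rx": 0,"ry": 0,"rz": 0,"jaw": 8},{"x": 0,"y": 0,"z": 2,"rx": 0,"ry": 0,"rz": 0,"jaw": 8}])

```text
clock: 41.0
tool_pos: [0.5987, 0.1888, 0.1555]
eef_rot: [0.095, 0.995, -0.002, -0.003]
contact_force: [-0.3, -0.6, 0.1]
opening: 0.907
finger_force: 0.0
```

Request:
send_rows(motion=[{"x": 0,"y": 0,"z": 0.5,"rx": 0,"ry": 0,"rz": 0,"jaw": 8},{"x": 0,"y": 0,"z": 0,"rx": 0,"ry": 0,"rz": 0,"jaw": 8},{"x": 0,"y": 0,"z": 0,"rx": 0,"ry": 0,"rz": 0,"jaw": 8},{"x": 0,"y": 0,"z": 0,"rx": 0,"ry": 0,"rz": 0,"jaw": 8},{"x": 0,"y": 0,"z": 0,"rx": 0,"ry": 0,"rz": 0,"jaw": 8}])

```text
clock: 41.5
tool_pos: [0.6026, 0.1908, 0.1558]
eef_rot: [0.096, 0.995, 0.001, 0.001]
contact_force: [-0.9, -0.8, 0.5]
opening: 0.91
finger_force: 0.0
```

```bash
python3 - <<'E'
from h import *
bst(); s=snap('wrist')
for o in rims(s,.091,thr=215): 
  if 30<o[6]<34: print(o)
E
```

```text
t 41.5 box [  2.8 112.3 155.8] toolz [ 0.002  0.001 -1.   ] ty yaw err 0.03 F [-0.9 -0.8  0.5] open 80.1 ff 0.0
([275, 209, 103, 95, 1898], 'enc', [604.2, 190.7], 33.1, 'fit', [604.2, 190.8], np.float64(32.8), 'box', [4.3, 112.7, 91.0])
```

Request:
send_rows(motion=[{"x": -0.15,"y": 0,"z": 1.5,"rx": 0,"ry": 0,"rz": 0,"jaw": 8},{"x": 0,"y": 0,"z": 2,"rx": 0,"ry": 0,"rz": 0,"jaw": 8},{"x": 0,"y": 0,"z": 2,"rx": 0,"ry": 0,"rz": 0,"jaw": 8},{"x": 0,"y": 0,"z": 1.5,"rx": 0,"ry": 0,"rz": 0,"jaw": 8},{"x": 0,"y": 0,"z": 0.7,"rx": 0,"ry": 0,"rz": 0,"jaw": 8}])

```text
clock: 42.05
tool_pos: [0.6026, 0.1899, 0.0754]
eef_rot: [0.096, 0.995, -0.001, -0.001]
contact_force: [-0.6, -0.5, 0.6]
opening: 0.907
finger_force: 0.0
```

Request:
send_rows(motion=[{"x": 0,"y": 0,"z": 0.3,"rx": 0,"ry": 0,"rz": 0,"jaw": 8},{"x": 0,"y": 0,"z": 0,"rx": 0,"ry": 0,"rz": 0,"jaw": 5.5},{"x": 0,"y": 0,"z": 0,"rx": 0,"ry": 0,"rz": 0,"jaw": 5.5},{"x": 0,"y": 0,"z": 0,"rx": 0,"ry": 0,"rz": 0,"jaw": 5.5},{"x": 0,"y": 0,"z": 0,"rx": 0,"ry": 0,"rz": 0,"jaw": 5.5}])

```text
clock: 42.55
tool_pos: [0.6041, 0.1905, 0.0753]
eef_rot: [0.096, 0.995, 0.0, 0.001]
contact_force: [1.0, 0.0, 1.2]
opening: 0.725
finger_force: 9.9
```

```bash
python3 - <<'E'
from h import *
bst()
E
```

```text
t 42.55 box [  4.2 112.3  75.3] toolz [ 0.001  0.001 -1.   ] ty yaw err 0.02 F [1.  0.  1.2] open 63.8 ff 9.870382872439418
```

Request:
send_rows(motion=[{"x": 0,"y": 0,"z": -1,"rx": 0,"ry": 0,"rz": 0,"jaw": 5.5},{"x": 0,"y": 0,"z": -3,"rx": 0,"ry": 0,"rz": 0,"jaw": 5.5},{"x": 0,"y": 0,"z": -4,"rx": 0,"ry": 0,"rz": 0,"jaw": 5.5},{"x": 0,"y": 0,"z": -4,"rx": 0,"ry": 0,"rz": 0,"jaw": 5.5},{"x": 0,"y": 0,"z": -4,"rx": 0,"ry": 0,"rz": 0,"jaw": 5.5}])

```text
clock: 43.05
tool_pos: [0.6032, 0.1901, 0.2369]
eef_rot: [0.096, 0.995, 0.0, 0.0]
contact_force: [0.7, 0.4, -0.5]
opening: 0.729
finger_force: 10.0
```

Request:
send_rows(motion=[{"x": 0,"y": 0,"z": -4,"rx": 0,"ry": 0,"rz": 0,"jaw": 5.5},{"x": 0,"y": -3,"z": -1.7,"rx": 0,"ry": 0,"rz": 0,"jaw": 5.5},{"x": -0.6,"y": -4.5,"z": 0,"rx": 0,"ry": 0,"rz": 0,"jaw": 5.5},{"x": -0.6,"y": -4.5,"z": 0,"rx": 0,"ry": 0,"rz": 0,"jaw": 5.5},{"x": -0.6,"y": -4.5,"z": 0,"rx": 0,"ry": 0,"rz": 0,"jaw": 5.5}])

```text
clock: 43.55
tool_pos: [0.5893, 0.0233, 0.2926]
eef_rot: [0.095, 0.995, -0.0, 0.001]
contact_force: [1.1, 0.3, -0.3]
opening: 0.729
finger_force: 10.0
```

Request:
send_rows(motion=[{"x": -0.6,"y": -4.5,"z": 0,"rx": 0,"ry": 0,"rz": 0,"jaw": 5.5},{"x": -0.6,"y": -4.5,"z": 0,"rx": 0,"ry": 0,"rz": 0,"jaw": 5.5},{"x": 0,"y": -4.5,"z": 0,"rx": 0,"ry": 0,"rz": 0,"jaw": 5.5},{"x": 0,"y": -4.5,"z": 0,"rx": 0,"ry": 0,"rz": 0,"jaw": 5.5},{"x": 0,"y": -4.5,"z": 0,"rx": 0,"ry": 0,"rz": 0,"jaw": 5.5}])

```text
clock: 44.05
tool_pos: [0.5579, -0.2, 0.2924]
eef_rot: [0.096, 0.995, -0.0, 0.0]
contact_force: [0.7, -0.1, -0.8]
opening: 0.732
finger_force: 10.0
```

Request:
send_rows(motion=[{"x": 0,"y": -4.5,"z": 0,"rx": 0,"ry": 0,"rz": 0,"jaw": 5.5},{"x": 0,"y": -4.5,"z": 0,"rx": 0,"ry": 0,"rz": 0,"jaw": 5.5},{"x": 0,"y": -3.5,"z": 0,"rx": 0,"ry": 0,"rz": 0,"jaw": 5.5},{"x": 0,"y": 0,"z": 0,"rx": 0,"ry": 0,"rz": 0,"jaw": 5.5},{"x": 0,"y": 0,"z": 0,"rx": 0,"ry": 0,"rz": 0,"jaw": 5.5}])

```text
clock: 44.55
tool_pos: [0.5343, -0.3216, 0.2919]
eef_rot: [0.097, 0.995, 0.0, 0.0]
contact_force: [-0.3, 0.9, -0.9]
opening: 0.734
finger_force: 10.0
```

Request:
send_rows(motion=[{"x": 0,"y": 0,"z": 0,"rx": 0,"ry": 0,"rz": 0,"jaw": 5.5},{"x": 0,"y": 0,"z": 0,"rx": 0,"ry": 0,"rz": 0,"jaw": 5.5},{"x": 0,"y": 0,"z": 0,"rx": 0,"ry": 0,"rz": 0,"jaw": 5.5},{"x": 0,"y": 0,"z": 0,"rx": 0,"ry": 0,"rz": 0,"jaw": 5.5},{"x": 0,"y": 0,"z": 0,"rx": 0,"ry": 0,"rz": 0,"jaw": 5.5}])

```text
clock: 45.05
tool_pos: [0.535, -0.3206, 0.2915]
eef_rot: [0.095, 0.995, 0.0, -0.0]
contact_force: [-1.0, 0.5, -0.9]
opening: 0.73
finger_force: 10.0
```

```bash
python3 - <<'E'
from h import *
bst(); s=snap('wrist','w14.png')
for o in rims(s,.176,thr=215): print(o)
E
```

```text
t 45.05 box [  33.7 -402.5  291.5] toolz [-0.  0. -1.] ty yaw err -0.02 F [-1.   0.5 -0.9] open 64.3 ff 9.97021092470531
([275, 86, 92, 95, 1329], 'enc', [463.5, -310.2], 32.7, 'fit', [463.5, -310.2], np.float64(32.5), 'box', [-38.4, -405.9, 176.0])
([258, 260, 120, 38, 1047], 'enc', [580.6, -336.6], 50.0, 'fit', [620.7, -336.8], np.float64(63.7), 'box', [120.9, -402.1, 176.0])
([251, 345, 17, 17, 127], 'enc', [636.5, -400.6], 10.9, 'fit', [636.5, -401.4], np.float64(7.9), 'box', [148.8, -462.5, 176.0])
```

Request:
send_rows(motion=[{"x": 1.5,"y": -0.1,"z": 0,"rx": 0,"ry": 0,"rz": 0,"jaw": 5.5},{"x": 2.5,"y": -0.1,"z": 0,"rx": 0,"ry": 0,"rz": 0,"jaw": 5.5},{"x": 2.2,"y": -0.14,"z": 0.5,"rx": 0,"ry": 0,"rz": 0,"jaw": 5.5},{"x": 1.0,"y": 0,"z": 1,"rx": 0,"ry": 0,"rz": 0,"jaw": 5.5},{"x": 0,"y": 0,"z": 1,"rx": 0,"ry": 0,"rz": 0,"jaw": 5.5}])

```text
clock: 45.6
tool_pos: [0.4621, -0.3109, 0.2665]
eef_rot: [0.096, 0.995, -0.0, -0.0]
contact_force: [-0.1, -0.3, -0.6]
opening: 0.73
finger_force: 10.0
```

Request:
send_rows(motion=[{"x": 0,"y": 0,"z": 0.3,"rx": 0,"ry": 0,"rz": 0,"jaw": 5.5},{"x": 0,"y": 0,"z": 0,"rx": 0,"ry": 0,"rz": 0,"jaw": 5.5},{"x": 0,"y": 0,"z": 0,"rx": 0,"ry": 0,"rz": 0,"jaw": 5.5},{"x": 0,"y": 0,"z": 0,"rx": 0,"ry": 0,"rz": 0,"jaw": 5.5},{"x": 0,"y": 0,"z": 0,"rx": 0,"ry": 0,"rz": 0,"jaw": 5.5}])

```text
clock: 46.1
tool_pos: [0.464, -0.3106, 0.2638]
eef_rot: [0.096, 0.995, -0.0, 0.0]
contact_force: [0.4, 0.0, 0.1]
opening: 0.729
finger_force: 10.0
```

```bash
python3 - <<'E'
from h import *
bst()
E
```

```text
t 46.1 box [ -37.8 -406.3  263.8] toolz [ 0.001 -0.    -1.   ] ty yaw err 0.01 F [0.4 0.  0.1] open 64.1 ff 9.971025474168027
```

Expected rest at TCP ≈ 199–202; descend to about 207 first.

Request:
send_rows(motion=[{"x": 0.06,"y": 0.03,"z": 0.7,"rx": 0,"ry": 0,"rz": 0,"jaw": 5.5},{"x": 0,"y": 0,"z": 1.3,"rx": 0,"ry": 0,"rz": 0,"jaw": 5.5},{"x": 0,"y": 0,"z": 1.3,"rx": 0,"ry": 0,"rz": 0,"jaw": 5.5},{"x": 0,"y": 0,"z": 1.3,"rx": 0,"ry": 0,"rz": 0,"jaw": 5.5},{"x": 0,"y": 0,"z": 0.6,"rx": 0,"ry": 0,"rz": 0,"jaw": 5.5}])

```text
clock: 46.6
tool_pos: [0.4652, -0.3118, 0.2127]
eef_rot: [0.096, 0.995, -0.001, 0.003]
contact_force: [0.2, -2.0, 10.5]
opening: 0.71
finger_force: 9.4
```

Request:
send_rows(motion=[{"x": 0,"y": 0,"z": 0.2,"rx": 0,"ry": 0,"rz": 0,"jaw": 5.5},{"x": 0,"y": 0,"z": 0.1,"rx": 0,"ry": 0,"rz": 0,"jaw": 5.5},{"x": 0,"y": 0,"z": 0,"rx": 0,"ry": 0,"rz": 0,"jaw": 5.5},{"x": 0,"y": 0,"z": 0,"rx": 0,"ry": 0,"rz": 0,"jaw": 5.5},{"x": 0,"y": 0,"z": 0,"rx": 0,"ry": 0,"rz": 0,"jaw": 5.5}])

```text
clock: 47.1
tool_pos: [0.4649, -0.3118, 0.2101]
eef_rot: [0.096, 0.995, -0.001, 0.003]
contact_force: [0.5, -2.2, 9.1]
opening: 0.707
finger_force: 9.5
```

Request:
send_rows(motion=[{"x": 0,"y": 0,"z": 0.1,"rx": 0,"ry": 0,"rz": 0,"jaw": 5.5},{"x": 0,"y": 0,"z": 0.1,"rx": 0,"ry": 0,"rz": 0,"jaw": 5.5},{"x": 0,"y": 0,"z": 0,"rx": 0,"ry": 0,"rz": 0,"jaw": 5.5},{"x": 0,"y": 0,"z": 0,"rx": 0,"ry": 0,"rz": 0,"jaw": 5.5},{"x": 0,"y": 0,"z": 0,"rx": 0,"ry": 0,"rz": 0,"jaw": 5.5}])

```text
clock: 47.6
tool_pos: [0.4653, -0.312, 0.2084]
eef_rot: [0.096, 0.995, -0.002, 0.003]
contact_force: [1.2, -2.2, 10.1]
opening: 0.701
finger_force: 9.4
```

Request:
send_rows(motion=[{"x": 0,"y": 0,"z": -0.2,"rx": 0,"ry": 0,"rz": 0,"jaw": 5.5},{"x": 0,"y": 0,"z": -0.2,"rx": 0,"ry": 0,"rz": 0,"jaw": 5.5},{"x": 0,"y": 0,"z": 0,"rx": 0,"ry": 0,"rz": 0,"jaw": 5.5},{"x": 0,"y": 0,"z": 0,"rx": 0,"ry": 0,"rz": 0,"jaw": 5.5},{"x": 0,"y": 0,"z": 0,"rx": 0,"ry": 0,"rz": 0,"jaw": 5.5}])

```text
clock: 48.1
tool_pos: [0.4627, -0.31, 0.2101]
eef_rot: [0.096, 0.995, 0.0, -0.0]
contact_force: [-0.9, 0.7, -0.6]
opening: 0.704
finger_force: 10.0
```

```bash
python3 - <<'E'
from h import *
bst(); s=snap('wrist','w15.png'); sd=snap('side','side15.png')
P=[.4635,-.3102]
uv=proj(sd,[[*P,z] for z in (0.015,.1,.14,.177,.215,.235)]).round(0); print(uv)
u,v=uv[2].astype(int)
a=cv2.resize(sd['img'][max(v-70,0):v+80,u-65:u+65],None,fx=3,fy=3,interpolation=2)
b=cv2.resize(s['img'],(533,400)); b=np.vstack([b,np.zeros((50,533,3),np.uint8)])
im=np.hstack([a,b])[:,:,::-1]; im=im[:,:800]; cv2.imwrite('pics/c6.png',im); print(im.shape)
E
```

```text
t 48.1 box [ -39.2 -405.9  210.1] toolz [-0.001  0.001 -1.   ] ty yaw err 0.01 F [-0.9  0.7 -0.6] open 61.9 ff 9.971674503340182
[[355. 213.]
 [356. 192.]
 [356. 181.]
 [356. 171.]
 [357. 161.]
 [357. 155.]]
(450, 800, 3)
```

View pics/c6.png

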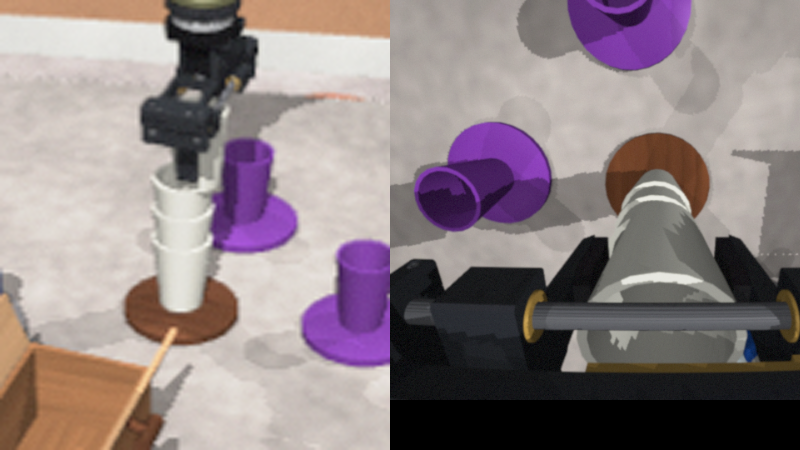

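Request:
send_rows(motion=[{"x": -0.08,"y": 0,"z": 0,"rx": 0,"ry": 0,"rz": 0,"jaw": 5.5},{"x": 0,"y": 0,"z": 0,"rx": 0,"ry": 0,"rz": 0,"jaw": 6.2},{"x": 0,"y": 0,"z": 0,"rx": 0,"ry": 0,"rz": 0,"jaw": 6.25},{"x": 0,"y": 0,"z": 0,"rx": 0,"ry": 0,"rz": 0,"jaw": 6.3},{"x": 0,"y": 0,"z": 0,"rx": 0,"ry": 0,"rz": 0,"jaw": 6.3}], grip_force=4)

```text
clock: 48.7
tool_pos: [0.4637, -0.3104, 0.2105]
eef_rot: [0.096, 0.995, 0.0, -0.0]
contact_force: [0.4, 1.0, 0.3]
opening: 0.716
finger_force: 0.4
```

Request:
send_rows(motion=[{"x": 0,"y": 0,"z": 0,"rx": 0,"ry": 0,"rz": 0,"jaw": 6.35},{"x": 0,"y": 0,"z": 0,"rx": 0,"ry": 0,"rz": 0,"jaw": 6.35},{"x": 0,"y": 0,"z": 0,"rx": 0,"ry": 0,"rz": 0,"jaw": 6.4},{"x": 0,"y": 0,"z": 0,"rx": 0,"ry": 0,"rz": 0,"jaw": 6.4},{"x": 0,"y": 0,"z": 0,"rx": 0,"ry": 0,"rz": 0,"jaw": 6.4}])

```text
clock: 49.2
tool_pos: [0.4638, -0.3104, 0.2105]
eef_rot: [0.096, 0.995, 0.0, 0.0]
contact_force: [-0.7, -0.1, 0.4]
opening: 0.728
finger_force: 0.0
```

```bash
python3 - <<'E'
from h import *
bst(); s=snap('wrist','w16.png')
a=cv2.imread('pics/w15.png')[:,:,::-1]
for im in (a,s['img']):
    i=im.astype(int); m=(i.min(2)>215); print([int(v) for v in np.where(m[180:360,325:335].mean(1)>.5)[0]+180])
print(proj(s,[[.4635,-.3102+0,z] for z in (.215,.22,.225,.23,.235)]).round(0))
print(proj(s,[B0 for B0 in [Wd(-38.4-33,-405.9,z) for z in (139,176,212,218,224,230,235)]]).round(0))
E
```

```text
t 49.2 box [ -38.1 -406.   210.5] toolz [ 0.  0. -1.] ty yaw err 0.02 F [-0.7 -0.1  0.4] open 64.0 ff 0.023470246592296462
[219, 220, 221, 222, 236, 237, 238, 239, 240, 328, 329, 330, 331, 332, 333, 334, 335, 336, 337]
[218, 219, 220, 234, 235, 236, 237, 238]
[[325. 316.]
 [325. 322.]
 [325. 329.]
 [325. 336.]
 [325. 344.]]
[[325. 203.]
 [325. 220.]
 [325. 244.]
 [325. 249.]
 [325. 255.]
 [325. 261.]
 [325. 267.]]
```

```bash
python3 - <<'E'
from h import *
s=snap('wrist','w17.png'); sd=snap('side','side17.png')
zs=(100,139,177,215,225,235,245,255,265,275)
print('near edge',[(z,int(r[1])) for z,r in zip(zs,proj(s,[Wd(-38.4-33,-405.9,z) for z in zs]))])
print('foot top',proj(s,[Wd(-38.4-23.5,-405.9,15),Wd(-38.4-65,-405.9,15),Wd(-122,-405.9,15)]).round(0)[:,1],'cam',B(s['E'][:3,3]).round(0))
print('side',[(z,r.round(1).tolist()) for z,r in zip(zs,proj(sd,[Wd(-38.4,-405.9,z) for z in zs]))])
a=cv2.resize(sd['img'][120:220,310:400],None,fx=5.5,fy=5.5,interpolation=2)
b=cv2.resize(s['img'][160:400,215:440],None,fx=1.35,fy=2.2917,interpolation=2)
im=np.hstack([a,b])[:550,:800,::-1]; cv2.imwrite('pics/c7.png',im); print(im.shape)
E
```

```text
near edge [(100, 190), (139, 202), (177, 220), (215, 246), (225, 255), (235, 266), (245, 279), (255, 294), (265, 312), (275, 334)]
foot top [182. 138. 118.] cam [-122. -406.  346.]
side [(100, [355.9, 191.7]), (139, [356.1, 181.6]), (177, [356.4, 171.4]), (215, [356.6, 160.9]), (225, [356.7, 158.2]), (235, [356.8, 155.4]), (245, [356.9, 152.5]), (255, [356.9, 149.7]), (265, [357.0, 146.8]), (275, [357.1, 143.9])]
(550, 799, 3)
```

View pics/c7.png

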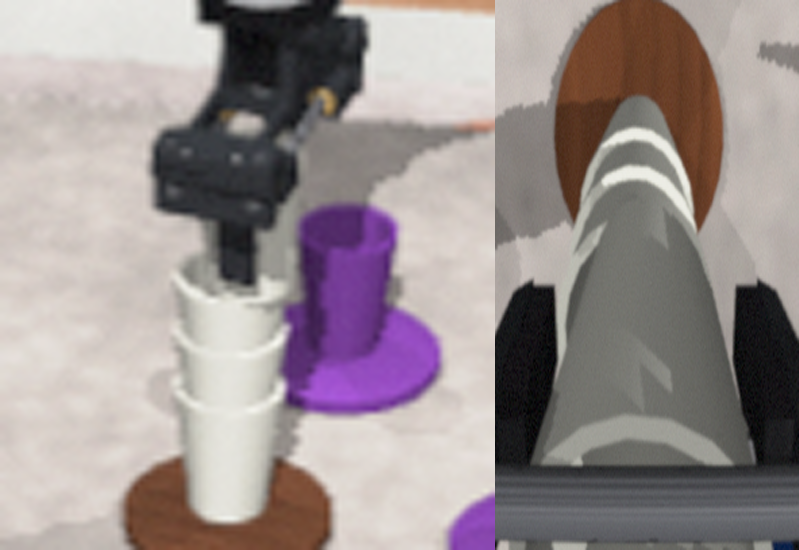

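Request:
send_rows(motion=[{"x": 0,"y": 0,"z": 0,"rx": 0,"ry": 0,"rz": 0,"jaw": 5.0},{"x": 0,"y": 0,"z": 0,"rx": 0,"ry": 0,"rz": 0,"jaw": 5.0},{"x": 0,"y": 0,"z": 0,"rx": 0,"ry": 0,"rz": 0,"jaw": 5.0},{"x": 0,"y": 0,"z": 0,"rx": 0,"ry": 0,"rz": 0,"jaw": 5.0},{"x": 0,"y": 0,"z": -0.3,"rx": 0,"ry": 0,"rz": 0,"jaw": 5.0}], grip_force=10)

```text
clock: 49.85
tool_pos: [0.4634, -0.3102, 0.2132]
eef_rot: [0.096, 0.995, 0.0, -0.0]
contact_force: [-0.6, 0.4, -0.4]
opening: 0.698
finger_force: 10.0
```

Request:
send_rows(motion=[{"x": 0,"y": 0,"z": -1,"rx": 0,"ry": 0,"rz": 0,"jaw": 5.0},{"x": 0,"y": 0,"z": -2,"rx": 0,"ry": 0,"rz": 0,"jaw": 5.0},{"x": 0,"y": 0,"z": -2,"rx": 0,"ry": 0,"rz": 0,"jaw": 5.0},{"x": 0,"y": 0,"z": -2,"rx": 0,"ry": 0,"rz": 0,"jaw": 5.0},{"x": 0,"y": 0,"z": -1,"rx": 0,"ry": 0,"rz": 0,"jaw": 5.0}])

```text
clock: 50.35
tool_pos: [0.4646, -0.3105, 0.2958]
eef_rot: [0.096, 0.995, -0.001, 0.002]
contact_force: [-0.1, -0.2, -0.8]
opening: 0.701
finger_force: 10.0
```

Request:
send_rows(motion=[{"x": -2,"y": 0,"z": 0,"rx": 0,"ry": 0,"rz": 0,"jaw": 5.0},{"x": -3,"y": 0,"z": 0,"rx": 0,"ry": 0,"rz": 0,"jaw": 5.0},{"x": -3,"y": 0,"z": 0,"rx": 0,"ry": 0,"rz": 0,"jaw": 5.0},{"x": -1,"y": 0,"z": 0,"rx": 0,"ry": 0,"rz": 0,"jaw": 5.0},{"x": 0,"y": 0,"z": 0,"rx": 0,"ry": 0,"rz": 0,"jaw": 5.0}])

```text
clock: 50.85
tool_pos: [0.5534, -0.3269, 0.293]
eef_rot: [0.095, 0.995, 0.001, 0.0]
contact_force: [0.0, -0.3, -1.1]
opening: 0.697
finger_force: 10.0
```

```bash
python3 - <<'E'
from h import *
bst(); s=snap('wrist','w18.png'); t=snap('top','top18.png'); sd=snap('side','side18.png')
for z in (.1,.139,.176):
  for o in rims(s,z,thr=215): print(z,o)
print(stand(t))
# silhouette of the held cup in the wrist view vs w14 (upright): light pixels per row
for f in ('w14.png','w18.png'):
    i=cv2.imread('pics/'+f).astype(int); m=(i.max(2)-i.min(2)<18)&(i.min(2)>70)
    print(f,[(r,int(np.where(np.diff(np.r_[0,m[r,200:440],0])!=0)[0].min()+200) if m[r,200:440].any() else None,int(m[r,200:440].sum())) for r in range(200,400,12)])
E
```

```text
t 50.85 box [  53.  -405.2  293. ] toolz [ 0.001  0.001 -1.   ] ty yaw err -0.05 F [ 0.  -0.3 -1.1] open 61.3 ff 9.951668811063428
0.1 ([273, 86, 91, 93, 1322], 'enc', [483.7, -320.7], 42.4, 'fit', [483.7, -320.6], np.float64(42.1), 'box', [-16.6, -412.3, 100.0])
0.1 ([435, 301, 24, 26, 373], 'enc', [700.5, -219.1], 19.5, 'fit', [700.6, -219.8], np.float64(17.0), 'box', [177.2, -272.1, 100.0])
0.139 ([273, 86, 91, 93, 1322], 'enc', [482.2, -319.5], 37.3, 'fit', [482.2, -319.5], np.float64(37.1), 'box', [-18.3, -411.5, 139.0])
0.139 ([435, 301, 24, 26, 373], 'enc', [673.3, -230.0], 17.2, 'fit', [673.4, -230.6], np.float64(15.0), 'box', [152.5, -287.9, 139.0])
0.176 ([273, 86, 91, 93, 1322], 'enc', [480.8, -318.4], 32.6, 'fit', [480.8, -318.4], np.float64(32.3), 'box', [-19.8, -410.6, 176.0])
0.176 ([435, 301, 24, 26, 373], 'enc', [647.5, -240.3], 15.0, 'fit', [647.5, -240.9], np.float64(13.1), 'box', [129.1, -302.8, 176.0])
(array([ 0.47991803, -0.31714938]), 61.335330963134766, array([395, 236,  44,  47, 839], dtype=int32))
w14.png [(200, 200, 240), (212, 200, 240), (224, 200, 240), (236, 200, 240), (248, 200, 240), (260, 200, 238), (272, 200, 240), (284, 200, 196), (296, 200, 166), (308, 200, 168), (320, 200, 163), (332, 247, 159), (344, 249, 155), (356, 245, 163), (368, 200, 123), (380, 200, 240), (392, 200, 240)]
w18.png [(200, 200, 240), (212, 200, 240), (224, 200, 240), (236, 200, 240), (248, 200, 236), (260, 200, 239), (272, 200, 206), (284, 200, 185), (296, 200, 163), (308, 200, 147), (320, 200, 136), (332, 258, 137), (344, 252, 148), (356, 246, 159), (368, 200, 134), (380, 200, 240), (392, 200, 240)]
```

```bash
python3 - <<'E'
from h import *
s=snap('wrist')
p=get_state()['tool_pos']; b=B(p)
for f in ('w14.png','w18.png'):
    i=cv2.imread('pics/'+f).astype(int)
    print(f,[(r,int(i[r:r+3,318:332].mean())) for r in range(190,372,4)])
for th in range(0,45,5):
    a=np.radians(th); o=[]
    for h,rad in ((17,-33),(17,33),(-68,-23.5),(-68,23.5)):
        h2=h-6
        x=rad*np.cos(a)+h2*np.sin(a); z=-rad*np.sin(a)+h2*np.cos(a)
        o.append(int(proj(s,[Wd(b[0]+x,b[1],b[2]+6+z)])[0,1]))
    print(th,'rim near/far',o[:2],'foot near/far',o[2:])
E
```

```text
w14.png [(190, 188), (194, 190), (198, 191), (202, 192), (206, 195), (210, 195), (214, 193), (218, 165), (222, 113), (226, 113), (230, 113), (234, 114), (238, 115), (242, 115), (246, 116), (250, 116), (254, 115), (258, 186), (262, 237), (266, 232), (270, 142), (274, 139), (278, 139), (282, 136), (286, 105), (290, 104), (294, 104), (298, 104), (302, 104), (306, 104), (310, 104), (314, 104), (318, 104), (322, 109), (326, 116), (330, 126), (334, 126), (338, 113), (342, 103), (346, 103), (350, 103), (354, 103), (358, 103), (362, 68), (366, 60), (370, 78)]
w18.png [(190, 196), (194, 198), (198, 196), (202, 192), (206, 189), (210, 189), (214, 192), (218, 196), (222, 197), (226, 197), (230, 195), (234, 195), (238, 193), (242, 192), (246, 127), (250, 123), (254, 123), (258, 124), (262, 121), (266, 118), (270, 118), (274, 118), (278, 118), (282, 117), (286, 117), (290, 117), (294, 117), (298, 117), (302, 117), (306, 116), (310, 119), (314, 126), (318, 128), (322, 124), (326, 125), (330, 126), (334, 125), (338, 121), (342, 160), (346, 163), (350, 146), (354, 109), (358, 109), (362, 70), (366, 58), (370, 79)]
0 rim near/far [259, 395] foot near/far [219, 287]
5 rim near/far [264, 392] foot near/far [210, 277]
10 rim near/far [271, 388] foot near/far [201, 267]
15 rim near/far [278, 384] foot near/far [193, 257]
20 rim near/far [286, 379] foot near/far [185, 247]
25 rim near/far [294, 374] foot near/far [177, 238]
30 rim near/far [302, 369] foot near/far [169, 229]
35 rim near/far [311, 364] foot near/far [162, 220]
40 rim near/far [320, 359] foot near/far [156, 211]
```

```bash
python3 - <<'E'
from h import *
s=snap('wrist'); b=B(get_state()['tool_pos'])
def rows(k,dx,th):
    a=np.radians(th); o=[]
    for h,rad in ((17,-33),(-68,-23.5)):
        x=dx+rad*np.cos(a)+(h+k-6)*np.sin(a); z=-rad*np.sin(a)+(h+k-6)*np.cos(a)
        o.append(proj(s,[Wd(b[0]+x,b[1],b[2]+6+z)])[0,1])
    return np.array(o)
for dx in (0,5,10,15,20):
    from scipy.optimize import least_squares
    q=least_squares(lambda p:rows(p[0],dx,p[1])-[342,245],[10,0]); print(dx,q.x.round(1),q.cost.round(2))
i=cv2.imread('pics/w18.png').astype(int)
for r in (250,270,300,330,345,355): print(r,i[r,225:430:8].mean(1).astype(int).tolist())
E
```

```text
0 [46.1  2.1] 0.0
5 [36.4  4.1] 0.0
10 [27.7  6. ] 0.0
15 [19.8  7.7] 0.0
20 [12.4  9.3] 0.0
250 [200, 196, 193, 193, 199, 202, 192, 189, 187, 183, 188, 122, 121, 126, 136, 146, 193, 192, 184, 126, 110, 61, 130, 133, 138, 138]
270 [206, 202, 199, 202, 196, 193, 195, 192, 147, 117, 117, 118, 114, 118, 117, 124, 106, 101, 141, 102, 103, 103, 102, 55, 60, 59]
300 [24, 22, 27, 23, 18, 191, 173, 117, 115, 116, 118, 119, 118, 116, 115, 111, 110, 106, 100, 90, 134, 16, 22, 25, 24, 22]
330 [23, 25, 18, 14, 19, 115, 118, 118, 119, 121, 117, 122, 128, 116, 112, 124, 108, 108, 103, 99, 94, 82, 17, 22, 22, 20]
345 [25, 22, 10, 19, 88, 115, 118, 125, 149, 163, 165, 163, 164, 163, 162, 162, 149, 108, 103, 102, 96, 92, 63, 11, 33, 34]
355 [24, 26, 8, 84, 115, 160, 162, 163, 146, 114, 108, 109, 107, 110, 108, 106, 151, 162, 162, 162, 101, 90, 87, 16, 32, 32]
```

Request:
send_rows(motion=[{"x": 2,"y": 2,"z": 0,"rx": 0,"ry": 0,"rz": 0,"jaw": 5},{"x": 3.2,"y": 2.6,"z": 0,"rx": 0,"ry": 0,"rz": 0,"jaw": 5},{"x": 3.2,"y": 2.6,"z": 0,"rx": 0,"ry": 0,"rz": 0,"jaw": 5},{"x": 3.2,"y": 2.6,"z": 0,"rx": 0,"ry": 0,"rz": 0,"jaw": 5},{"x": 3.2,"y": 2.3,"z": 0,"rx": 0,"ry": 0,"rz": 0,"jaw": 5}])

```text
clock: 51.6
tool_pos: [0.4281, -0.1792, 0.2939]
eef_rot: [0.096, 0.995, -0.0, 0.0]
contact_force: [0.1, -0.7, -0.9]
opening: 0.698
finger_force: 9.9
```

Request:
send_rows(motion=[{"x": 0,"y": 0,"z": 3,"rx": 0,"ry": 0,"rz": 0,"jaw": 5},{"x": 0,"y": 0,"z": 4,"rx": 0,"ry": 0,"rz": 0,"jaw": 5},{"x": 0,"y": 0,"z": 4,"rx": 0,"ry": 0,"rz": 0,"jaw": 5},{"x": 0,"y": 0,"z": 4,"rx": 0,"ry": 0,"rz": 0,"jaw": 5},{"x": 0,"y": 0,"z": 2,"rx": 0,"ry": 0,"rz": 0,"jaw": 5}])

```text
clock: 52.1
tool_pos: [0.4283, -0.1803, 0.1215]
eef_rot: [0.096, 0.995, 0.0, -0.001]
contact_force: [-0.2, 0.2, -0.5]
opening: 0.703
finger_force: 9.9
```

Request:
send_rows(motion=[{"x": 0,"y": 0,"z": 0,"rx": 0,"ry": 0,"rz": 0,"jaw": 5},{"x": 0,"y": 0,"z": 0,"rx": 0,"ry": 0,"rz": 0,"jaw": 5},{"x": 0,"y": 0,"z": 0,"rx": 0,"ry": 0,"rz": 0,"jaw": 5},{"x": 0,"y": 0,"z": 0,"rx": 0,"ry": 0,"rz": 0,"jaw": 5},{"x": 0,"y": 0,"z": 0,"rx": 0,"ry": 0,"rz": 0,"jaw": 5}])

```text
clock: 52.6
tool_pos: [0.4304, -0.1808, 0.1245]
eef_rot: [0.096, 0.995, -0.0, 0.001]
contact_force: [0.3, 1.1, -0.5]
opening: 0.699
finger_force: 9.9
```

```bash
python3 - <<'E'
from h import *
bst(); sd=snap('side','side19.png'); t=snap('top','top19.png'); b=B(get_state()['tool_pos'])
# vertical profile of white pixels in the side view around the held cup axis
i=sd['img'].astype(int); m=(i.min(2)>170)&(i.max(2)-i.min(2)<30)
for z in (b[2]-22-0,b[2],b[2]+17,b[2]+63): print(round(z),proj(sd,[Wd(b[0],b[1],z),Wd(b[0]+28,b[1],z),Wd(b[0]-28,b[1],z)]).round(0).tolist())
u,v=proj(sd,[Wd(b[0],b[1],b[2])])[0].astype(int)
for r in range(v-30,v+25,2): print(r,''.join('#' if q else ('.' if i[r,c].max()>60 else 'k') for c,q in zip(range(u-25,u+25),m[r,u-25:u+25])))
E
```

```text
t 52.6 box [ -95.5 -285.2  124.5] toolz [ 0.002 -0.001 -1.   ] ty yaw err 0.04 F [ 0.3  1.1 -0.5] open 61.5 ff 9.94899586326028
102 [[362.0, 215.0], [353.0, 213.0], [370.0, 217.0]]
124 [[362.0, 209.0], [353.0, 207.0], [371.0, 211.0]]
141 [[362.0, 204.0], [353.0, 203.0], [371.0, 206.0]]
187 [[362.0, 192.0], [353.0, 190.0], [371.0, 193.0]]
178 #######..##########.kkkkkkkkkkkk.kkkkkkkk...kk....
180 ########.#########..kkkkkkkkkkkkkkkkkkkkk.kkk.....
182 ##################.kkkkkkkkkkkkkkkkkkkkk.kkk......
184 #######.##########.kkkkkk...kkkkkkk......kk.......
186 #######.########..kkkkkkkkkkkkkkkkk......k........
188 ########.######..kk.......kkk..kkk................
190 #######..#####.kkkk...........kkk.................
192 #####.###......k.............kk...................
194 ######......................k....................#
196 ######..........................................##
198 ######.kkkkkk.................kkkk..............##
200 ######.kkkkkkkkkkkkkkkk......kkkkk............####
202 ######..kkkkkkkkkkkkkkkkkkkkkkkkk............#####
204 ##.....kk....kkkkkkkkkkkkkkkkkkk............######
206 ........kkkkkkkkkkkkkkkk...kkk..........##########
208 .........###...kkkkkkkkkk..kk..........###########
210 .........#######...kkkkkkkkkk.........############
212 ..........######...kkkkkkk...........#############
214 ............###....kkkkkkk..........##############
216 ....................kkkkkk...........#############
218 .....................kkkk.####.......#############
220 ....................###...####......##############
222 ....................................##############
224 ####...............................#####.#########
226 ########..........##...............####.....######
228 #######....###########..........#####......#######
230 ######....###########################..###########
232 ..###....#################################.#####..
```

Request:
send_rows(motion=[{"x": 0,"y": 0,"z": 1.5,"rx": 0,"ry": 0,"rz": 0,"jaw": 5},{"x": 0,"y": 0,"z": 2,"rx": 0,"ry": 0,"rz": 0,"jaw": 5},{"x": 0,"y": 0,"z": 2,"rx": 0,"ry": 0,"rz": 0,"jaw": 5},{"x": 0,"y": 0,"z": 1.5,"rx": 0,"ry": 0,"rz": 0,"jaw": 5},{"x": 0,"y": 0,"z": 0.5,"rx": 0,"ry": 0,"rz": 0,"jaw": 5}])

```text
clock: 53.2
tool_pos: [0.4295, -0.1802, 0.0475]
eef_rot: [0.095, 0.995, 0.0, -0.001]
contact_force: [-0.3, 0.5, -0.2]
opening: 0.7
finger_force: 9.9
```

Request:
send_rows(motion=[{"x": 0,"y": 0,"z": 0.5,"rx": 0,"ry": 0,"rz": 0,"jaw": 5},{"x": 0,"y": 0,"z": 0.3,"rx": 0,"ry": 0,"rz": 0,"jaw": 5},{"x": 0,"y": 0,"z": 0.3,"rx": 0,"ry": 0,"rz": 0,"jaw": 5},{"x": 0,"y": 0,"z": 0,"rx": 0,"ry": 0,"rz": 0,"jaw": 5},{"x": 0,"y": 0,"z": 0,"rx": 0,"ry": 0,"rz": 0,"jaw": 5}])

```text
clock: 53.7
tool_pos: [0.43, -0.1806, 0.0378]
eef_rot: [0.096, 0.995, -0.0, 0.0]
contact_force: [1.0, -0.1, -0.5]
opening: 0.698
finger_force: 9.9
```

Request:
send_rows(motion=[{"x": 0,"y": 0,"z": 0.2,"rx": 0,"ry": 0,"rz": 0,"jaw": 5},{"x": 0,"y": 0,"z": 0.2,"rx": 0,"ry": 0,"rz": 0,"jaw": 5},{"x": 0,"y": 0,"z": 0,"rx": 0,"ry": 0,"rz": 0,"jaw": 5},{"x": 0,"y": 0,"z": 0,"rx": 0,"ry": 0,"rz": 0,"jaw": 5},{"x": 0,"y": 0,"z": 0,"rx": 0,"ry": 0,"rz": 0,"jaw": 5}])

```text
clock: 54.2
tool_pos: [0.4291, -0.1799, 0.0342]
eef_rot: [0.095, 0.995, 0.0, -0.0]
contact_force: [-2.4, 3.5, 7.2]
opening: 0.694
finger_force: 9.6
```

Request:
send_rows(motion=[{"x": 0,"y": 0,"z": 0,"rx": 0,"ry": 0,"rz": 0,"jaw": 6.5},{"x": 0,"y": 0,"z": 0,"rx": 0,"ry": 0,"rz": 0,"jaw": 7},{"x": 0,"y": 0,"z": 0,"rx": 0,"ry": 0,"rz": 0,"jaw": 8},{"x": 0,"y": 0,"z": 0,"rx": 0,"ry": 0,"rz": 0,"jaw": 8.4},{"x": 0,"y": 0,"z": -0.5,"rx": 0,"ry": 0,"rz": 0,"jaw": 8.4}])

```text
clock: 54.7
tool_pos: [0.4297, -0.1804, 0.0382]
eef_rot: [0.096, 0.995, 0.0, -0.0]
contact_force: [-0.1, -0.6, 0.2]
opening: 0.952
finger_force: 0.0
```

Request:
send_rows(motion=[{"x": 0,"y": 0,"z": -1.5,"rx": 0,"ry": 0,"rz": 0,"jaw": 8.4},{"x": 0,"y": 0,"z": -3,"rx": 0,"ry": 0,"rz": 0,"jaw": 8.4},{"x": 0,"y": 0,"z": -4,"rx": 0,"ry": 0,"rz": 0,"jaw": 8.4},{"x": 0,"y": 0,"z": -3,"rx": 0,"ry": 0,"rz": 0,"jaw": 8.4},{"x": 0,"y": 0,"z": 0,"rx": 0,"ry": 0,"rz": 0,"jaw": 8.4}])

```text
clock: 55.2
tool_pos: [0.4316, -0.1813, 0.157]
eef_rot: [0.096, 0.995, -0.001, 0.003]
contact_force: [-0.6, 0.0, 0.4]
opening: 0.953
finger_force: 0.0
```

```bash
python3 - <<'E'
from h import *
bst(); s=snap('wrist','w20.png')
for thr in (215,170,140):
  for o in rims(s,.085,thr=thr):
    if o[0][4]>400: print(thr,o)
E
```

```text
t 55.2 box [ -94.3 -285.4  157. ] toolz [ 0.007 -0.002 -1.   ] ty yaw err 0.07 F [-0.6  0.   0.4] open 83.9 ff 0.0
215 ([279, 206, 99, 93, 1270], 'enc', [434.0, -179.9], 32.9, 'fit', [434.0, -180.0], np.float64(32.6), 'box', [-92.2, -283.7, 85.0])
170 ([186, 0, 183, 195, 9589], 'enc', [333.3, -200.8], 63.5, 'fit', [334.1, -192.3], np.float64(54.9), 'box', [-187.9, -314.8, 85.0])
170 ([366, 118, 113, 109, 2735], 'enc', [391.9, -115.9], 41.6, 'fit', [397.6, -113.4], np.float64(38.0), 'box', [-140.6, -225.3, 85.0])
170 ([0, 127, 215, 105, 13014], 'enc', [366.7, -311.4], 70.6, 'fit', [364.7, -305.6], np.float64(55.5), 'box', [-136.3, -420.3, 85.0])
170 ([263, 206, 116, 147, 4469], 'enc', [456.1, -186.8], 56.1, 'fit', [451.2, -190.5], np.float64(48.3), 'box', [-73.3, -290.7, 85.0])
170 ([180, 397, 82, 36, 1622], 'enc', [562.5, -294.3], 36.5, 'fit', [559.9, -296.4], np.float64(30.2), 'box', [53.6, -374.0, 85.0])
140 ([0, 0, 615, 363, 114569], 'enc', [403.6, -186.8], 206.2, 'fit', [368.4, -171.3], np.float64(178.2), 'box', [-158.2, -287.7, 85.0])
140 ([627, 35, 11, 75, 545], 'enc', [356.1, 14.6], 21.0, 'fit', [357.2, -0.8], np.float64(23.1), 'box', [-201.7, -122.4, 85.0])
140 ([172, 396, 125, 49, 3825], 'enc', [564.3, -286.5], 59.1, 'fit', [573.7, -284.3], np.float64(50.3), 'box', [64.9, -359.6, 85.0])
140 ([405, 408, 45, 26, 723], 'enc', [599.5, -128.5], 21.6, 'fit', [596.7, -127.9], np.float64(17.6), 'box', [57.7, -201.7, 85.0])
```

Request:
send_rows(motion=[{"x": -0.1,"y": 0.17,"z": 1,"rx": 0,"ry": 0,"rz": 0,"jaw": 8.2},{"x": 0,"y": 0,"z": 2,"rx": 0,"ry": 0,"rz": 0,"jaw": 8.2},{"x": 0,"y": 0,"z": 2,"rx": 0,"ry": 0,"rz": 0,"jaw": 8.2},{"x": 0,"y": 0,"z": 1,"rx": 0,"ry": 0,"rz": 0,"jaw": 8.2},{"x": 0,"y": 0,"z": 0,"rx": 0,"ry": 0,"rz": 0,"jaw": 8.2}])

```text
clock: 55.75
tool_pos: [0.4298, -0.1782, 0.0913]
eef_rot: [0.095, 0.995, 0.0, -0.003]
contact_force: [0.6, 0.3, 0.7]
opening: 0.931
finger_force: 0.0
```

```bash
python3 - <<'E'
from h import *
bst()
E
```

```text
t 55.75 box [ -96.7 -282.8   91.3] toolz [-0.005  0.001 -1.   ] ty yaw err -0.05 F [0.6 0.3 0.7] open 82.0 ff 0.0
```

Request:
send_rows(motion=[{"x": -0.2,"y": 0,"z": 0.8,"rx": 0,"ry": 0,"rz": 0,"jaw": 8.2},{"x": 0,"y": 0,"z": 0.8,"rx": 0,"ry": 0,"rz": 0,"jaw": 8.2},{"x": 0,"y": 0,"z": 0.6,"rx": 0,"ry": 0,"rz": 0,"jaw": 8.2},{"x": 0,"y": 0,"z": 0,"rx": 0,"ry": 0,"rz": 0,"jaw": 8.2},{"x": 0,"y": 0,"z": 0,"rx": 0,"ry": 0,"rz": 0,"jaw": 8.2}])

```text
clock: 56.25
tool_pos: [0.4331, -0.1794, 0.0715]
eef_rot: [0.096, 0.995, -0.0, -0.0]
contact_force: [0.3, 0.3, -0.8]
opening: 0.928
finger_force: 0.0
```

```bash
python3 - <<'E'
from h import *
bst()
E
```

```text
t 56.25 box [ -93.2 -283.4   71.5] toolz [-0. -0. -1.] ty yaw err 0.02 F [ 0.3  0.3 -0.8] open 81.7 ff 0.0
```

Request:
send_rows(motion=[{"x": -0.1,"y": 0,"z": 0.37,"rx": 0,"ry": 0,"rz": 0,"jaw": 8.2},{"x": 0,"y": 0,"z": 0,"rx": 0,"ry": 0,"rz": 0,"jaw": 5.5},{"x": 0,"y": 0,"z": 0,"rx": 0,"ry": 0,"rz": 0,"jaw": 5.5},{"x": 0,"y": 0,"z": 0,"rx": 0,"ry": 0,"rz": 0,"jaw": 5.5},{"x": 0,"y": 0,"z": 0,"rx": 0,"ry": 0,"rz": 0,"jaw": 5.5}], grip_force=10)

```text
clock: 56.75
tool_pos: [0.4342, -0.1796, 0.0679]
eef_rot: [0.096, 0.995, 0.0, 0.0]
contact_force: [-0.4, 0.8, 1.1]
opening: 0.725
finger_force: 9.9
```

Request:
send_rows(motion=[{"x": 0,"y": 0,"z": 0,"rx": 0,"ry": 0,"rz": 0,"jaw": 5.5},{"x": 0,"y": 0,"z": -1,"rx": 0,"ry": 0,"rz": 0,"jaw": 5.5},{"x": 0,"y": 0,"z": -3,"rx": 0,"ry": 0,"rz": 0,"jaw": 5.5},{"x": 0,"y": 0,"z": -4,"rx": 0,"ry": 0,"rz": 0,"jaw": 5.5},{"x": 0,"y": 0,"z": -4,"rx": 0,"ry": 0,"rz": 0,"jaw": 5.5}])

```text
clock: 57.25
tool_pos: [0.4333, -0.1794, 0.1896]
eef_rot: [0.096, 0.995, 0.0, -0.001]
contact_force: [1.6, -0.9, -1.0]
opening: 0.72
finger_force: 10.0
```

Request:
send_rows(motion=[{"x": 0,"y": 0,"z": -4,"rx": 0,"ry": 0,"rz": 0,"jaw": 5.5},{"x": 0,"y": 0,"z": -4,"rx": 0,"ry": 0,"rz": 0,"jaw": 5.5},{"x": 0,"y": 0,"z": -2.5,"rx": 0,"ry": 0,"rz": 0,"jaw": 5.5},{"x": -2,"y": -1.5,"z": 0,"rx": 0,"ry": 0,"rz": 0,"jaw": 5.5},{"x": -3,"y": -2.5,"z": 0,"rx": 0,"ry": 0,"rz": 0,"jaw": 5.5}])

```text
clock: 57.75
tool_pos: [0.4752, -0.2273, 0.2951]
eef_rot: [0.094, 0.996, -0.0, 0.001]
contact_force: [0.8, 0.1, -0.6]
opening: 0.724
finger_force: 10.0
```

Request:
send_rows(motion=[{"x": -3,"y": -2.5,"z": 0,"rx": 0,"ry": 0,"rz": 0,"jaw": 5.5},{"x": -3,"y": -2.5,"z": 0,"rx": 0,"ry": 0,"rz": 0,"jaw": 5.5},{"x": -2,"y": -2,"z": 0,"rx": 0,"ry": 0,"rz": 0,"jaw": 5.5},{"x": -1.5,"y": -1.5,"z": 0,"rx": 0,"ry": 0,"rz": 0,"jaw": 5.5},{"x": 0,"y": 0,"z": 0,"rx": 0,"ry": 0,"rz": 0,"jaw": 5.5}])

```text
clock: 58.25
tool_pos: [0.5526, -0.3326, 0.2926]
eef_rot: [0.098, 0.995, -0.0, 0.0]
contact_force: [-0.1, 0.5, -1.4]
opening: 0.725
finger_force: 10.0
```

Request:
send_rows(motion=[{"x": 0,"y": 0,"z": 0,"rx": 0,"ry": 0,"rz": 0,"jaw": 5.5},{"x": 0,"y": 0,"z": 0,"rx": 0,"ry": 0,"rz": 0,"jaw": 5.5},{"x": 0,"y": 0,"z": 0,"rx": 0,"ry": 0,"rz": 0,"jaw": 5.5},{"x": 0,"y": 0,"z": 0,"rx": 0,"ry": 0,"rz": 0,"jaw": 5.5},{"x": 0,"y": 0,"z": 0,"rx": 0,"ry": 0,"rz": 0,"jaw": 5.5}])

```text
clock: 58.75
tool_pos: [0.5525, -0.3296, 0.2931]
eef_rot: [0.095, 0.995, -0.0, -0.0]
contact_force: [0.4, 0.2, -0.8]
opening: 0.722
finger_force: 10.0
```

```bash
python3 - <<'E'
from h import *
bst(); s=snap('wrist','w21.png')
for o in rims(s,.176,thr=215): print(o)
i=s['img'].astype(int); print([(r,int(i[r:r+3,318:332].mean())) for r in range(206,290,4)])
E
```

```text
t 58.75 box [  52.6 -408.   293.1] toolz [-0. -0. -1.] ty yaw err -0.01 F [ 0.4  0.2 -0.8] open 63.6 ff 9.969162908793363
([277, 86, 91, 94, 1293], 'enc', [480.8, -318.4], 32.6, 'fit', [480.8, -318.4], np.float64(32.4), 'box', [-19.8, -410.7, 176.0])
([257, 260, 122, 40, 1067], 'enc', [598.8, -345.7], 51.0, 'fit', [640.6, -346.0], np.float64(64.9), 'box', [142.3, -407.4, 176.0])
([438, 301, 24, 26, 350], 'enc', [647.3, -241.4], 14.6, 'fit', [647.0, -241.3], np.float64(12.9), 'box', [128.6, -303.3, 176.0])
([251, 349, 15, 13, 94], 'enc', [657.2, -410.7], 8.2, 'fit', [657.6, -411.9], np.float64(6.3), 'box', [171.5, -468.8, 176.0])
[(206, 189), (210, 188), (214, 191), (218, 175), (222, 114), (226, 114), (230, 114), (234, 114), (238, 114), (242, 115), (246, 115), (250, 115), (254, 115), (258, 158), (262, 237), (266, 236), (270, 152), (274, 139), (278, 139), (282, 138), (286, 108)]
```

Request:
send_rows(motion=[{"x": 1.5,"y": -0.1,"z": 0,"rx": 0,"ry": 0,"rz": 0,"jaw": 5.5},{"x": 2.5,"y": -0.1,"z": 0,"rx": 0,"ry": 0,"rz": 0,"jaw": 5.5},{"x": 2.2,"y": -0.07,"z": 0.5,"rx": 0,"ry": 0,"rz": 0,"jaw": 5.5},{"x": 1.04,"y": 0,"z": 1,"rx": 0,"ry": 0,"rz": 0,"jaw": 5.5},{"x": 0,"y": 0,"z": 1,"rx": 0,"ry": 0,"rz": 0,"jaw": 5.5}])

```text
clock: 59.3
tool_pos: [0.4796, -0.3191, 0.2678]
eef_rot: [0.096, 0.995, -0.0, -0.0]
contact_force: [0.0, 0.1, -0.2]
opening: 0.723
finger_force: 10.0
```

Request:
send_rows(motion=[{"x": 0,"y": 0,"z": 0.3,"rx": 0,"ry": 0,"rz": 0,"jaw": 5.5},{"x": 0,"y": 0,"z": 0,"rx": 0,"ry": 0,"rz": 0,"jaw": 5.5},{"x": 0,"y": 0,"z": 0,"rx": 0,"ry": 0,"rz": 0,"jaw": 5.5},{"x": 0,"y": 0,"z": 0,"rx": 0,"ry": 0,"rz": 0,"jaw": 5.5},{"x": 0,"y": 0,"z": 0,"rx": 0,"ry": 0,"rz": 0,"jaw": 5.5}])

```text
clock: 59.8
tool_pos: [0.4816, -0.3188, 0.265]
eef_rot: [0.096, 0.995, -0.0, 0.0]
contact_force: [-0.1, -0.9, 0.1]
opening: 0.723
finger_force: 10.0
```

```bash
python3 - <<'E'
from h import *
bst(); s=snap('wrist'); 
i=s['img']; b=B(get_state()['tool_pos'])
# near edges of the three rims below the held tumbler if the stand is where measured
print([(z,proj(s,[Wd(-19.8-33,-410.7,z)]).round(0)[0].tolist()) for z in (100,139,177)])
print([(r,int(i[r:r+2,320:330].astype(int).mean())) for r in range(170,250,3)])
E
```

```text
t 59.8 box [ -19.  -410.9  265. ] toolz [ 0.001 -0.    -1.   ] ty yaw err 0.01 F [-0.1 -0.9  0.1] open 63.6 ff 9.970418153436738
[(100, [326.0, 177.0]), (139, [326.0, 185.0]), (177, [326.0, 196.0])]
[(170, 66), (173, 88), (176, 128), (179, 231), (182, 172), (185, 156), (188, 233), (191, 166), (194, 120), (197, 227), (200, 231), (203, 145), (206, 136), (209, 136), (212, 136), (215, 136), (218, 132), (221, 111), (224, 111), (227, 111), (230, 111), (233, 111), (236, 111), (239, 112), (242, 112), (245, 111), (248, 112)]
```

Request:
send_rows(motion=[{"x": 0.06,"y": 0,"z": 0.6,"rx": 0,"ry": 0,"rz": 0,"jaw": 5.5},{"x": 0,"y": 0,"z": 0.8,"rx": 0,"ry": 0,"rz": 0,"jaw": 5.5},{"x": 0,"y": 0,"z": 0.8,"rx": 0,"ry": 0,"rz": 0,"jaw": 5.5},{"x": 0,"y": 0,"z": 0.4,"rx": 0,"ry": 0,"rz": 0,"jaw": 5.5},{"x": 0,"y": 0,"z": 0.2,"rx": 0,"ry": 0,"rz": 0,"jaw": 5.5}])

```text
clock: 60.35
tool_pos: [0.4801, -0.3185, 0.2359]
eef_rot: [0.096, 0.995, 0.0, -0.001]
contact_force: [-0.7, -0.9, -0.8]
opening: 0.723
finger_force: 10.0
```

Request:
send_rows(motion=[{"x": 0,"y": 0,"z": 0.4,"rx": 0,"ry": 0,"rz": 0,"jaw": 5.5},{"x": 0,"y": 0,"z": 0.5,"rx": 0,"ry": 0,"rz": 0,"jaw": 5.5},{"x": 0,"y": 0,"z": 0.5,"rx": 0,"ry": 0,"rz": 0,"jaw": 5.5},{"x": 0,"y": 0,"z": 0.4,"rx": 0,"ry": 0,"rz": 0,"jaw": 5.5},{"x": 0,"y": 0,"z": 0.2,"rx": 0,"ry": 0,"rz": 0,"jaw": 5.5}])

```text
clock: 60.85
tool_pos: [0.4803, -0.3186, 0.2163]
eef_rot: [0.096, 0.995, 0.0, -0.0]
contact_force: [0.7, -0.0, -1.2]
opening: 0.722
finger_force: 10.0
```

Request:
send_rows(motion=[{"x": 0,"y": 0,"z": 0.3,"rx": 0,"ry": 0,"rz": 0,"jaw": 5.5},{"x": 0,"y": 0,"z": 0.3,"rx": 0,"ry": 0,"rz": 0,"jaw": 5.5},{"x": 0,"y": 0,"z": 0.2,"rx": 0,"ry": 0,"rz": 0,"jaw": 5.5},{"x": 0,"y": 0,"z": 0.1,"rx": 0,"ry": 0,"rz": 0,"jaw": 5.5},{"x": 0,"y": 0,"z": 0,"rx": 0,"ry": 0,"rz": 0,"jaw": 5.5}])

```text
clock: 61.35
tool_pos: [0.4805, -0.3186, 0.2077]
eef_rot: [0.096, 0.995, 0.0, -0.0]
contact_force: [0.8, 0.4, -1.2]
opening: 0.723
finger_force: 10.0
```

Request:
send_rows(motion=[{"x": 0,"y": 0,"z": 0.1,"rx": 0,"ry": 0,"rz": 0,"jaw": 5.5},{"x": 0,"y": 0,"z": 0.1,"rx": 0,"ry": 0,"rz": 0,"jaw": 5.5},{"x": 0,"y": 0,"z": 0.1,"rx": 0,"ry": 0,"rz": 0,"jaw": 5.5},{"x": 0,"y": 0,"z": 0,"rx": 0,"ry": 0,"rz": 0,"jaw": 5.5},{"x": 0,"y": 0,"z": 0,"rx": 0,"ry": 0,"rz": 0,"jaw": 5.5}])

```text
clock: 61.85
tool_pos: [0.4805, -0.3186, 0.2048]
eef_rot: [0.096, 0.995, 0.0, 0.0]
contact_force: [-0.2, 1.3, -0.5]
opening: 0.722
finger_force: 10.0
```

Request:
send_rows(motion=[{"x": 0,"y": 0,"z": 0.1,"rx": 0,"ry": 0,"rz": 0,"jaw": 5.5},{"x": 0,"y": 0,"z": 0.1,"rx": 0,"ry": 0,"rz": 0,"jaw": 5.5},{"x": 0,"y": 0,"z": 0,"rx": 0,"ry": 0,"rz": 0,"jaw": 5.5},{"x": 0,"y": 0,"z": 0,"rx": 0,"ry": 0,"rz": 0,"jaw": 5.5},{"x": 0,"y": 0,"z": 0,"rx": 0,"ry": 0,"rz": 0,"jaw": 5.5}])

```text
clock: 62.35
tool_pos: [0.4805, -0.3186, 0.2028]
eef_rot: [0.096, 0.995, 0.0, -0.0]
contact_force: [0.4, -0.2, -0.4]
opening: 0.72
finger_force: 10.0
```

Request:
send_rows(motion=[{"x": 0,"y": 0,"z": 0.1,"rx": 0,"ry": 0,"rz": 0,"jaw": 5.5},{"x": 0,"y": 0,"z": 0.05,"rx": 0,"ry": 0,"rz": 0,"jaw": 5.5},{"x": 0,"y": 0,"z": 0,"rx": 0,"ry": 0,"rz": 0,"jaw": 5.5},{"x": 0,"y": 0,"z": 0,"rx": 0,"ry": 0,"rz": 0,"jaw": 5.5},{"x": 0,"y": 0,"z": 0,"rx": 0,"ry": 0,"rz": 0,"jaw": 5.5}])

```text
clock: 62.85
tool_pos: [0.4805, -0.3186, 0.2013]
eef_rot: [0.096, 0.995, 0.0, 0.0]
contact_force: [0.5, -0.1, -1.2]
opening: 0.723
finger_force: 10.0
```

Request:
send_rows(motion=[{"x": 0,"y": 0,"z": 0.1,"rx": 0,"ry": 0,"rz": 0,"jaw": 5.5},{"x": 0,"y": 0,"z": 0,"rx": 0,"ry": 0,"rz": 0,"jaw": 5.5},{"x": 0,"y": 0,"z": 0,"rx": 0,"ry": 0,"rz": 0,"jaw": 5.5},{"x": 0,"y": 0,"z": 0,"rx": 0,"ry": 0,"rz": 0,"jaw": 5.5},{"x": 0,"y": 0,"z": 0,"rx": 0,"ry": 0,"rz": 0,"jaw": 5.5}])

```text
clock: 63.35
tool_pos: [0.4807, -0.3186, 0.2004]
eef_rot: [0.096, 0.995, 0.0, 0.0]
contact_force: [1.4, 2.4, 1.5]
opening: 0.723
finger_force: 9.9
```

Request:
send_rows(motion=[{"x": 0,"y": 0,"z": 0.1,"rx": 0,"ry": 0,"rz": 0,"jaw": 5.5},{"x": 0,"y": 0,"z": 0,"rx": 0,"ry": 0,"rz": 0,"jaw": 5.5},{"x": 0,"y": 0,"z": 0,"rx": 0,"ry": 0,"rz": 0,"jaw": 5.5},{"x": 0,"y": 0,"z": 0,"rx": 0,"ry": 0,"rz": 0,"jaw": 5.5},{"x": 0,"y": 0,"z": 0,"rx": 0,"ry": 0,"rz": 0,"jaw": 5.5}])

```text
clock: 63.85
tool_pos: [0.4808, -0.3186, 0.1995]
eef_rot: [0.096, 0.995, 0.0, 0.0]
contact_force: [1.2, 2.3, 4.5]
opening: 0.72
finger_force: 9.7
```

Request:
send_rows(motion=[{"x": 0,"y": 0,"z": 0,"rx": 0,"ry": 0,"rz": 0,"jaw": 8.2},{"x": 0,"y": 0,"z": 0,"rx": 0,"ry": 0,"rz": 0,"jaw": 8.2},{"x": 0,"y": 0,"z": 0,"rx": 0,"ry": 0,"rz": 0,"jaw": 8.2},{"x": 0,"y": 0,"z": -1.5,"rx": 0,"ry": 0,"rz": 0,"jaw": 8.2},{"x": 0,"y": 0,"z": -3,"rx": 0,"ry": 0,"rz": 0,"jaw": 8.2}])

```text
clock: 64.35
tool_pos: [0.4784, -0.3184, 0.2425]
eef_rot: [0.096, 0.995, 0.001, -0.003]
contact_force: [1.3, -0.3, 0.2]
opening: 0.928
finger_force: 0.0
```

Request:
send_rows(motion=[{"x": 0,"y": 0,"z": -4,"rx": 0,"ry": 0,"rz": 0,"jaw": 8.2},{"x": 0,"y": 0,"z": -3,"rx": 0,"ry": 0,"rz": 0,"jaw": 8.2},{"x": -2,"y": 0,"z": 0,"rx": 0,"ry": 0,"rz": 0,"jaw": 8.2},{"x": -3,"y": 0,"z": 0,"rx": 0,"ry": 0,"rz": 0,"jaw": 8.2},{"x": -2,"y": 0,"z": 0,"rx": 0,"ry": 0,"rz": 0,"jaw": 8.2}])

```text
clock: 64.85
tool_pos: [0.5501, -0.3325, 0.3143]
eef_rot: [0.096, 0.995, -0.0, 0.0]
contact_force: [-0.2, -0.2, -1.5]
opening: 0.933
finger_force: 0.0
```

```bash
python3 - <<'E'
from h import *
bst(); s=snap('wrist','w22.png'); t=snap('top')
for o in rims(s,.215,thr=215): print(o)
print(stand(t))
E
```

```text
t 64.85 box [  50.8 -411.4  314.3] toolz [ 0. -0. -1.] ty yaw err 0.04 F [-0.2 -0.2 -1.5] open 82.1 ff 0.0
([278, 87, 98, 101, 1479], 'enc', [481.3, -318.3], 33.0, 'fit', [481.2, -318.3], np.float64(32.7), 'box', [-19.4, -410.5, 215.0])
(array([ 0.4797923 , -0.31664365]), 60.90959930419922, array([395, 236,  44,  47, 793], dtype=int32))
```

Request:
send_rows(motion=[{"x": -1,"y": 3,"z": 0,"rx": 0,"ry": 0,"rz": 0,"jaw": 5.8},{"x": -1,"y": 4.5,"z": 0,"rx": 0,"ry": 0,"rz": 0,"jaw": 5.8},{"x": -1,"y": 4.5,"z": 0,"rx": 0,"ry": 0,"rz": 0,"jaw": 5.8},{"x": -1,"y": 4.5,"z": 0,"rx": 0,"ry": 0,"rz": 0,"jaw": 5.8},{"x": -1,"y": 4.5,"z": 0,"rx": 0,"ry": 0,"rz": 0,"jaw": 5.8}])

```text
clock: 65.45
tool_pos: [0.6374, -0.1345, 0.3141]
eef_rot: [0.096, 0.995, -0.0, -0.001]
contact_force: [0.5, -1.0, 0.3]
opening: 0.659
finger_force: 0.0
```

Request:
send_rows(motion=[{"x": -0.9,"y": 4.5,"z": 0,"rx": 0,"ry": 0,"rz": 0,"jaw": 5.8},{"x": 0,"y": 4.5,"z": 0,"rx": 0,"ry": 0,"rz": 0,"jaw": 5.8},{"x": 0,"y": 4.5,"z": 0,"rx": 0,"ry": 0,"rz": 0,"jaw": 5.8},{"x": 0,"y": 4.5,"z": 0,"rx": 0,"ry": 0,"rz": 0,"jaw": 5.8},{"x": 0,"y": 4.5,"z": 0,"rx": 0,"ry": 0,"rz": 0,"jaw": 5.8}])

```text
clock: 65.95
tool_pos: [0.6891, 0.0844, 0.314]
eef_rot: [0.096, 0.995, -0.001, -0.001]
contact_force: [-0.1, -0.5, 0.1]
opening: 0.659
finger_force: 0.0
```

Request:
send_rows(motion=[{"x": 0,"y": 3,"z": 2,"rx": 0,"ry": 0,"rz": 0,"jaw": 5.8},{"x": 0,"y": 0.5,"z": 3,"rx": 0,"ry": 0,"rz": 0,"jaw": 5.8},{"x": 0,"y": 0,"z": 4,"rx": 0,"ry": 0,"rz": 0,"jaw": 5.8},{"x": 0,"y": 0,"z": 2,"rx": 0,"ry": 0,"rz": 0,"jaw": 5.8},{"x": 0,"y": 0,"z": 0,"rx": 0,"ry": 0,"rz": 0,"jaw": 5.8}])

```text
clock: 66.45
tool_pos: [0.6935, 0.1162, 0.2003]
eef_rot: [0.096, 0.995, -0.002, -0.004]
contact_force: [0.2, 0.5, 0.0]
opening: 0.657
finger_force: 0.0
```

Request:
send_rows(motion=[{"x": 0,"y": 0,"z": 0,"rx": 0,"ry": 0,"rz": 0,"jaw": 5.8},{"x": 0,"y": 0,"z": 0,"rx": 0,"ry": 0,"rz": 0,"jaw": 5.8},{"x": 0,"y": 0,"z": 0,"rx": 0,"ry": 0,"rz": 0,"jaw": 5.8},{"x": 0,"y": 0,"z": 0,"rx": 0,"ry": 0,"rz": 0,"jaw": 5.8},{"x": 0,"y": 0,"z": 0,"rx": 0,"ry": 0,"rz": 0,"jaw": 5.8}])

```text
clock: 66.95
tool_pos: [0.697, 0.1182, 0.2051]
eef_rot: [0.096, 0.995, 0.0, 0.001]
contact_force: [0.6, -0.3, -0.4]
opening: 0.659
finger_force: 0.0
```

```bash
python3 - <<'E'
from h import *
bst(); s=snap('wrist','w23.png'); print(proj(s,[Wd(109,y,120) for y in (37,57,77)]).round(0))
i=s['img'].astype(int); m=((i[...,0]>35)&(i[...,0]<120)&(i[...,0]-i[...,2]>22)&(i[...,1]<0.65*i[...,0])).astype(np.uint8)
n,l,t,c=cv2.connectedComponentsWithStats(m)
print([(t[k].tolist(),c[k].round(0).tolist()) for k in range(1,n) if t[k,4]>300])
E
```

```text
t 66.95 box [109.2  59.  205.1] toolz [ 0.001  0.    -1.   ] ty yaw err 0.02 F [ 0.6 -0.3 -0.4] open 58.0 ff 0.0
[[293. 245.]
 [322. 245.]
 [351. 245.]]
[([293, 241, 58, 16, 773], [321.0, 248.0]), ([40, 277, 47, 30, 589], [68.0, 289.0]), ([212, 400, 226, 46, 4239], [348.0, 423.0])]
```

Request:
send_rows(motion=[{"x": 0,"y": -0.2,"z": 1.5,"rx": 0,"ry": 0,"rz": 0,"jaw": 5.8},{"x": 0,"y": 0,"z": 2.5,"rx": 0,"ry": 0,"rz": 0,"jaw": 5.8},{"x": 0,"y": 0,"z": 2.5,"rx": 0,"ry": 0,"rz": 0,"jaw": 5.8},{"x": 0,"y": 0,"z": 1.7,"rx": 0,"ry": 0,"rz": 0,"jaw": 5.8},{"x": 0,"y": 0,"z": 0.5,"rx": 0,"ry": 0,"rz": 0,"jaw": 5.8}])

```text
clock: 67.5
tool_pos: [0.6946, 0.1155, 0.1142]
eef_rot: [0.096, 0.995, -0.001, -0.002]
contact_force: [-0.0, 0.1, 0.6]
opening: 0.66
finger_force: 0.0
```

Request:
send_rows(motion=[{"x": 0,"y": 0,"z": 0,"rx": 0,"ry": 0,"rz": 0,"jaw": 3.5},{"x": 0,"y": 0,"z": 0,"rx": 0,"ry": 0,"rz": 0,"jaw": 3.5},{"x": 0,"y": 0,"z": 0,"rx": 0,"ry": 0,"rz": 0,"jaw": 3.5},{"x": 0,"y": 0,"z": 0,"rx": 0,"ry": 0,"rz": 0,"jaw": 3.5},{"x": 0,"y": 0,"z": 0,"rx": 0,"ry": 0,"rz": 0,"jaw": 3.5}], grip_force=20)

```text
clock: 68.0
tool_pos: [0.6969, 0.1152, 0.1182]
eef_rot: [0.096, 0.995, -0.0, 0.001]
contact_force: [0.3, -2.8, 1.2]
opening: 0.448
finger_force: 20.0
```

```bash
python3 - <<'E'
from h import *
bst()
E
```

```text
t 68.0 box [109.7  56.1 118.2] toolz [ 0.002 -0.001 -1.   ] ty yaw err 0.05 F [ 0.3 -2.8  1.2] open 39.4 ff 20.000172313302755
```

Request:
send_rows(motion=[{"x": 0.23,"y": 0,"z": -0.37,"rx": 0,"ry": 0,"rz": 0,"jaw": 3.5},{"x": 0.57,"y": 0,"z": -0.69,"rx": 0,"ry": 0,"rz": 0,"jaw": 3.5},{"x": 0.68,"y": 0,"z": -0.58,"rx": 0,"ry": 0,"rz": 0,"jaw": 3.5},{"x": 0.77,"y": 0,"z": -0.46,"rx": 0,"ry": 0,"rz": 0,"jaw": 3.5},{"x": 0.84,"y": 0,"z": -0.32,"rx": 0,"ry": 0,"rz": 0,"jaw": 3.5}])

```text
clock: 68.5
tool_pos: [0.665, 0.1214, 0.1418]
eef_rot: [0.096, 0.995, -0.001, -0.0]
contact_force: [2.1, -4.5, -5.9]
opening: 0.45
finger_force: 20.0
```

Request:
send_rows(motion=[{"x": 0.88,"y": 0,"z": -0.16,"rx": 0,"ry": 0,"rz": 0,"jaw": 3.5},{"x": 0.9,"y": 0,"z": -0.01,"rx": 0,"ry": 0,"rz": 0,"jaw": 3.5},{"x": 0.89,"y": 0,"z": 0.15,"rx": 0,"ry": 0,"rz": 0,"jaw": 3.5},{"x": 0.85,"y": 0,"z": 0.3,"rx": 0,"ry": 0,"rz": 0,"jaw": 3.5},{"x": 0.78,"y": 0,"z": 0.44,"rx": 0,"ry": 0,"rz": 0,"jaw": 3.5}])

```text
clock: 69.0
tool_pos: [0.6239, 0.1294, 0.1356]
eef_rot: [0.096, 0.995, -0.0, 0.001]
contact_force: [3.0, -6.0, 0.5]
opening: 0.449
finger_force: 20.0
```

Request:
send_rows(motion=[{"x": 0.69,"y": 0,"z": 0.57,"rx": 0,"ry": 0,"rz": 0,"jaw": 3.5},{"x": 0.58,"y": 0,"z": 0.68,"rx": 0,"ry": 0,"rz": 0,"jaw": 3.5},{"x": 0,"y": 0,"z": 0.1,"rx": 0,"ry": 0,"rz": 0,"jaw": 3.5},{"x": 0,"y": 0,"z": 0,"rx": 0,"ry": 0,"rz": 0,"jaw": 3.5},{"x": 0,"y": 0,"z": 0,"rx": 0,"ry": 0,"rz": 0,"jaw": 3.5}])

```text
clock: 69.5
tool_pos: [0.6098, 0.1322, 0.1216]
eef_rot: [0.096, 0.995, -0.001, -0.001]
contact_force: [-0.7, -5.0, 2.8]
opening: 0.45
finger_force: 20.0
```

```bash
python3 - <<'E'
from h import *
bst()
E
```

```text
t 69.5 box [ 21.   56.2 121.6] toolz [-0.002 -0.001 -1.   ] ty yaw err 0.03 F [-0.7 -5.   2.8] open 39.6 ff 20.00021425075829
```

Request:
send_rows(motion=[{"x": 0,"y": 0,"z": 0.15,"rx": 0,"ry": 0,"rz": 0,"jaw": 3.5},{"x": 0,"y": 0,"z": 0,"rx": 0,"ry": 0,"rz": 0,"jaw": 3.5},{"x": 0,"y": 0,"z": 0,"rx": 0,"ry": 0,"rz": 0,"jaw": 3.5},{"x": 0,"y": 0,"z": 0,"rx": 0,"ry": 0,"rz": 0,"jaw": 5.8},{"x": 0,"y": 0,"z": 0,"rx": 0,"ry": 0,"rz": 0,"jaw": 5.8}])

```text
clock: 70.0
tool_pos: [0.6106, 0.1351, 0.1202]
eef_rot: [0.095, 0.995, 0.002, 0.0]
contact_force: [0.1, 1.1, 0.1]
opening: 0.608
finger_force: 0.0
```

Request:
send_rows(motion=[{"x": 0,"y": 0,"z": 0,"rx": 0,"ry": 0,"rz": 0,"jaw": 5.8},{"x": 0,"y": 0,"z": -2,"rx": 0,"ry": 0,"rz": 0,"jaw": 5.8},{"x": 0,"y": 0,"z": -4,"rx": 0,"ry": 0,"rz": 0,"jaw": 5.8},{"x": 0,"y": 0,"z": -3,"rx": 0,"ry": 0,"rz": 0,"jaw": 5.8},{"x": 2,"y": -1.5,"z": 0,"rx": 0,"ry": 0,"rz": 0,"jaw": 5.8}])

```text
clock: 70.5
tool_pos: [0.5931, 0.1259, 0.2137]
eef_rot: [0.095, 0.995, 0.004, 0.005]
contact_force: [0.2, 0.2, 0.3]
opening: 0.659
finger_force: 0.0
```

Request:
send_rows(motion=[{"x": 3,"y": -2.5,"z": 0,"rx": 0,"ry": 0,"rz": 0,"jaw": 5.8},{"x": 3,"y": -2.5,"z": 0,"rx": 0,"ry": 0,"rz": 0,"jaw": 5.8},{"x": 3,"y": -2.5,"z": 0,"rx": 0,"ry": 0,"rz": 0,"jaw": 5.8},{"x": 2,"y": -2,"z": 0,"rx": 0,"ry": 0,"rz": 0,"jaw": 5.8},{"x": 0,"y": 0,"z": 0,"rx": 0,"ry": 0,"rz": 0,"jaw": 5.8}])

```text
clock: 71.0
tool_pos: [0.4585, 0.0473, 0.2092]
eef_rot: [0.096, 0.995, -0.001, -0.002]
contact_force: [-0.3, 0.3, -0.3]
opening: 0.659
finger_force: 0.0
```

Request:
send_rows(motion=[{"x": 0,"y": 0,"z": 0,"rx": 0,"ry": 0,"rz": 0,"jaw": 5.8},{"x": 0,"y": 0,"z": 0,"rx": 0,"ry": 0,"rz": 0,"jaw": 5.8},{"x": 0,"y": 0,"z": 0,"rx": 0,"ry": 0,"rz": 0,"jaw": 5.8},{"x": 0,"y": 0,"z": 0,"rx": 0,"ry": 0,"rz": 0,"jaw": 5.8},{"x": 0,"y": 0,"z": 0,"rx": 0,"ry": 0,"rz": 0,"jaw": 5.8}])

```text
clock: 71.5
tool_pos: [0.463, 0.0499, 0.2092]
eef_rot: [0.096, 0.995, 0.0, 0.0]
contact_force: [0.6, 0.4, 0.2]
opening: 0.658
finger_force: 0.0
```

```bash
python3 - <<'E'
from h import *
bst(); s=snap('wrist','w24.png'); print(proj(s,[Wd(-109,y,120) for y in (-73.7,-53.7,-33.7)]).round(0), proj(s,[Wd(22,56,125)]).round(0))
i=s['img'].astype(int); m=((i[...,0]>35)&(i[...,0]<120)&(i[...,0]-i[...,2]>22)&(i[...,1]<0.65*i[...,0])).astype(np.uint8)
n,l,t,c=cv2.connectedComponentsWithStats(m)
print([(t[k].tolist(),c[k].round(0).tolist()) for k in range(1,n) if t[k,4]>300])
E
```

```text
t 71.5 box [-107.4  -52.5  209.2] toolz [ 0.  0. -1.] ty yaw err -0.01 F [0.6 0.4 0.2] open 57.9 ff 0.0
[[295. 241.]
 [324. 241.]
 [352. 241.]] [[456. 391.]]
[([0, 226, 73, 97, 3737], [35.0, 272.0]), ([292, 237, 65, 46, 1243], [324.0, 254.0])]
```

Request:
send_rows(motion=[{"x": 0,"y": -0.12,"z": 1.5,"rx": 0,"ry": 0,"rz": 0,"jaw": 5.8},{"x": 0,"y": 0,"z": 2.5,"rx": 0,"ry": 0,"rz": 0,"jaw": 5.8},{"x": 0,"y": 0,"z": 2.5,"rx": 0,"ry": 0,"rz": 0,"jaw": 5.8},{"x": 0,"y": 0,"z": 2.1,"rx": 0,"ry": 0,"rz": 0,"jaw": 5.8},{"x": 0,"y": 0,"z": 0.5,"rx": 0,"ry": 0,"rz": 0,"jaw": 5.8}])

```text
clock: 72.05
tool_pos: [0.4616, 0.0483, 0.1167]
eef_rot: [0.095, 0.995, -0.001, -0.001]
contact_force: [0.6, -0.1, -0.3]
opening: 0.66
finger_force: 0.0
```

Request:
send_rows(motion=[{"x": 0,"y": 0,"z": 0,"rx": 0,"ry": 0,"rz": 0,"jaw": 3.5},{"x": 0,"y": 0,"z": 0,"rx": 0,"ry": 0,"rz": 0,"jaw": 3.5},{"x": 0,"y": 0,"z": 0,"rx": 0,"ry": 0,"rz": 0,"jaw": 3.5},{"x": 0,"y": 0,"z": 0,"rx": 0,"ry": 0,"rz": 0,"jaw": 3.5},{"x": 0,"y": 0,"z": 0,"rx": 0,"ry": 0,"rz": 0,"jaw": 3.5}], grip_force=20)

```text
clock: 72.55
tool_pos: [0.463, 0.0486, 0.119]
eef_rot: [0.096, 0.995, 0.0, 0.001]
contact_force: [-0.2, 2.0, 1.1]
opening: 0.447
finger_force: 20.0
```

Request:
send_rows(motion=[{"x": -0.23,"y": 0,"z": -0.37,"rx": 0,"ry": 0,"rz": 0,"jaw": 3.5},{"x": -0.57,"y": 0,"z": -0.69,"rx": 0,"ry": 0,"rz": 0,"jaw": 3.5},{"x": -0.68,"y": 0,"z": -0.58,"rx": 0,"ry": 0,"rz": 0,"jaw": 3.5},{"x": -0.77,"y": 0,"z": -0.46,"rx": 0,"ry": 0,"rz": 0,"jaw": 3.5},{"x": -0.84,"y": 0,"z": -0.32,"rx": 0,"ry": 0,"rz": 0,"jaw": 3.5}])

```text
clock: 73.05
tool_pos: [0.4917, 0.043, 0.1425]
eef_rot: [0.095, 0.995, 0.0, -0.001]
contact_force: [-1.6, 3.4, -5.6]
opening: 0.452
finger_force: 20.0
```

Request:
send_rows(motion=[{"x": -0.88,"y": 0,"z": -0.16,"rx": 0,"ry": 0,"rz": 0,"jaw": 3.5},{"x": -0.9,"y": 0,"z": -0.01,"rx": 0,"ry": 0,"rz": 0,"jaw": 3.5},{"x": -0.89,"y": 0,"z": 0.15,"rx": 0,"ry": 0,"rz": 0,"jaw": 3.5},{"x": -0.85,"y": 0,"z": 0.3,"rx": 0,"ry": 0,"rz": 0,"jaw": 3.5},{"x": -0.78,"y": 0,"z": 0.44,"rx": 0,"ry": 0,"rz": 0,"jaw": 3.5}])

```text
clock: 73.55
tool_pos: [0.5361, 0.0343, 0.1353]
eef_rot: [0.096, 0.995, 0.0, 0.0]
contact_force: [-2.2, 3.7, 1.0]
opening: 0.449
finger_force: 20.0
```

Request:
send_rows(motion=[{"x": -0.69,"y": 0,"z": 0.57,"rx": 0,"ry": 0,"rz": 0,"jaw": 3.5},{"x": -0.58,"y": 0,"z": 0.68,"rx": 0,"ry": 0,"rz": 0,"jaw": 3.5},{"x": 0,"y": 0,"z": 0.2,"rx": 0,"ry": 0,"rz": 0,"jaw": 3.5},{"x": 0,"y": 0,"z": 0,"rx": 0,"ry": 0,"rz": 0,"jaw": 3.5},{"x": 0,"y": 0,"z": 0,"rx": 0,"ry": 0,"rz": 0,"jaw": 3.5}])

```text
clock: 74.05
tool_pos: [0.5495, 0.0317, 0.1217]
eef_rot: [0.096, 0.995, 0.0, 0.002]
contact_force: [-1.2, 2.1, 8.8]
opening: 0.448
finger_force: 20.0
```

```bash
python3 - <<'E'
from h import *
bst()
E
```

```text
t 74.05 box [-19.1 -53.9 121.7] toolz [ 0.004  0.    -1.   ] ty yaw err 0.04 F [-1.2  2.1  8.8] open 39.4 ff 20.00094009563327
```

Request:
send_rows(motion=[{"x": 0,"y": 0,"z": -0.1,"rx": 0,"ry": 0,"rz": 0,"jaw": 5.8},{"x": 0,"y": 0,"z": 0,"rx": 0,"ry": 0,"rz": 0,"jaw": 5.8},{"x": 0,"y": 0,"z": 0,"rx": 0,"ry": 0,"rz": 0,"jaw": 5.8},{"x": 0,"y": 0,"z": -2,"rx": 0,"ry": 0,"rz": 0,"jaw": 5.8},{"x": 0,"y": 0,"z": -4,"rx": 0,"ry": 0,"rz": 0,"jaw": 5.8}])

```text
clock: 74.55
tool_pos: [0.5455, 0.0307, 0.1798]
eef_rot: [0.096, 0.995, -0.001, -0.003]
contact_force: [-1.0, 0.3, 0.3]
opening: 0.657
finger_force: 0.0
```

Request:
send_rows(motion=[{"x": 0,"y": 0,"z": -4,"rx": 0,"ry": 0,"rz": 0,"jaw": 0},{"x": -0.5,"y": 4,"z": 0,"rx": 0,"ry": 0,"rz": 0,"jaw": 0},{"x": -0.5,"y": 4.5,"z": 0,"rx": 0,"ry": 0,"rz": 0,"jaw": 0},{"x": -0.5,"y": 4.5,"z": 0,"rx": 0,"ry": 0,"rz": 0,"jaw": 0},{"x": 0,"y": 4.5,"z": 0,"rx": 0,"ry": 0,"rz": 0,"jaw": 0}])

```text
clock: 75.05
tool_pos: [0.5966, 0.2012, 0.2215]
eef_rot: [0.097, 0.995, -0.001, 0.0]
contact_force: [1.0, 0.2, -0.2]
opening: 0.231
finger_force: 0.0
```

Request:
send_rows(motion=[{"x": 0,"y": 4.5,"z": 0,"rx": 0,"ry": 0,"rz": 0,"jaw": 0},{"x": 0,"y": 4.5,"z": 1,"rx": 0,"ry": 0,"rz": 0,"jaw": 0},{"x": 0,"y": 2.2,"z": 3,"rx": 0,"ry": 0,"rz": 0,"jaw": 0},{"x": 0,"y": 0,"z": 2,"rx": 0,"ry": 0,"rz": 0,"jaw": 0},{"x": 0,"y": 0,"z": 0,"rx": 0,"ry": 0,"rz": 0,"jaw": 0}])

```text
clock: 75.55
tool_pos: [0.6148, 0.3096, 0.1578]
eef_rot: [0.095, 0.995, -0.003, -0.003]
contact_force: [0.2, -0.7, -0.0]
opening: 0.004
finger_force: 0.0
```

Request:
send_rows(motion=[{"x": 0,"y": 0,"z": 0,"rx": 0,"ry": 0,"rz": 0,"jaw": 0},{"x": 0,"y": 0,"z": 0,"rx": 0,"ry": 0,"rz": 0,"jaw": 0},{"x": 0,"y": 0,"z": 0,"rx": 0,"ry": 0,"rz": 0,"jaw": 0},{"x": 0,"y": 0,"z": 0,"rx": 0,"ry": 0,"rz": 0,"jaw": 0},{"x": 0,"y": 0,"z": 0,"rx": 0,"ry": 0,"rz": 0,"jaw": 0}])

```text
clock: 76.05
tool_pos: [0.6172, 0.3105, 0.1626]
eef_rot: [0.096, 0.995, 0.0, 0.0]
contact_force: [0.5, -0.1, 1.5]
opening: -0.001
finger_force: 0.0
```

```bash
python3 - <<'E'
from h import *
bst()
E
```

```text
t 76.05 box [ -5.7 232.7 162.6] toolz [ 0.001  0.001 -1.   ] ty yaw err 0.04 F [ 0.5 -0.1  1.5] open -0.1 ff 0.0
```

Request:
send_rows(motion=[{"x": -0.35,"y": 0,"z": 1.2,"rx": 0,"ry": 0,"rz": 0,"jaw": 0},{"x": 0,"y": 0,"z": 1.2,"rx": 0,"ry": 0,"rz": 0,"jaw": 0},{"x": 0,"y": 0,"z": 0.4,"rx": 0,"ry": 0,"rz": 0,"jaw": 0},{"x": 0,"y": 0,"z": 0,"rx": 0,"ry": 0,"rz": 0,"jaw": 0},{"x": 0,"y": 0,"z": 0,"rx": 0,"ry": 0,"rz": 0,"jaw": 0}])

```text
clock: 76.55
tool_pos: [0.62, 0.3091, 0.1334]
eef_rot: [0.096, 0.995, -0.001, -0.0]
contact_force: [-1.2, -1.6, 5.1]
opening: 0.007
finger_force: 2.3
```

Request:
send_rows(motion=[{"x": 0,"y": 0,"z": 0.2,"rx": 0,"ry": 0,"rz": 0,"jaw": 0},{"x": 0,"y": 0,"z": 0.1,"rx": 0,"ry": 0,"rz": 0,"jaw": 0},{"x": 0,"y": 0,"z": 0.1,"rx": 0,"ry": 0,"rz": 0,"jaw": 0},{"x": 0,"y": 0,"z": 0,"rx": 0,"ry": 0,"rz": 0,"jaw": 0},{"x": 0,"y": 0,"z": 0,"rx": 0,"ry": 0,"rz": 0,"jaw": 0}])

```text
clock: 77.05
tool_pos: [0.6202, 0.3093, 0.133]
eef_rot: [0.096, 0.995, -0.001, 0.0]
contact_force: [-6.5, -5.4, 23.4]
opening: 0.007
finger_force: 11.5
```

Request:
send_rows(motion=[{"x": 0,"y": -0.3,"z": -0.2,"rx": 0,"ry": 0,"rz": 0,"jaw": 0},{"x": 0,"y": -0.6,"z": 0,"rx": 0,"ry": 0,"rz": 0,"jaw": 0},{"x": 0,"y": -0.6,"z": 0,"rx": 0,"ry": 0,"rz": 0,"jaw": 0},{"x": 0,"y": -0.6,"z": 0,"rx": 0,"ry": 0,"rz": 0,"jaw": 0},{"x": 0,"y": -0.5,"z": 0,"rx": 0,"ry": 0,"rz": 0,"jaw": 0}])

```text
clock: 77.55
tool_pos: [0.6156, 0.286, 0.1327]
eef_rot: [0.095, 0.995, 0.002, 0.001]
contact_force: [-0.6, 0.6, 3.0]
opening: 0.005
finger_force: 1.4
```

Request:
send_rows(motion=[{"x": 0,"y": 0,"z": -1,"rx": 0,"ry": 0,"rz": 0,"jaw": 0},{"x": 0,"y": 1.3,"z": 0,"rx": 0,"ry": 0,"rz": 0,"jaw": 0},{"x": 0,"y": 1.3,"z": 0,"rx": 0,"ry": 0,"rz": 0,"jaw": 0},{"x": 0,"y": 0,"z": 1,"rx": 0,"ry": 0,"rz": 0,"jaw": 0},{"x": 0,"y": 0,"z": 0,"rx": 0,"ry": 0,"rz": 0,"jaw": 0}])

```text
clock: 78.05
tool_pos: [0.6205, 0.3149, 0.1326]
eef_rot: [0.094, 0.996, 0.003, 0.001]
contact_force: [0.2, 3.2, 7.4]
opening: 0.002
finger_force: 3.7
```

Request:
send_rows(motion=[{"x": 0,"y": -0.4,"z": 0,"rx": 0,"ry": 0,"rz": 0,"jaw": 0},{"x": 0,"y": -0.6,"z": 0,"rx": 0,"ry": 0,"rz": 0,"jaw": 0},{"x": 0,"y": -0.6,"z": 0,"rx": 0,"ry": 0,"rz": 0,"jaw": 0},{"x": 0,"y": -0.6,"z": 0,"rx": 0,"ry": 0,"rz": 0,"jaw": 0},{"x": 0,"y": -0.4,"z": 0,"rx": 0,"ry": 0,"rz": 0,"jaw": 0}])

```text
clock: 78.55
tool_pos: [0.6151, 0.2864, 0.1326]
eef_rot: [0.095, 0.995, 0.001, 0.0]
contact_force: [-1.2, 0.3, 4.9]
opening: -0.001
finger_force: 2.6
```

```bash
cat >> h.py <<'E'
def ends():
    s=snap('top'); i=s['img']
    for x in (-19,19):
        ys=np.arange(235,300,1.); uv=proj(s,[Wd(x,y,106) for y in ys]).astype(np.float32)
        c=cv2.remap(i,uv[:,0],uv[:,1],cv2.INTER_LINEAR)[:,0].astype(int); print('rail',x,c.mean(1)[::3].astype(int).tolist())
    for x in (-8,0,8):
        ys=np.arange(140,205,0.5); uv=proj(s,[Wd(x,y,106) for y in ys]).astype(np.float32)
        c=cv2.remap(i,uv[:,0],uv[:,1],cv2.INTER_LINEAR)[:,0].astype(int); sat=c.max(1)-c.min(1); g=ys[sat<45]; print('cross',x,g[:1])
E
python3 - <<'E'
from h import *
bst(); ends()
E
```

```text
t 78.55 box [ -3.2 208.6 132.6] toolz [ 0.001  0.003 -1.   ] ty yaw err -0.06 F [-1.2  0.3  4.9] open -0.1 ff 2.5920984952244908
rail -19 [63, 67, 67, 68, 68, 68, 68, 68, 67, 67, 67, 68, 67, 68, 67, 67, 67, 67, 67, 68, 69, 67]
rail 19 [43, 43, 46, 50, 51, 49, 49, 48, 48, 48, 49, 48, 45, 42, 40, 38, 37, 37, 37, 39, 42, 43]
cross -8 [143.5]
cross 0 [143.]
cross 8 [143.5]
```

Request:
send_rows(motion=[{"x": 0,"y": 0,"z": -1,"rx": 0,"ry": 0,"rz": 0,"jaw": 0},{"x": 0,"y": 1.3,"z": 0,"rx": 0,"ry": 0,"rz": 0,"jaw": 0},{"x": 0,"y": 1.3,"z": 0,"rx": 0,"ry": 0,"rz": 0,"jaw": 0},{"x": 0,"y": 0,"z": 1.05,"rx": 0,"ry": 0,"rz": 0,"jaw": 0},{"x": 0,"y": 0,"z": 0,"rx": 0,"ry": 0,"rz": 0,"jaw": 0}])

```text
clock: 79.1
tool_pos: [0.6207, 0.3154, 0.1324]
eef_rot: [0.094, 0.996, 0.004, 0.001]
contact_force: [-0.4, 3.0, 8.4]
opening: 0.002
finger_force: 4.4
```

Request:
send_rows(motion=[{"x": 0,"y": -0.4,"z": 0,"rx": 0,"ry": 0,"rz": 0,"jaw": 0},{"x": 0,"y": -0.6,"z": 0,"rx": 0,"ry": 0,"rz": 0,"jaw": 0},{"x": 0,"y": -0.6,"z": 0,"rx": 0,"ry": 0,"rz": 0,"jaw": 0},{"x": 0,"y": -0.6,"z": 0,"rx": 0,"ry": 0,"rz": 0,"jaw": 0},{"x": 0,"y": -0.3,"z": 0,"rx": 0,"ry": 0,"rz": 0,"jaw": 0}])

```text
clock: 79.6
tool_pos: [0.6169, 0.2906, 0.1332]
eef_rot: [0.095, 0.995, 0.005, 0.002]
contact_force: [0.4, 4.1, 7.4]
opening: 0.008
finger_force: 3.7
```

```bash
python3 - <<'E'
from h import *
bst()
E
```

```text
t 79.6 box [ -2.2 213.  133.2] toolz [ 0.005  0.009 -1.   ] ty yaw err -0.1 F [0.4 4.1 7.4] open 0.7 ff 3.7091100588440895
```

Request:
send_rows(motion=[{"x": 0,"y": 0,"z": -1.5,"rx": 0,"ry": 0,"rz": 0,"jaw": 0},{"x": 0,"y": 0,"z": -3,"rx": 0,"ry": 0,"rz": 0,"jaw": 0},{"x": 3,"y": 0,"z": -3,"rx": 0,"ry": 0,"rz": 0,"jaw": 0},{"x": 4,"y": 0,"z": -3,"rx": 0,"ry": 0,"rz": 0,"jaw": 0},{"x": 4,"y": -3,"z": 0,"rx": 0,"ry": 0,"rz": 0,"jaw": 0}])

```text
clock: 80.1
tool_pos: [0.502, 0.283, 0.24]
eef_rot: [0.094, 0.996, 0.005, 0.003]
contact_force: [0.1, 1.4, 0.3]
opening: 0.002
finger_force: 0.0
```

Request:
send_rows(motion=[{"x": 4,"y": -4,"z": 0,"rx": 0,"ry": 0,"rz": 0,"jaw": 0},{"x": 0,"y": -4,"z": 0,"rx": 0,"ry": 0,"rz": 0,"jaw": 0},{"x": 0,"y": -4,"z": 0,"rx": 0,"ry": 0,"rz": 0,"jaw": 0},{"x": 0,"y": -2,"z": 0,"rx": 0,"ry": 0,"rz": 0,"jaw": 0},{"x": 0,"y": 0,"z": 0,"rx": 0,"ry": 0,"rz": 0,"jaw": 0}])

```text
clock: 80.6
tool_pos: [0.4405, 0.1469, 0.236]
eef_rot: [0.098, 0.995, -0.002, -0.001]
contact_force: [0.8, -0.1, 0.3]
opening: 0.004
finger_force: 0.0
```

```bash
python3 - <<'E'
from h import *
bst(); ends(); t=snap('top','top25.png'); print(stand(t))
a=cv2.imread('pics/top0.png').astype(int); b=cv2.imread('pics/top25.png').astype(int); d=np.abs(a-b).max(2)
print('diff around tub/shaker/jar',d[110:200,335:425].mean(),'spoon',d[290:320,80:180].mean(),'box',d[180:262,150:340].mean(), 'box left', d[185:240,150:230].mean())
w=snap('wrist')
E
```

```text
t 80.6 box [-148.    38.4  236. ] toolz [-0.002 -0.004 -1.   ] ty yaw err 0.28 F [ 0.8 -0.1  0.3] open 0.3 ff 0.0
rail -19 [160, 157, 157, 158, 158, 152, 142, 145, 147, 148, 147, 147, 147, 148, 149, 148, 146, 144, 141, 141, 142, 143]
rail 19 [156, 157, 158, 157, 155, 148, 136, 133, 134, 135, 139, 142, 144, 145, 147, 149, 150, 150, 148, 147, 143, 140]
cross -8 [157.]
cross 0 [155.]
cross 8 [157.]
(array([ 0.50553552, -0.30138049]), 52.627376556396484, array([395, 237,  36,  25, 375], dtype=int32))
diff around tub/shaker/jar 12.480246913580247 spoon 32.12833333333333 box 16.729781771501926 box left 10.628636363636364
```

```bash
python3 - <<'E'
from h import *
t=snap('top'); a=cv2.imread('pics/top0.png')[:,:,::-1].astype(int); b=t['img'].astype(int)
f=lambda i:[np.argwhere(m).mean(0).round(1).tolist() for m in ((i[...,0]>150)&(i[...,1]<60)&(i[...,2]<60),(i[...,2]>110)&(i[...,0]<60)&(i[...,1]<90))]
print(f(a),f(b))
uv=proj(t,[[.4812,-.3183,.216]])[0].round().astype(int); print(uv); u,v=uv
i=b; 
for r in range(v-16,v+17,2): print(' '.join('%3d'%i[r,c].mean() for c in range(u-18,u+19,3)))
E
```

```text
[[149.8, 358.0], [177.8, 381.9]] [[150.6, 357.5], [179.0, 381.1]]
[439 255]
 65  70  67  64  89 158 178 174 168 168 170 173 176
 62  67  66  86 139 195 213 213 197 173 170 172 175
 64  86 138 192 204 161 138 155 198 208 176 172 175
128 192 219 220 132  98  96 124 142 199 200 165 174
211 212 209 157  85  79  80 113 136 151 211 140 154
200 187 206 117 109  85  77 102 138 142 178 170 117
178 159 197 129 129 116  79  88 143 145 158 197 114
172 160 182 128 130 128  99  86 148 150 150 205 112
173 164 168 129 129 130 112  77 144 151 153 207 117
170 162 175 128 130 129 118  74 140 150 151 208 118
146 148 193 129 130 128 118  75 142 147 151 209 118
107 124 205 132 130 129 104  82 141 142 157 195 117
104 125 191 158 129 122  81  82 132 134 188 160 118
122 127 141 203 126  89  69  90 125 151 207 124 117
123 129 132 182 180  96  81 103 145 203 165 118 116
129 141 147 148 194 199 169 178 205 169 122 118 119
 74 113 130 131 133 154 149 163 150 123 121 118 118
```

The rim ring sits where expected, with the bystanders unmoved and the bolt home, so I'm handing in.

```bash
python3 -c "
from h import *
bst(); print(finish_job())"
```

```text
t 80.8 box [-147.8   44.3  236.4] toolz [ 0.001  0.002 -1.   ] ty yaw err -0.09 F [-0.1  0.1  0.5] open 0.7 ff 0.0
the job is handed in; nothing more can be done
None
```

The job is handed in at about 81 s: all three tumblers stand nested upright in the stand, both flaps are shut and the bolt is home by my last camera check, though the hand-in returned no verdict; the stand got knocked mid-run, so I set the third tumbler down on the ledge and regrasped it before nesting it.

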